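# Brush out a damper tube and run the bench washer

## Task

Get this damper's parts washed: scrub the bore of the blue tube with the bottle brush, three full strokes down to the foot and back up to the mouth, and stand the brush back in its pot. Set the tube standing on end in the washer's basket with all the steel eyelets and red spring perches that are on the bench, side by side on the basket's floor, then push the clear guard shut until its latch clicks, and only then press the green start button. Leave the other things on the bench where they are.

Things in the scene. Friction and masses are not known exactly. Their poses are not given: they have to be found in the camera images.
- washer: Bench spray washer, fixed, 222 mm deep (its x), 630 mm wide (its y). Origin on the bench under the centre of its open stainless tub; x to its back, y to its left, z up. Tub rim 128 mm high. From y 155 to 473 mm: grey-green pump bay, 126 mm high; in front of it a grey control pod, 95 mm high, y 140 to 290, out to x -191 mm. Outside the tub's right end: latch block, 52 mm wide, to y -192 mm, 112 mm high.
- basket (a point): Centre of the basket's floor, 54 mm above the bench; axes as the washer's. The clear inside of the tub reaches 100 mm either way in x and 145 mm either way in y; its walls rise 74 mm above this point. Solid floor.
- guard (a joint): Clear flat guard, 0.6 kg, 300 by 196 mm, aluminium edges, on rails over the tub; value in m: 0 = shut against its stop, up to 0.30 as it slides to the washer's +y over the pump bay, clear of the tub. Top 141 mm above the bench. 1.2 N of friction; it stays where left. From 17 mm to 9 mm its striker rides over the sprung latch, which takes about 7 N in all, then it snaps shut (0 to 2 mm) and is held.
- guard_handle (a point): Middle of the guard's yellow handle, 178 mm above the bench: a level round bar along the washer's x, 14 mm thick, 100 mm long, on two 12 mm posts at its ends, 33 mm of free height between bar and guard. Moves with the guard; at y = -90 mm in the washer's frame when shut.
- latch (a joint): Brass latch roller at the tub's right end; value in m: 0 = up, about 0.004 while the striker passes over it.
- start (a joint): Green start button on top of the control pod; value in m: 0 = out, 0.006 = pressed home. Spring return; about 5 N presses it home.
- start_top (a point): Centre of the start button's top face, 28 mm across, about 113 mm above the bench; press straight down.
- tube: Blue damper tube, open at both ends: 54 mm outside, 46 mm bore, 66 mm long, 0.2 kg. Origin: centre of its lower end, z up along its axis. At the start it stands in the holding cup.
- holder: Fixed holding cup for the tube: a disc of 80 mm, with a black rubber ring of 72 mm outside and 59 mm inside. Origin: under its centre, on the bench. Its floor is 10 mm above the bench, the ring's top 30 mm.
- brush: Bottle brush standing in its pot, handle up, 190 mm long, 0.1 kg: bristle head 45 mm long (34 mm solid, bristle tips to 39 mm), thin wire neck, collar 30 mm across from 96 to 102 mm, then an orange round handle 24 mm thick up to 190 mm. Origin: centre of the head's flat lower end (the tip); z up along the handle.
- pot: Fixed black brush pot, 56 mm outside, 43 mm inside, 60 mm high, floor 6 mm thick. Origin: under its centre, on the bench.
- eyelet_1: Steel eyelet end fitting lying flat, 90 mm long, 0.16 kg; may be absent. Origin at the underside, beneath the middle of its shank: round, 20 mm thick, axis along x at 12 mm height, free to grip from x = -18 to +24 mm. The eye (36 mm round, 24 mm high) is centred at x = -38 mm; the brass nut (24 mm square) ends at x = +34 mm.
- eyelet_2: Second eyelet, the same as eyelet_1; may be absent.
- eyelet_3: Third eyelet, the same as eyelet_1; may be absent.
- perch_1: Red spring perch, flange down, 0.14 kg; may be absent. Flange 62 mm across and 8 mm thick, with a round hub 34 mm across above it, its top at 34 mm. Origin: centre of the underside.
- perch_2: Second perch, the same as perch_1; may be absent.
- spring: Yellow coil spring standing on end, 72 mm across, 110 mm high. Bystander; origin under its centre.
- can: Green spray can, 66 mm across, 160 mm high. Bystander; origin under its centre.
- wrench: Steel wrench lying flat, 170 mm long along its x. Bystander.
There are look-alikes about, which are no part of the job. Leave any purple look-alike of the perch_1 alone.

How it is judged:
By the outcome, as a careful person would: the job done as asked, in the order asked, and still so for the second after the job is handed in, with the robot touching nothing.
Of eyelet_1, eyelet_2, eyelet_3, perch_1, perch_2 only 3 to 5 are there at a start; the rules pass over those that are not, and their reading is None.
At some moment in a run one of eyelet_1, eyelet_2, eyelet_3, perch_1, perch_2 may be knocked a few centimetres aside while the robot is not near it.
It also fails if it takes over 210 s, if anything falls off the work surface, if the arm or the gripper's body presses on something with over 40 N, if the wrist force passes 120 N, or if a joint passes its speed limit or range.

## Robot

A 6-joint arm with a two-finger parallel gripper is mounted at the origin on the work surface. World frame = base frame: x ahead of the robot, y to its left, z up, the work surface at z = 0. Lengths are in m, angles in rad, forces in N, time in s.
With the tool pointing down it reaches from about 0.375 to 0.9 m from the base axis. Payload 3.1 kg.
Tool frame: the origin (TCP) lies at the very end of the fingers, on their centre line; the grasp point (between the pads) lies 19 mm behind it; z points along the fingers, y is the direction in which the jaws open and shut (so a half turn about z gives the same grasp; the last joint's range is limited). The gripper opens to 87 mm and grips with 3 to 60 N. Pads are 19 mm wide; open, the fingers measure 117 mm over their backs; the gripper's body (75 mm by 190 mm) begins 51 mm behind the grasp point.
Start: joints at [-1.321, 0.527, 1.433, -0, 1.181, -0.178], TCP at [0.26, -0.568, 0.223] pointing down, gripper open.
Joint ranges: [-3.08, 3.08], [-0.75, 2.2], [0.22, 2.44], [-1.43, 4.57], [0, 2.65], [-2.85, 2.85]. Speed limits (rad/s): [2.79, 2.79, 3.14, 3.14, 3.14, 3.14].

## Interface

Orientations are given as a unit quaternion [x, y, z, w].
In Python, from rig import robot gives the robot as it stands. The module is installed in compiled form; this text tells all that it offers.
- The arm moves only by the tool send_rows, never from a script. Its argument "deltas" is a list of rows, each an object of numbers: "tx", "ty", "tz": the shift along the tool's x, y, z in cm; "rx", "ry", "rz": the turn, a rotation vector about the tool's x, y, z in rad. A call has 1 to 5 rows; each row is the pose to reach, as a shift and turn from the pose commanded when the call began, along the tool's axes at that moment; what a row does not reach only later rows make up. A row lasts 1/12 s, in which the tool goes at most 41.7 mm and 7.16 degrees, less where a joint would pass 70% of its speed; a pose out of reach is approached as far as the arm can. A call with a gripper value outside its range is refused whole. "claw" is the finger opening in cm, from 0 to 8.7, set as the call begins (left out, the last holds). The fingers move at their own pace and stop on an object; "squeeze" is the grip in N (left out, the last holds). Time passes only in rows, so rows that repeat a pose let the fingers close. It gives the time, the measured TCP pose, the force and the opening at its end, in the units of the state.
- robot.get_obs(): the state, without advancing time (a new reading comes with each control period).
- robot.camera(name): name is "scene" or "top" or "wrist"; returns a dict with "color" (400x640x3 uint8, red, green, blue), "z_map" (400x640 float32, m along the optical axis (not along the pixel's ray), 0 where there is no reading), "intrinsics" (3x3 intrinsics, pixels), "R" (3x3) and "t" (3): a world point X has camera coordinates R X + t; the wrist camera has in their place "tool_from_camera" (4x4, takes a point from camera to tool coordinates, whose origin is the TCP and whose axes are the flange's). Camera axes: x right, y down, z forward; pixel columns grow to the right and rows downward; lengths in m; the calibration is good to about 2 mm. A picture is of the moment at which its call begins: read the wrist's pose just before it.
- robot.hand_in(): hands the job in, once; it reports no verdict.
Trained networks look in the newest picture that a camera, given by its name, has taken for a name from the list of things; names that differ only in an ending like _2 or _b are one class to them, and where a whole thing is asked for, a point or a joint stands for the part that bears it (a point fixed in the world has none). Each returns a list of dicts, best first, with "p" (0 to 1); they miss things now and then, are a little off and sometimes report something else, mostly with a low value. They report only what shows in the picture. A call takes as long as a camera call. They do not tell look-alikes from the thing itself.
- robot.outline_of(label, camera): "pixels" (400x640 bool, what is visible of it) and "xy" ([column, row] in pixels, amid what is visible of it).
- robot.tip_of(label, camera): "xy" ([column, row] in pixels: a listed point, or the origin of a listed thing).
The state is a dict: "time": time; "q": joint angles; "joint_velocities": joint speeds; "joint_torque": joint torques, N m; "position": TCP position; "tool_rot": TCP orientation; "ft_force": force on the tool from outside, world axes, zero at the start; "moment": the same for the moment, N m; "grip_width": finger opening in m.
Only numpy, scipy, OpenCV 4.12 (cv2) and the standard library are available. Lean on these libraries where they do the work, as an engineer would, in place of code of your own. Each camera call takes 0.05 s, during which the arm holds its last target.

## Working session

There is one attempt and no reset: what is moved stays moved. The work goes in short steps, Python scripts to look and compute and a tool call to move; the robot and the scene stay as the last step left them, time stands still between calls to the robot, and variables do not carry over. Pictures are saved under pics/ and viewed, and the job is handed in when it is done.

Besides the shell and the picture viewer there is one more tool, called after "Emit:" by a JSON object that holds its "api" and its "payload", one argument or row to a line. send_rows: Moves the arm, as the interface text tells. Its arguments: {"type":"object","properties":{"deltas":{"type":"array","items":{"type":"object","properties":{"tx":{"type":"number"},"ty":{"type":"number"},"tz":{"type":"number"},"rx":{"type":"number"},"ry":{"type":"number"},"rz":{"type":"number"}}}},"claw":{"type":"number"},"squeeze":{"type":"number"}},"required":["deltas"]}

```bash
ls; mkdir -p pics; cat > h.py <<'E'
import numpy as np, cv2
from scipy.spatial.transform import Rotation as Ro
from rig import robot
def cam(n,save=None):
    o=robot.get_obs(); c=robot.camera(n)
    if n=='wrist':
        T=np.eye(4);T[:3,:3]=Ro.from_quat(o['tool_rot']).as_matrix();T[:3,3]=o['position']
        M=T@c['tool_from_camera']; c['R']=M[:3,:3].T; c['t']=-M[:3,:3].T@M[:3,3]
    if save: cv2.imwrite('pics/'+save,c['color'][:,:,::-1])
    return c
def ray(c,u,v,z):  # point on pixel ray at world height z
    K=c['intrinsics'];d=c['R'].T@np.linalg.inv(K)@np.array([u,v,1.]);o=-c['R'].T@c['t']
    return o+d*(z-o[2])/d[2]
def cloud(c):
    K=c['intrinsics'];z=c['z_map'];v,u=np.mgrid[:z.shape[0],:z.shape[1]]
    p=np.stack([(u-K[0,2])/K[0,0]*z,(v-K[1,2])/K[1,1]*z,z],-1)
    w=(p-c['t'])@c['R']; w[z<=0]=np.nan
    return w
def st():
    o=robot.get_obs(); print('t',round(o['time'],2),'p',np.round(o['position'],4),'q',np.round(o['tool_rot'],3),'j',np.round(o['q'],2),'F',np.round(o['ft_force'],1),'w',round(o['grip_width'],4))
    return o
E
python3 - <<'E'
from h import *
st()
for n in ['scene','top','wrist']:
    c=cam(n,n+'0.png'); print(n,c['intrinsics'][0],c['R'].tolist(),c['t'])
    if n=='wrist': continue
    w=cloud(c)
    for l in ['washer','basket','guard','guard_handle','latch','start','start_top','tube','holder','brush','pot','eyelet_1','perch_1','spring','can','wrench']:
        try: ts=robot.tip_of(l,n)
        except Exception as e: ts=[]; print(l,e)
        try: os_=robot.outline_of(l,n)
        except Exception as e: os_=[]; print(l,e)
        print(l,'TIP',[(round(t['p'],2),np.round(t['xy']).tolist()) for t in ts],'OUT',[(round(t['p'],2),np.round(t['xy']).tolist(),int(t['pixels'].sum()),np.round(np.nanmedian(w[t['pixels']],0),3).tolist()) for t in os_])
E
```

```text
pics
t 0.0 p [ 0.2597 -0.5677  0.2216] q [ 0.977  0.213 -0.    -0.001] j [-1.32  0.53  1.43  0.    1.18 -0.18] F [ 0.2 -0.2 -0.2] w 0.0869
scene [366.32227965   0.         326.59449376] [[0.15100294319256782, 0.9885237495078488, 0.004348310720906154], [0.6956682327331986, -0.10314031197640469, -0.7109203795160736], [-0.7023131930364472, 0.110376051317092, -0.7032590605051571]] [-0.0040038  -0.22832702  1.34590903]
washer TIP [(0.9, [403.0, 269.0])] OUT [(0.68, [464.0, 244.0], 27579, [0.621, 0.241, 0.112]), (0.32, [442.0, 163.0], 1098, [0.324, 0.301, 0.109]), (0.24, [282.0, 310.0], 542, [0.669, -0.197, 0.01])]
basket TIP [(0.67, [405.0, 259.0])] OUT [(0.87, [466.0, 245.0], 27175, [0.621, 0.241, 0.112])]
guard it knows: basket, brush, can, eyelet, guard_handle, holder, perch, pot, spring, start_top, tube, washer, wrench
guard TIP [] OUT [(0.76, [518.0, 220.0], 8532, [0.604, 0.372, 0.138])]
guard_handle TIP [(0.92, [489.0, 211.0])] OUT [(0.68, [168.0, 224.0], 523, [0.48, -0.446, 0.133]), (0.63, [518.0, 222.0], 8412, [0.603, 0.372, 0.138]), (0.2, [464.0, 243.0], 27280, [0.621, 0.242, 0.1
[... 3550 characters left out ...]
-0.193, 0.01]), (0.19, [419.0, 163.0], 470, [0.667, -0.376, 0.071])]
spring TIP [(0.73, [416.0, 167.0])] OUT [(0.81, [422.0, 160.0], 481, [0.669, -0.377, 0.071]), (0.38, [222.0, 208.0], 65, [0.441, 0.272, 0.116])]
can TIP [(0.67, [209.0, 257.0]), (0.59, [369.0, 203.0])] OUT [(0.83, [205.0, 255.0], 573, [0.296, 0.304, 0.156])]
wrench TIP [(0.66, [281.0, 238.0])] OUT [(0.64, [279.0, 237.0], 297, [0.39, 0.091, 0.007])]
wrist [304.78645684   0.         316.89451347] [[0.4160017164335594, -0.9093636824771545, 0.0005146998329977648], [-0.8692620519559123, -0.397490284188044, 0.2939131827691681], [-0.2670693860286621, -0.12271579754739759, -0.9558319810921673]] [-0.62619272 -0.03425541  0.39230659]
```

View pics/scene0.png

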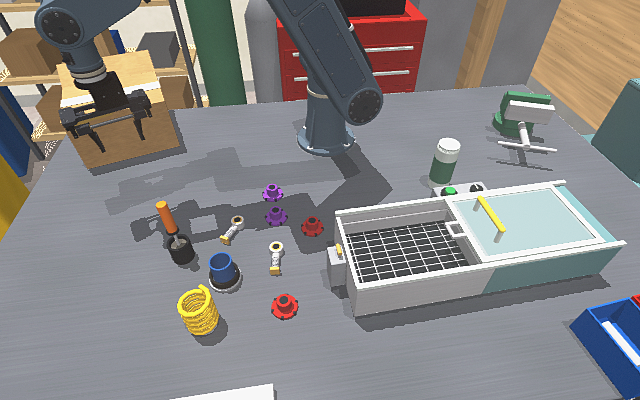

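View pics/top0.png

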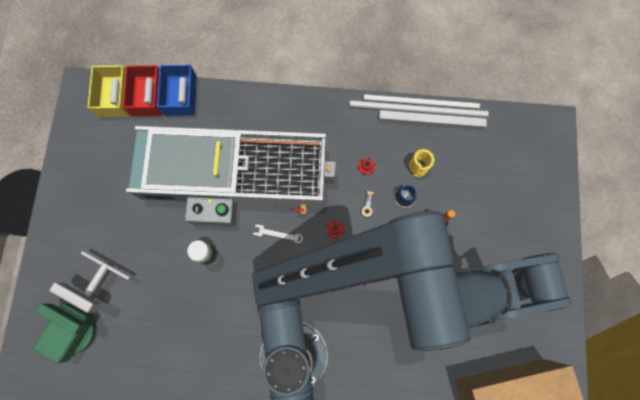

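View pics/wrist0.png

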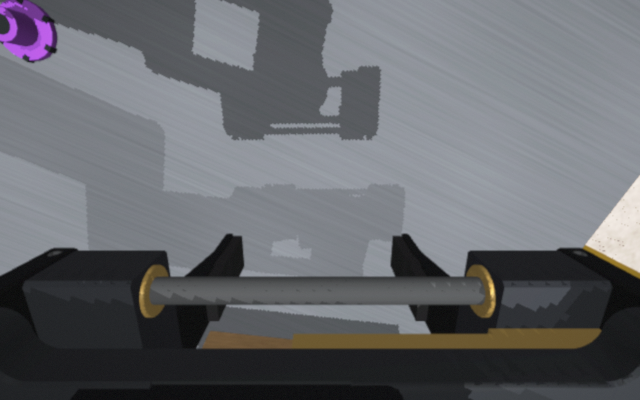

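```bash
python3 - <<'E'
from h import *
a=cv2.imread('pics/top0.png')[110:260,230:480]; cv2.imwrite('pics/topz.png',cv2.resize(a,None,fx=3.2,fy=3.2,interpolation=cv2.INTER_CUBIC))
a=cv2.imread('pics/scene0.png')[170:340,140:540]; cv2.imwrite('pics/scz.png',cv2.resize(a,None,fx=2,fy=2,interpolation=cv2.INTER_CUBIC))
E
```

```text
(no output)
```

View pics/topz.png

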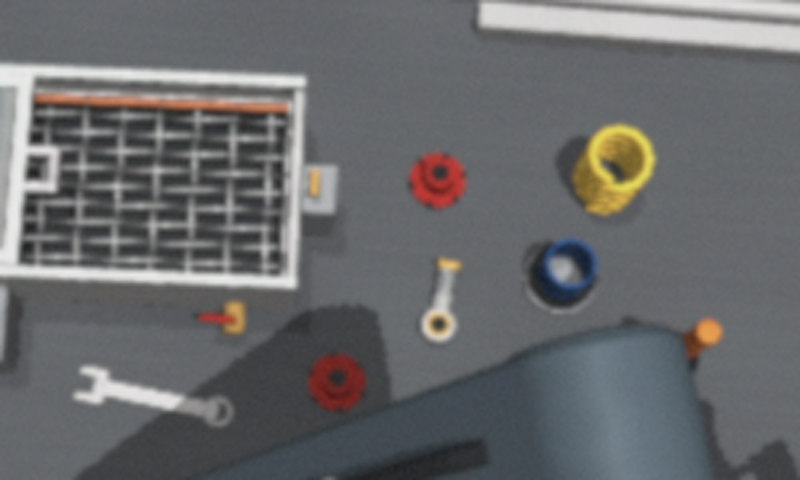

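View pics/scz.png

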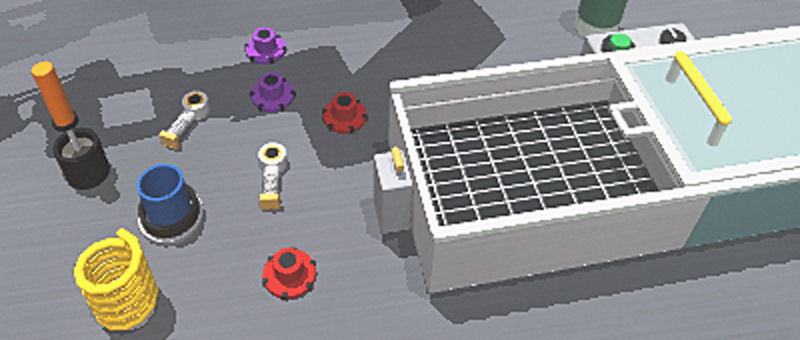

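```bash
cat >> h.py <<'E'
import json
def yaw_of(o):
    R=Ro.from_quat(o['tool_rot']).as_matrix(); return np.arctan2(R[1,0],R[0,0])
class Plan:
    """straight-down plan; prints one JSON line per call"""
    def __init__(s,pos=None,yaw=None):
        o=robot.get_obs(); s.p=np.array(o['position'] if pos is None else pos,float); s.y=yaw_of(o) if yaw is None else yaw
    def go(s,x=None,y=None,z=None,yaw=None,step=.038,note='',hold=0):
        t=np.array([s.p[0] if x is None else x,s.p[1] if y is None else y,s.p[2] if z is None else z]); ty=s.y if yaw is None else yaw
        d=t-s.p; dy=(ty-s.y+np.pi)%(2*np.pi)-np.pi
        n=max(1,int(np.ceil(max(np.linalg.norm(d)/step,abs(dy)/.115))))
        fr=[(i+1)/n for i in range(n)]+[1]*hold
        p0=s.p.copy();y0=s.y
        print('#',note,'->',np.round(t,4),'yaw',round(ty,3))
        for k in range(0,len(fr),5):
            ch=fr[k:k+5]; ax=np.array([np.cos(s.y),np.sin(s.y),0]); ay=np.array([np.sin(s.y),-np.cos(s.y),0])
            rows=[];last=k+5>=len(fr)
            for f in ch:
                q=p0+d*f-s.p; rz=-(y0+dy*f-s.y)
                dg=2 if f==1 else 1
                r=dict(tx=round(q@ax*100,dg),ty=round(q@ay*100,dg),tz=round(-q[2]*100,dg),rz=round(rz,3 if f==1 else 2))
                rows.append({a:b for a,b in r.items() if b!=0} or {'tz':0})
            r=rows[-1]
            s.p=s.p+ax*r.get('tx',0)/100+ay*r.get('ty',0)/100-np.array([0,0,r.get('tz',0)/100]); s.y=s.y-r.get('rz',0)
            print(json.dumps(rows).replace('"',''))
        return s
E
python3 - <<'E'
from h import *
P=Plan(); P.go(.40,-.30,.45,0)
E
```

```text
#  -> [ 0.4  -0.3   0.45] yaw 0
[{tx: 2.4, ty: -1.9, tz: -2.3, rz: 0.04}, {tx: 4.8, ty: -3.7, tz: -4.5, rz: 0.09}, {tx: 7.2, ty: -5.6, tz: -6.8, rz: 0.13}, {tx: 9.6, ty: -7.4, tz: -9.1, rz: 0.17}, {tx: 12.0, ty: -9.3, tz: -11.4, rz: 0.21}]
[{tx: 1.9, ty: -2.3, tz: -2.2, rz: 0.05}, {tx: 3.9, ty: -4.6, tz: -4.5, rz: 0.09}, {tx: 5.8, ty: -6.9, tz: -6.8, rz: 0.13}, {tx: 7.8, ty: -9.2, tz: -9.1, rz: 0.18}, {tx: 9.71, ty: -11.56, tz: -11.34, rz: 0.219}]
```

Emit:
{"api": "send_rows", "payload": {
  "deltas": [
    {"tx": 12.0,"ty": -9.3,"tz": -11.4,"rz": 0.21},
    {"tx": 12.0,"ty": -9.3,"tz": -11.4,"rz": 0.21},
    {"tx": 12.0,"ty": -9.3,"tz": -11.4,"rz": 0.21},
    {"tx": 12.0,"ty": -9.3,"tz": -11.4,"rz": 0.21},
    {"tx": 12.0,"ty": -9.3,"tz": -11.4,"rz": 0.21}
  ]
}}

```text
schema error: expected keys tx, ty, tz, rx, ry, rz
```

Emit:
{"api": "send_rows", "payload": {
  "deltas": [
    {"tx": 9.7,"ty": -11.6,"tz": -11.3,"rz": 0.22},
    {"tx": 9.7,"ty": -11.6,"tz": -11.3,"rz": 0.22},
    {"tx": 9.7,"ty": -11.6,"tz": -11.3,"rz": 0.22},
    {"tx": 9.7,"ty": -11.6,"tz": -11.3,"rz": 0.22},
    {"tx": 9.7,"ty": -11.6,"tz": -11.3,"rz": 0.22}
  ]
}}

```text
schema error: expected keys tx, ty, tz, rx, ry, rz
```

```bash
python3 - <<'E'
from h import *
st();print(yaw_of(robot.get_obs()))
cam('wrist','w1.png');cam('scene','s1.png')
E
```

```text
t 3.05 p [ 0.2599 -0.5684  0.2226] q [0.977 0.213 0.    0.   ] j [-1.32  0.53  1.43  0.    1.18 -0.18] F [ 0.   0.1 -0.4] w 0.0869
0.428777022225668
```

View pics/w1.png

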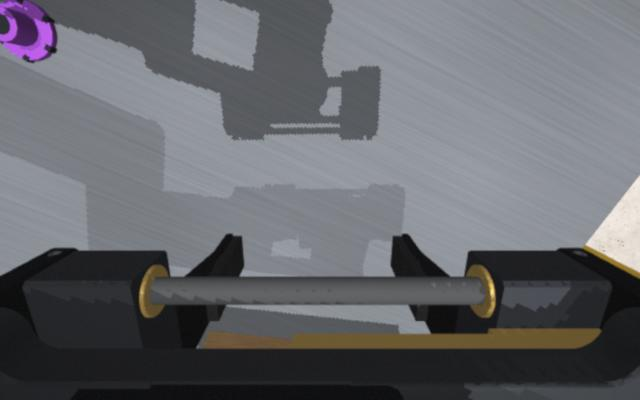

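View pics/s1.png

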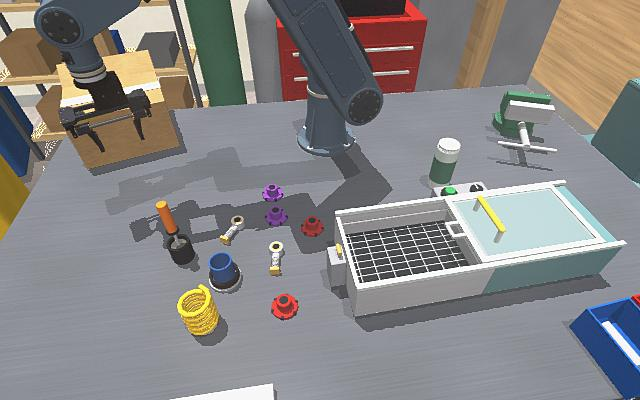

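Emit:
{"api": "send_rows", "payload": {
  "deltas": [
    {"tx": 12,"ty": -9.3,"tz": -11.4,"rx": 0,"ry": 0,"rz": 0.21},
    {"tx": 12,"ty": -9.3,"tz": -11.4,"rx": 0,"ry": 0,"rz": 0.21},
    {"tx": 12,"ty": -9.3,"tz": -11.4,"rx": 0,"ry": 0,"rz": 0.21},
    {"tx": 12,"ty": -9.3,"tz": -11.4,"rx": 0,"ry": 0,"rz": 0.21},
    {"tx": 12,"ty": -9.3,"tz": -11.4,"rx": 0,"ry": 0,"rz": 0.21}
  ]
}}

```text
time: 3.57
position: [0.332, -0.4315, 0.3396]
tool_rot: [0.994, 0.11, 0.001, 0.001]
ft_force: [0.0, 0.2, -0.1]
grip_width: 0.0871
```

Emit:
{"api": "send_rows", "payload": {
  "deltas": [
    {"tx": 9.7,"ty": -11.6,"tz": -11.3,"rx": 0,"ry": 0,"rz": 0.219},
    {"tx": 9.7,"ty": -11.6,"tz": -11.3,"rx": 0,"ry": 0,"rz": 0.219},
    {"tx": 9.7,"ty": -11.6,"tz": -11.3,"rx": 0,"ry": 0,"rz": 0.219},
    {"tx": 9.7,"ty": -11.6,"tz": -11.3,"rx": 0,"ry": 0,"rz": 0.219},
    {"tx": 9.7,"ty": -11.6,"tz": -11.3,"rx": 0,"ry": 0,"rz": 0.219}
  ]
}}

```text
time: 3.98
position: [0.4014, -0.297, 0.4532]
tool_rot: [1.0, 0.001, 0.002, 0.001]
ft_force: [-0.0, -0.0, 0.3]
grip_width: 0.0869
```

```bash
python3 - <<'E'
from h import *
st();print(yaw_of(robot.get_obs()))
cam('wrist','w1.png');cam('scene','s1.png')
E
```

```text
t 3.98 p [ 0.4014 -0.297   0.4532] q [1.    0.001 0.002 0.001] j [-0.86  0.15  1.38  0.    1.61  0.71] F [-0.  -0.   0.3] w 0.0869
0.0023111072293566823
```

View pics/w1.png

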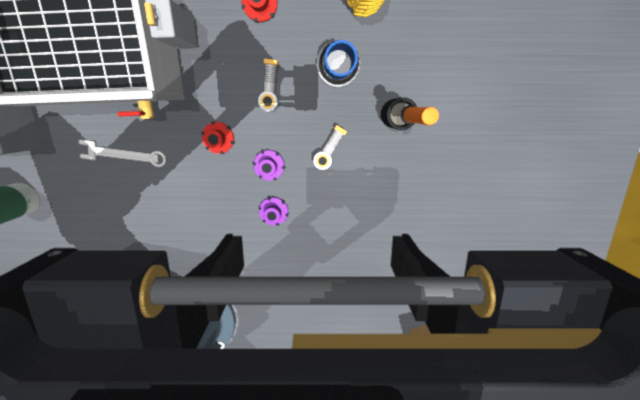

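View pics/s1.png

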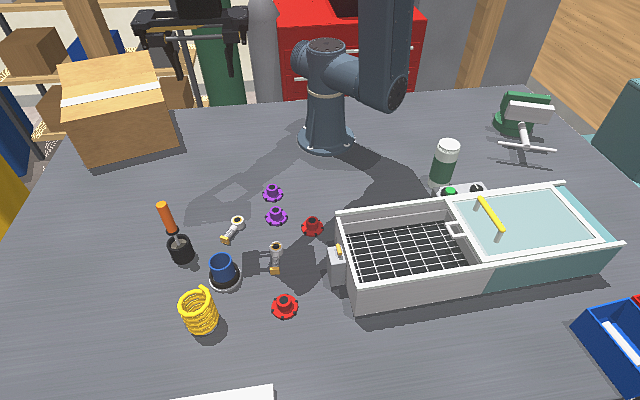

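```bash
python3 - <<'E'
from h import *
c=cam('wrist'); w=cloud(c); np.save('w1cloud.npy',w)
for l in ['tube','holder','brush','pot','eyelet','perch']:
    ts=robot.tip_of(l,'wrist'); os_=robot.outline_of(l,'wrist')
    for t in ts: 
        z={'tube':.01,'holder':0,'brush':.006,'pot':0}.get(l,0)
        print(l,'tip',round(t['p'],2),np.round(t['xy'],1),np.round(ray(c,*t['xy'],z),4))
    for i,t in enumerate(os_):
        q=w[t['pixels']]; q=q[np.isfinite(q[:,0])]
        print(l,'out',round(t['p'],2),np.round(t['xy'],1),len(q),'med',np.round(np.median(q,0),4),'zmax',np.round(np.percentile(q[:,2],[2,50,98]),4))
        if l=='eyelet' and t['p']>.3:
            (cx,cy),(a,b),an=cv2.minAreaRect((q[:,:2]*1000).astype(np.float32)); print('   rect',cx,cy,a,b,an)
def fit(n,x,y,r,z0,z1):
    m=(np.hypot(w[...,0]-x,w[...,1]-y)<r)&(w[...,2]>z0)&(w[...,2]<z1); q=w[m]
    (cx,cy),rr=cv2.minEnclosingCircle((q[:,:2]*1000).astype(np.float32)); print(n,len(q),'circ',round(cx,1),round(cy,1),'r',round(rr,1),'zmed',np.round(np.median(q[:,2]),4), 'bbox',np.round(q.min(0),4),np.round(q.max(0),4))
fit('tube top',.555,-.337,.06,.07,.085)
fit('pot top',.49,-.44,.06,.055,.064)
fit('handle top',.47,-.445,.06,.185,.21)
fit('handle low',.48,-.445,.06,.11,.13)
fit('perch near hub',.43,-.1,.05,.03,.04)
fit('perch near fl',.43,-.1,.05,.005,.012)
fit('perch far hub',.66,-.196,.05,.03,.04)
fit('perch far fl',.66,-.196,.05,.005,.012)
# washer via scene
s=cam('scene'); ws=cloud(s)
for nm,W in (('scene',ws),('wrist',w)):
    m=(W[...,2]>.122)&(W[...,2]<.134)&(W[...,0]>.42)&(W[...,0]<.8)&(W[...,1]>-.12)&(W[...,1]<.18)
    q=W[m]; print(nm,'rim',len(q),np.round(q.min(0),4),np.round(q.max(0),4),np.round(np.median(q[:,2]),4),cv2.minAreaRect((q[:,:2]*1000).astype(np.float32)))
st()
E
```

```text
tube tip 0.91 [337.   64.4] [ 0.5605 -0.3366  0.01  ]
tube out 0.57 [342.1  47.3] 454 med [ 0.5748 -0.3367  0.0649] zmax [0.019  0.0649 0.078 ]
holder tip 0.9 [334.4  64.5] [ 0.5616 -0.3325  0.    ]
holder out 0.56 [332.9  64.1] 1016 med [ 0.5576 -0.333   0.0113] zmax [0.0078 0.0113 0.0322]
holder out 0.48 [ 16.9 200.2] 1110 med [0.3086 0.2864 0.0408] zmax [0.0043 0.0408 0.0793]
holder out 0.45 [148.8  15.2] 217 med [ 0.609  -0.0636  0.1329] zmax [0.1116 0.1329 0.1359]
brush tip 0.62 [398.1 115.9] [ 0.4699 -0.4573  0.006 ]
brush out 0.59 [414.1 112.9] 864 med [ 0.4755 -0.4406  0.1457] zmax [0.048  0.1457 0.1976]
pot tip 0.57 [395.2 114.6] [ 0.4722 -0.453   0.    ]
pot out 0.63 [389.2 114.5] 430 med [ 0.4757 -0.4292  0.0583] zmax [0.0064 0.0583 0.062 ]
eyelet tip 0.79 [270.3  81. ] [ 0.5323 -0.212   0.    ]
eyelet tip 0.57 [329.9 142.8] [ 0.4173 -0.3265  0.    ]
eyelet out 0.93 [329.4 152.4] 545 med [ 0.404  -0.32    0.0233] zmax [0.0133 0.0233 0.0265]
   rect 408.8783264160156 -323.5235900878906 34.27339172363281 87.79322052001953 54.71290969848633
eyelet out 0.92 [269.2  88.4] 689 m
[... 1562 characters left out ...]
17  0.0113]
perch far hub 119 circ 655.7 -197.0 r 15.4 zmed 0.0345 bbox [ 0.6447 -0.2124  0.0306] [ 0.6565 -0.1816  0.037 ]
perch far fl 440 circ 657.2 -196.1 r 31.2 zmed 0.0085 bbox [ 0.6305 -0.2267  0.0052] [ 0.6637 -0.1654  0.0117]
scene rim 981 [ 0.4865 -0.0675  0.122 ] [0.7183 0.1799 0.134 ] 0.128 ((602.0795288085938, 57.88829803466797), (225.9912567138672, 251.16925048828125), 2.057171106338501)
wrist rim 971 [ 0.4904 -0.0676  0.1221] [0.6281 0.146  0.134 ] 0.1283 ((519.4083251953125, 12.457000732421875), (111.32852935791016, 249.51023864746094), 36.29227066040039)
t 4.78 p [ 0.3998 -0.2998  0.4494] q [ 1. -0. -0. -0.] j [-0.87  0.16  1.38  0.    1.61  0.7 ] F [-0.3 -0.5 -0.7] w 0.0874
```

Emit:
{"api": "send_rows", "payload": {
  "deltas": [
    {"tx": 1.2,"ty": 2.4,"tz": 3.0,"rx": 0,"ry": 0,"rz": 0},
    {"tx": 2.4,"ty": 4.8,"tz": 6.0,"rx": 0,"ry": 0,"rz": 0},
    {"tx": 3.6,"ty": 7.2,"tz": 9.0,"rx": 0,"ry": 0,"rz": 0},
    {"tx": 4.8,"ty": 9.4,"tz": 12.0,"rx": 0,"ry": 0,"rz": 0},
    {"tx": 6.0,"ty": 11.8,"tz": 15.0,"rx": 0,"ry": 0,"rz": 0}
  ]
}}

```text
time: 5.2
position: [0.4604, -0.4184, 0.2983]
tool_rot: [1.0, 0.0, 0.0, 0.0]
ft_force: [-0.1, 0.1, 1.0]
grip_width: 0.0873
```

Emit:
{"api": "send_rows", "payload": {
  "deltas": [
    {"tx": 0.7,"ty": 1.5,"tz": 2.5,"rx": 0,"ry": 0,"rz": 0},
    {"tx": 1.48,"ty": 2.97,"tz": 4.94,"rx": 0,"ry": 0,"rz": 0},
    {"tx": 1.48,"ty": 2.97,"tz": 4.94,"rx": 0,"ry": 0,"rz": 0},
    {"tx": 1.48,"ty": 2.97,"tz": 4.94,"rx": 0,"ry": 0,"rz": 0}
  ]
}}

```text
time: 5.53
position: [0.4741, -0.4469, 0.248]
tool_rot: [1.0, -0.0, -0.001, -0.002]
ft_force: [-0.1, -0.1, -0.2]
grip_width: 0.0868
```

```bash
python3 - <<'E'
from h import *
st()
c=cam('wrist','w2.png'); w=cloud(c)
def fit(n,x,y,r,z0,z1):
    m=(np.hypot(w[...,0]-x,w[...,1]-y)<r)&(w[...,2]>z0)&(w[...,2]<z1); q=w[m]
    if len(q)<5: print(n,len(q));return
    (cx,cy),rr=cv2.minEnclosingCircle((q[:,:2]*1000).astype(np.float32)); print(n,len(q),'circ',round(cx,1),round(cy,1),'r',round(rr,1),'zmed',np.round(np.median(q[:,2]),4))
fit('tube top',.5617,-.336,.04,.07,.085)
fit('handle top',.47,-.445,.06,.185,.21)
E
```

```text
t 5.53 p [ 0.4741 -0.4469  0.248 ] q [ 1.    -0.    -0.001 -0.002] j [-0.93  0.54  1.33  0.    1.28  0.64] F [-0.1 -0.1 -0.2] w 0.0868
tube top 792 circ 561.2 -336.4 r 27.2 zmed 0.0763
handle top 802 circ 474.5 -448.1 r 11.9 zmed 0.1961
```

View pics/w2.png

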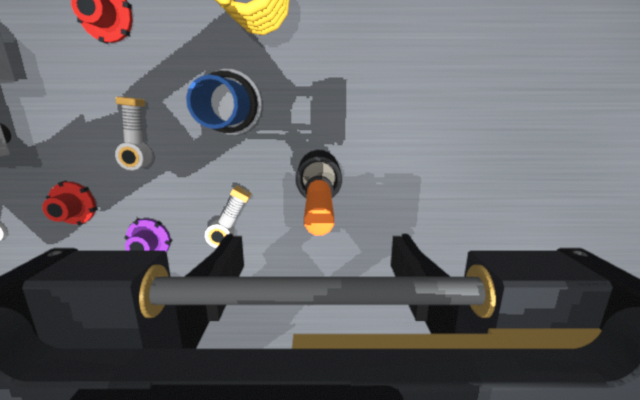

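Emit:
{"api": "send_rows", "payload": {
  "deltas": [
    {"tx": 0,"ty": 0,"tz": 3.5,"rx": 0,"ry": 0,"rz": 0},
    {"tx": 0,"ty": 0,"tz": 7,"rx": 0,"ry": 0,"rz": 0},
    {"tx": 0,"ty": 0,"tz": 10.5,"rx": 0,"ry": 0,"rz": 0},
    {"tx": 0,"ty": 0,"tz": 11.6,"rx": 0,"ry": 0,"rz": 0},
    {"tx": 0,"ty": 0,"tz": 11.6,"rx": 0,"ry": 0,"rz": 0}
  ]
}}

```text
time: 6.0
position: [0.4736, -0.4454, 0.133]
tool_rot: [1.0, 0.0, -0.001, -0.002]
ft_force: [-0.0, 0.5, -0.1]
grip_width: 0.0868
```

Emit:
{"api": "send_rows", "payload": {
  "deltas": [
    {"tx": 0,"ty": 0,"tz": 0,"rx": 0,"ry": 0,"rz": 0},
    {"tx": 0,"ty": 0,"tz": 0,"rx": 0,"ry": 0,"rz": 0},
    {"tx": 0,"ty": 0,"tz": 0,"rx": 0,"ry": 0,"rz": 0},
    {"tx": 0,"ty": 0,"tz": 0,"rx": 0,"ry": 0,"rz": 0},
    {"tx": 0,"ty": 0,"tz": 0,"rx": 0,"ry": 0,"rz": 0}
  ],
  "claw": 1.5,
  "squeeze": 25
}}

```text
time: 6.42
position: [0.4752, -0.448, 0.1358]
tool_rot: [1.0, -0.0, 0.001, 0.001]
ft_force: [0.1, 0.4, 0.9]
grip_width: 0.0617
```

```bash
python3 - <<'E'
from h import *
st()
E
```

```text
t 6.42 p [ 0.4752 -0.448   0.1358] q [ 1.    -0.     0.001  0.001] j [-0.93  0.66  1.44 -0.    1.04  0.64] F [0.1 0.4 0.9] w 0.0617
```

Emit:
{"api": "send_rows", "payload": {
  "deltas": [
    {"tx": 0,"ty": 0,"tz": 0,"rx": 0,"ry": 0,"rz": 0},
    {"tx": 0,"ty": 0,"tz": 0,"rx": 0,"ry": 0,"rz": 0},
    {"tx": 0,"ty": 0,"tz": 0,"rx": 0,"ry": 0,"rz": 0},
    {"tx": 0,"ty": 0,"tz": 0,"rx": 0,"ry": 0,"rz": 0},
    {"tx": 0,"ty": 0,"tz": 0,"rx": 0,"ry": 0,"rz": 0}
  ]
}}

```text
time: 6.83
position: [0.4746, -0.4473, 0.134]
tool_rot: [1.0, -0.0, -0.0, -0.0]
ft_force: [-0.1, -0.9, 0.4]
grip_width: 0.0288
```

Emit:
{"api": "send_rows", "payload": {
  "deltas": [
    {"tx": 0,"ty": 0,"tz": 0,"rx": 0,"ry": 0,"rz": 0},
    {"tx": 0,"ty": 0,"tz": 0,"rx": 0,"ry": 0,"rz": 0},
    {"tx": 0,"ty": 0,"tz": 0,"rx": 0,"ry": 0,"rz": 0},
    {"tx": 0,"ty": 0,"tz": 0,"rx": 0,"ry": 0,"rz": 0},
    {"tx": 0,"ty": 0,"tz": 0,"rx": 0,"ry": 0,"rz": 0}
  ]
}}

```text
time: 7.25
position: [0.4745, -0.4472, 0.1339]
tool_rot: [1.0, -0.0, -0.0, -0.0]
ft_force: [0.5, 0.2, -0.2]
grip_width: 0.0238
```

Emit:
{"api": "send_rows", "payload": {
  "deltas": [
    {"tx": 0,"ty": 0,"tz": -3.3,"rx": 0,"ry": 0,"rz": 0},
    {"tx": 0,"ty": 0,"tz": -6.6,"rx": 0,"ry": 0,"rz": 0},
    {"tx": 0,"ty": 0,"tz": -10,"rx": 0,"ry": 0,"rz": 0},
    {"tx": 0,"ty": 0,"tz": -10,"rx": 0,"ry": 0,"rz": 0}
  ]
}}

```text
time: 7.58
position: [0.4776, -0.4509, 0.242]
tool_rot: [1.0, -0.0, 0.005, 0.006]
ft_force: [1.8, -0.6, -0.2]
grip_width: 0.0236
```

```bash
python3 - <<'E'
from h import *
st()
cam('wrist','w3.png');c=cam('scene','s3.png')
a=c['color'][130:330,100:400,::-1]; cv2.imwrite('pics/s3z.png',cv2.resize(a,None,fx=2.6,fy=2.6))
E
```

```text
t 7.58 p [ 0.4776 -0.4509  0.242 ] q [ 1.    -0.     0.005  0.006] j [-0.93  0.55  1.34  0.    1.24  0.64] F [ 1.8 -0.6 -0.2] w 0.0236
```

View pics/w3.png

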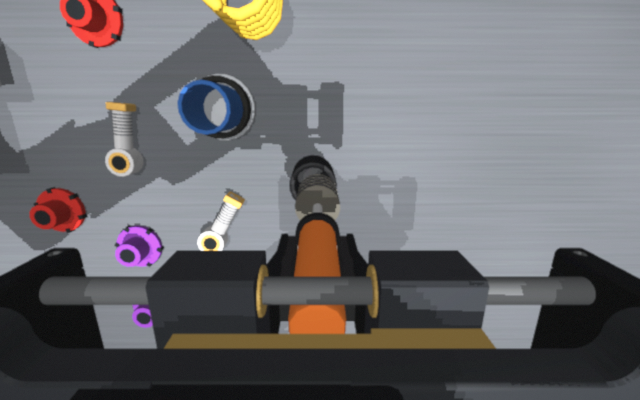

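View pics/s3z.png

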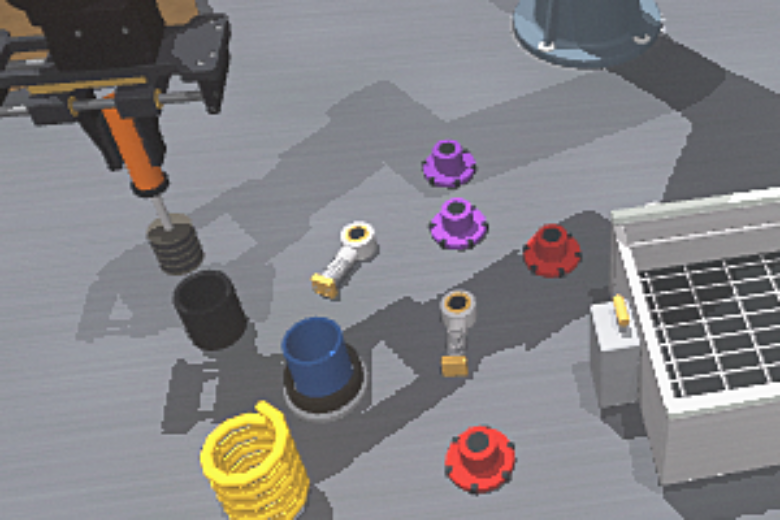

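Emit:
{"api": "send_rows", "payload": {
  "deltas": [
    {"tx": 2.5,"ty": -3,"tz": 0,"rx": 0,"ry": 0,"rz": 0},
    {"tx": 5,"ty": -6.2,"tz": 0,"rx": 0,"ry": 0,"rz": 0},
    {"tx": 7.3,"ty": -9.3,"tz": 0,"rx": 0,"ry": 0,"rz": 0},
    {"tx": 8.5,"ty": -10.8,"tz": 0,"rx": 0,"ry": 0,"rz": 0},
    {"tx": 8.7,"ty": -11.1,"tz": 0,"rx": 0,"ry": 0,"rz": 0}
  ]
}}

```text
time: 8.1
position: [0.5628, -0.3315, 0.2317]
tool_rot: [1.0, 0.002, -0.001, -0.002]
ft_force: [-0.1, -0.4, -0.4]
grip_width: 0.0234
```

Emit:
{"api": "send_rows", "payload": {
  "deltas": [
    {"tx": 0,"ty": 0,"tz": 0,"rx": 0,"ry": 0,"rz": 0},
    {"tx": 0,"ty": 0,"tz": 1.5,"rx": 0,"ry": 0,"rz": 0},
    {"tx": 0,"ty": 0,"tz": 3,"rx": 0,"ry": 0,"rz": 0},
    {"tx": 0,"ty": 0,"tz": 4.6,"rx": 0,"ry": 0,"rz": 0},
    {"tx": 0,"ty": 0,"tz": 4.6,"rx": 0,"ry": 0,"rz": 0}
  ]
}}

```text
time: 8.52
position: [0.5581, -0.336, 0.1836]
tool_rot: [1.0, -0.001, -0.004, -0.003]
ft_force: [-0.8, 1.1, -2.2]
grip_width: 0.0232
```

```bash
python3 - <<'E'
from h import *
st()
c=cam('scene','s4.png')
a=c['color'][130:330,100:400,::-1]; cv2.imwrite('pics/s4z.png',cv2.resize(a,None,fx=2.6,fy=2.6))
st()
E
```

```text
t 8.52 p [ 0.5581 -0.336   0.1836] q [ 1.    -0.001 -0.004 -0.003] j [-0.71  0.61  1.39 -0.    1.15  0.86] F [-0.8  1.1 -2.2] w 0.0232
t 8.57 p [ 0.559  -0.3365  0.1853] q [ 1.    -0.001 -0.003 -0.002] j [-0.71  0.61  1.39 -0.    1.15  0.86] F [-0.6  1.1 -0.5] w 0.0232
```

View pics/s4z.png

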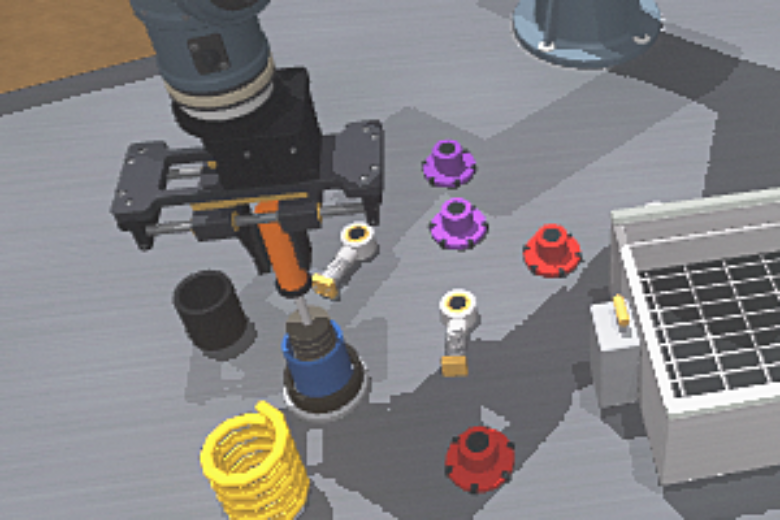

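Emit:
{"api": "send_rows", "payload": {
  "deltas": [
    {"tx": 0,"ty": 0,"tz": 1.6,"rx": 0,"ry": 0,"rz": 0},
    {"tx": 0,"ty": 0,"tz": 3.2,"rx": 0,"ry": 0,"rz": 0},
    {"tx": 0,"ty": 0,"tz": 4.4,"rx": 0,"ry": 0,"rz": 0},
    {"tx": 0,"ty": 0,"tz": 4.8,"rx": 0,"ry": 0,"rz": 0},
    {"tx": 0,"ty": 0,"tz": 4.8,"rx": 0,"ry": 0,"rz": 0}
  ]
}}

```text
time: 8.98
position: [0.5609, -0.3365, 0.1392]
tool_rot: [1.0, -0.0, -0.001, -0.001]
ft_force: [-0.2, 0.3, -0.9]
grip_width: 0.0238
```

Emit:
{"api": "send_rows", "payload": {
  "deltas": [
    {"tx": 0,"ty": 0,"tz": 0,"rx": 0,"ry": 0,"rz": 0},
    {"tx": 0,"ty": 0,"tz": 0,"rx": 0,"ry": 0,"rz": 0}
  ]
}}

```text
time: 9.15
position: [0.5622, -0.337, 0.1412]
tool_rot: [1.0, -0.0, 0.001, 0.001]
ft_force: [0.2, 0.0, -0.0]
grip_width: 0.0233
```

```bash
python3 - <<'E'
from h import *
st()
E
```

```text
t 9.15 p [ 0.5622 -0.337   0.1412] q [ 1.    -0.     0.001  0.001] j [-0.71  0.66  1.43 -0.    1.05  0.86] F [ 0.2  0.  -0. ] w 0.0233
```

Emit:
{"api": "send_rows", "payload": {
  "deltas": [
    {"tx": 0,"ty": 0,"tz": -2,"rx": 0,"ry": 0,"rz": 0},
    {"tx": 0,"ty": 0,"tz": -4,"rx": 0,"ry": 0,"rz": 0},
    {"tx": 0,"ty": 0,"tz": -6,"rx": 0,"ry": 0,"rz": 0},
    {"tx": 0,"ty": 0,"tz": -6.4,"rx": 0,"ry": 0,"rz": 0},
    {"tx": 0,"ty": 0,"tz": -6.4,"rx": 0,"ry": 0,"rz": 0}
  ]
}}

```text
time: 9.57
position: [0.563, -0.3374, 0.207]
tool_rot: [1.0, 0.0, 0.002, 0.002]
ft_force: [0.0, 0.2, -0.8]
grip_width: 0.0234
```

Emit:
{"api": "send_rows", "payload": {
  "deltas": [
    {"tx": 0,"ty": 0,"tz": 0,"rx": 0,"ry": 0,"rz": 0},
    {"tx": 0,"ty": 0,"tz": 2,"rx": 0,"ry": 0,"rz": 0},
    {"tx": 0,"ty": 0,"tz": 4,"rx": 0,"ry": 0,"rz": 0},
    {"tx": 0,"ty": 0,"tz": 6,"rx": 0,"ry": 0,"rz": 0},
    {"tx": 0,"ty": 0,"tz": 6.5,"rx": 0,"ry": 0,"rz": 0}
  ]
}}

```text
time: 9.98
position: [0.5607, -0.3356, 0.137]
tool_rot: [1.0, -0.0, -0.002, -0.001]
ft_force: [-0.5, 2.5, 21.2]
grip_width: 0.0234
```

Emit:
{"api": "send_rows", "payload": {
  "deltas": [
    {"tx": 0,"ty": 0,"tz": 0,"rx": 0,"ry": 0,"rz": 0},
    {"tx": 0,"ty": 0,"tz": 0,"rx": 0,"ry": 0,"rz": 0},
    {"tx": 0,"ty": 0,"tz": 0,"rx": 0,"ry": 0,"rz": 0}
  ]
}}

```text
time: 10.23
position: [0.5611, -0.3359, 0.1381]
tool_rot: [1.0, -0.0, -0.001, -0.001]
ft_force: [-0.1, -1.0, -0.8]
grip_width: 0.0232
```

Emit:
{"api": "send_rows", "payload": {
  "deltas": [
    {"tx": 0,"ty": 0,"tz": -2,"rx": 0,"ry": 0,"rz": 0},
    {"tx": 0,"ty": 0,"tz": -4,"rx": 0,"ry": 0,"rz": 0},
    {"tx": 0,"ty": 0,"tz": -6,"rx": 0,"ry": 0,"rz": 0},
    {"tx": 0,"ty": 0,"tz": -6.5,"rx": 0,"ry": 0,"rz": 0},
    {"tx": 0,"ty": 0,"tz": -6.5,"rx": 0,"ry": 0,"rz": 0}
  ]
}}

```text
time: 10.65
position: [0.5625, -0.337, 0.2058]
tool_rot: [1.0, -0.0, 0.002, 0.001]
ft_force: [0.8, -0.7, -0.5]
grip_width: 0.0239
```

Emit:
{"api": "send_rows", "payload": {
  "deltas": [
    {"tx": 0,"ty": 0,"tz": 0,"rx": 0,"ry": 0,"rz": 0},
    {"tx": 0,"ty": 0,"tz": 2,"rx": 0,"ry": 0,"rz": 0},
    {"tx": 0,"ty": 0,"tz": 4,"rx": 0,"ry": 0,"rz": 0},
    {"tx": 0,"ty": 0,"tz": 6,"rx": 0,"ry": 0,"rz": 0},
    {"tx": 0,"ty": 0,"tz": 6.5,"rx": 0,"ry": 0,"rz": 0}
  ]
}}

```text
time: 11.07
position: [0.5603, -0.3353, 0.1364]
tool_rot: [1.0, -0.0, -0.002, -0.002]
ft_force: [-1.0, 2.7, 19.2]
grip_width: 0.0237
```

Emit:
{"api": "send_rows", "payload": {
  "deltas": [
    {"tx": 0,"ty": 0,"tz": 0,"rx": 0,"ry": 0,"rz": 0},
    {"tx": 0,"ty": 0,"tz": 0,"rx": 0,"ry": 0,"rz": 0},
    {"tx": 0,"ty": 0,"tz": 0,"rx": 0,"ry": 0,"rz": 0}
  ]
}}

```text
time: 11.32
position: [0.5611, -0.3359, 0.1381]
tool_rot: [1.0, -0.0, -0.001, -0.001]
ft_force: [0.6, 0.4, -0.3]
grip_width: 0.023
```

```bash
python3 - <<'E'
from h import *
st()
c=cam('scene','s5.png')
a=c['color'][130:330,100:400,::-1]; cv2.imwrite('pics/s5z.png',cv2.resize(a,None,fx=2.6,fy=2.6))
E
```

```text
t 11.32 p [ 0.5611 -0.3359  0.1381] q [ 1.    -0.    -0.001 -0.001] j [-0.71  0.66  1.43 -0.    1.05  0.86] F [ 0.6  0.4 -0.3] w 0.023
```

View pics/s5z.png

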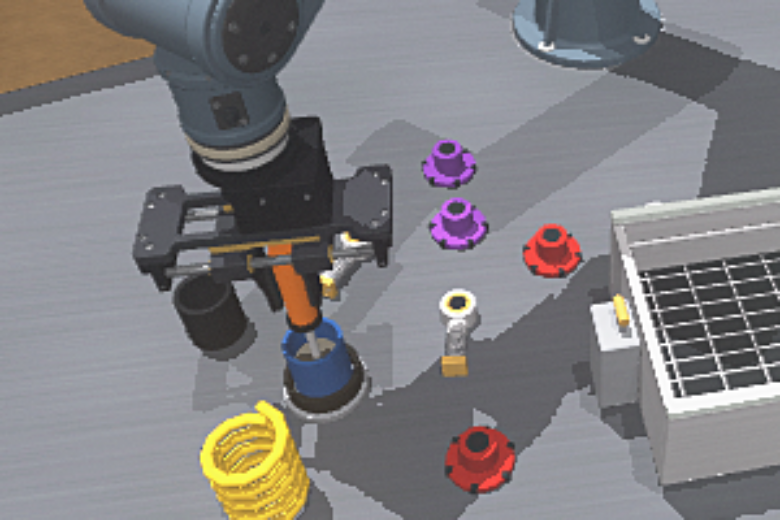

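Emit:
{"api": "send_rows", "payload": {
  "deltas": [
    {"tx": 0,"ty": 0,"tz": -3,"rx": 0,"ry": 0,"rz": 0},
    {"tx": 0,"ty": 0,"tz": -6,"rx": 0,"ry": 0,"rz": 0},
    {"tx": 0,"ty": 0,"tz": -9,"rx": 0,"ry": 0,"rz": 0},
    {"tx": 0,"ty": 0,"tz": -10,"rx": 0,"ry": 0,"rz": 0},
    {"tx": 0,"ty": 0,"tz": -10,"rx": 0,"ry": 0,"rz": 0}
  ]
}}

```text
time: 11.78
position: [0.5632, -0.3376, 0.2427]
tool_rot: [1.0, -0.0, 0.003, 0.002]
ft_force: [0.1, -0.1, -1.0]
grip_width: 0.0236
```

Emit:
{"api": "send_rows", "payload": {
  "deltas": [
    {"tx": -2.5,"ty": 3,"tz": 0,"rx": 0,"ry": 0,"rz": 0},
    {"tx": -5,"ty": 6.2,"tz": 0,"rx": 0,"ry": 0,"rz": 0},
    {"tx": -7.3,"ty": 9.3,"tz": 0,"rx": 0,"ry": 0,"rz": 0},
    {"tx": -8.5,"ty": 10.8,"tz": 0,"rx": 0,"ry": 0,"rz": 0},
    {"tx": -8.7,"ty": 11.1,"tz": 0,"rx": 0,"ry": 0,"rz": 0}
  ]
}}

```text
time: 12.2
position: [0.471, -0.4499, 0.2363]
tool_rot: [1.0, -0.002, -0.002, -0.001]
ft_force: [-0.4, -0.1, -1.1]
grip_width: 0.0236
```

Emit:
{"api": "send_rows", "payload": {
  "deltas": [
    {"tx": 0,"ty": 0,"tz": 0,"rx": 0,"ry": 0,"rz": 0},
    {"tx": 0,"ty": 0,"tz": 0,"rx": 0,"ry": 0,"rz": 0},
    {"tx": 0,"ty": 0,"tz": 1,"rx": 0,"ry": 0,"rz": 0},
    {"tx": 0,"ty": 0,"tz": 2,"rx": 0,"ry": 0,"rz": 0},
    {"tx": 0,"ty": 0,"tz": 3.2,"rx": 0,"ry": 0,"rz": 0}
  ]
}}

```text
time: 12.62
position: [0.4754, -0.446, 0.206]
tool_rot: [1.0, 0.001, 0.0, -0.0]
ft_force: [0.2, -0.5, -1.8]
grip_width: 0.0234
```

```bash
python3 - <<'E'
from h import *
st()
c=cam('scene','s6.png')
a=c['color'][130:330,100:300,::-1]; cv2.imwrite('pics/s6z.png',cv2.resize(a,None,fx=2.8,fy=2.8))
E
```

```text
t 12.62 p [ 0.4754 -0.446   0.206 ] q [ 1.     0.001  0.    -0.   ] j [-0.92  0.58  1.38  0.    1.18  0.64] F [ 0.2 -0.5 -1.8] w 0.0234
```

View pics/s6z.png

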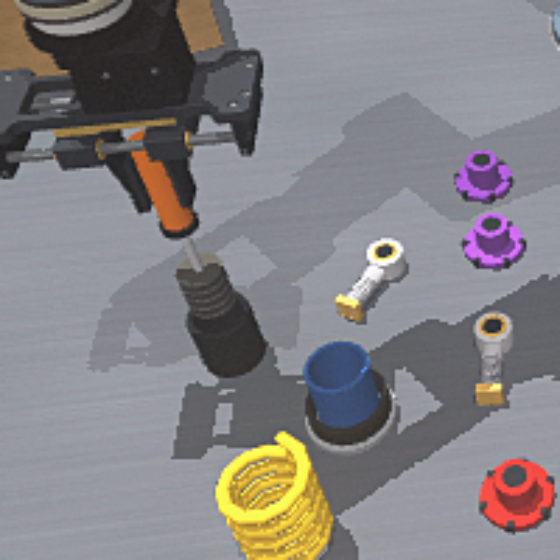

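Emit:
{"api": "send_rows", "payload": {
  "deltas": [
    {"tx": 0,"ty": 0,"tz": 2,"rx": 0,"ry": 0,"rz": 0},
    {"tx": 0,"ty": 0,"tz": 4,"rx": 0,"ry": 0,"rz": 0},
    {"tx": 0,"ty": 0,"tz": 6,"rx": 0,"ry": 0,"rz": 0},
    {"tx": 0,"ty": 0,"tz": 6.8,"rx": 0,"ry": 0,"rz": 0},
    {"tx": 0,"ty": 0,"tz": 7.1,"rx": 0,"ry": 0,"rz": 0}
  ]
}}

```text
time: 13.08
position: [0.4739, -0.4457, 0.1336]
tool_rot: [1.0, 0.0, -0.001, -0.002]
ft_force: [0.3, -0.4, -0.5]
grip_width: 0.0235
```

Emit:
{"api": "send_rows", "payload": {
  "deltas": [
    {"tx": 0,"ty": 0,"tz": 0,"rx": 0,"ry": 0,"rz": 0},
    {"tx": 0,"ty": 0,"tz": 0,"rx": 0,"ry": 0,"rz": 0},
    {"tx": 0,"ty": 0,"tz": 0,"rx": 0,"ry": 0,"rz": 0}
  ]
}}

```text
time: 13.33
position: [0.4751, -0.4478, 0.1372]
tool_rot: [1.0, 0.0, 0.001, 0.001]
ft_force: [0.3, -0.5, -1.0]
grip_width: 0.023
```

Emit:
{"api": "send_rows", "payload": {
  "deltas": [
    {"tx": 0,"ty": 0,"tz": 0,"rx": 0,"ry": 0,"rz": 0},
    {"tx": 0,"ty": 0,"tz": 0,"rx": 0,"ry": 0,"rz": 0},
    {"tx": 0,"ty": 0,"tz": 0,"rx": 0,"ry": 0,"rz": 0},
    {"tx": 0,"ty": 0,"tz": 0,"rx": 0,"ry": 0,"rz": 0},
    {"tx": 0,"ty": 0,"tz": 0,"rx": 0,"ry": 0,"rz": 0}
  ],
  "claw": 7.5
}}

```text
time: 13.75
position: [0.4747, -0.4475, 0.1366]
tool_rot: [1.0, -0.0, 0.0, 0.0]
ft_force: [0.9, -0.6, 0.2]
grip_width: 0.0488
```

Emit:
{"api": "send_rows", "payload": {
  "deltas": [
    {"tx": 0,"ty": 0,"tz": 0,"rx": 0,"ry": 0,"rz": 0},
    {"tx": 0,"ty": 0,"tz": -3,"rx": 0,"ry": 0,"rz": 0},
    {"tx": 0,"ty": 0,"tz": -6,"rx": 0,"ry": 0,"rz": 0},
    {"tx": 0,"ty": 0,"tz": -9,"rx": 0,"ry": 0,"rz": 0},
    {"tx": 0,"ty": 0,"tz": -12,"rx": 0,"ry": 0,"rz": 0}
  ]
}}

```text
time: 14.17
position: [0.4744, -0.4471, 0.2572]
tool_rot: [1.0, -0.0, -0.0, -0.0]
ft_force: [0.6, 0.4, -0.1]
grip_width: 0.0737
```

```bash
python3 - <<'E'
from h import *
st()
c=cam('scene','s7.png')
a=c['color'][130:330,100:400,::-1]; cv2.imwrite('pics/s7z.png',cv2.resize(a,None,fx=2.6,fy=2.6))
c=cam('wrist','w7.png'); w=cloud(c)
def fit(n,x,y,r,z0,z1):
    m=(np.hypot(w[...,0]-x,w[...,1]-y)<r)&(w[...,2]>z0)&(w[...,2]<z1); q=w[m]
    if len(q)<5: print(n,len(q));return
    (cx,cy),rr=cv2.minEnclosingCircle((q[:,:2]*1000).astype(np.float32)); print(n,len(q),'circ',round(cx,1),round(cy,1),'r',round(rr,1),'zmed',np.round(np.median(q[:,2]),4))
fit('tube top',.5617,-.336,.04,.07,.085)
fit('handle top',.47,-.445,.06,.185,.21)
E
```

```text
t 14.17 p [ 0.4744 -0.4471  0.2572] q [ 1. -0. -0. -0.] j [-0.93  0.53  1.32  0.    1.29  0.64] F [ 0.6  0.4 -0.1] w 0.0737
tube top 714 circ 561.5 -336.4 r 27.2 zmed 0.0763
handle top 691 circ 478.1 -448.9 r 11.8 zmed 0.1962
```

View pics/s7z.png

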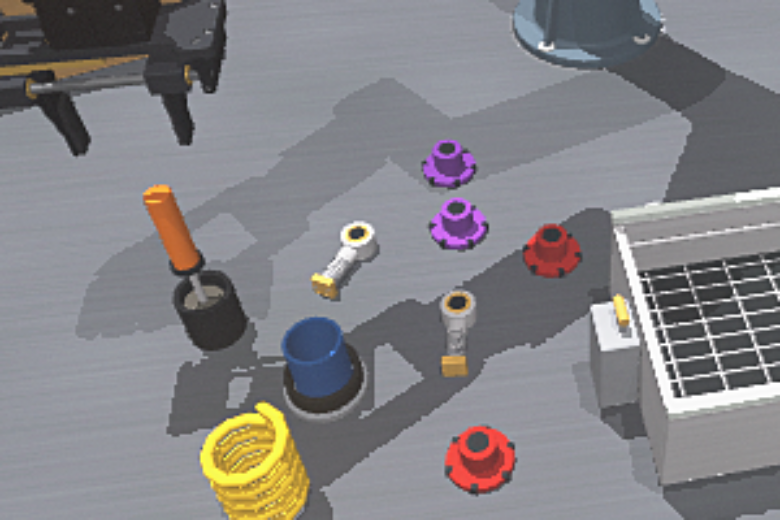

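```bash
python3 - <<'E'
from h import *
for n in ['scene','top']:
    c=cam(n); W=cloud(c)
    m=(W[...,2]>.120)&(W[...,2]<.136)&(W[...,0]>.42)&(W[...,0]<.8)&(W[...,1]>-.12)&(W[...,1]<.12)
    q=W[m]
    for nm,s in (('back',q[:,0]>.68),('front',q[:,0]<.53),('right',(q[:,1]<-.045)&(q[:,0]>.52)&(q[:,0]<.68))):
        p=q[s]; 
        if len(p)<20: print(n,nm,len(p)); continue
        l=cv2.fitLine(p[:,:2].astype(np.float32),cv2.DIST_HUBER,0,.001,.001).ravel(); 
        nv=np.array([-l[1],l[0]]); r=(p[:,:2]-l[2:])@nv
        print(n,nm,len(p),'dir deg',np.degrees(np.arctan2(l[1],l[0])),'pt',np.round(l[2:],4),'spread',np.round(np.percentile(r,[2,98]),4),'z',np.median(p[:,2]).round(4))
    for l,z in (('basket',.054),('guard_handle',.178),('start_top',.113),('washer',0)):
        for t in robot.tip_of(l,n): print(n,l,round(t['p'],2),t['xy'],np.round(ray(c,*t['xy'],z),4))
    # handle: yellow points at z .17-.19
    m=(W[...,2]>.165)&(W[...,2]<.195)&(W[...,1]>.1)&(W[...,1]<.5)&(W[...,0]>.45); q=W[m]
    print('handle',len(q),np.round(q.mean(0),4),cv2.minAreaRect((q[:,:2]*1000).astype(np.float32)))
    hsv=cv2.cvtColor(c['color'],cv2.COLOR_RGB2HSV); g=(hsv[...,0]>50)&(hsv[...,0]<75)&(hsv[...,1]>150)&(W[...,1]>.2)&(W[...,1]<.34)&(W[...,0]>.4)&(W[...,2]>.1)
    q=W[g]; print('green',len(q),np.round(np.median(q,0),4),cv2.minAreaRect((q[:,:2]*1000).astype(np.float32)) if len(q)>5 else '')
    a=c['color'][150:320,320:640,::-1] if n=='scene' else c['color'][110:240,110:360,::-1]; cv2.imwrite(f'pics/{n}8.png',cv2.resize(a,None,fx=2.5,fy=2.5,interpolation=cv2.INTER_CUBIC))
E
```

```text
scene back 415 dir deg -88.14979 pt [0.7128 0.0665] spread [-0.0321  0.0022] z 0.1285
scene front 360 dir deg -87.38768 pt [0.5016 0.0495] spread [-0.0084  0.0167] z 0.1285
scene right 182 dir deg 1.2212815 pt [ 0.5918 -0.0475] spread [-0.0198  0.0031] z 0.1278
scene basket 0.85 [407.1, 259.0] [0.6052 0.1104 0.054 ]
scene guard_handle 0.65 [489.4, 212.5] [0.5923 0.2889 0.178 ]
scene start_top 0.46 [451.2, 188.6] [0.4385 0.2769 0.113 ]
scene washer 0.71 [404.7, 272.9] [ 0.6091  0.1117 -0.    ]
handle 310 [0.6    0.2874 0.1808] ((594.98046875, 288.81964111328125), (111.76110076904297, 14.797650337219238), 3.1792852878570557)
green 20 [0.4392 0.2744 0.1167] ((442.3084411621094, 271.6352844238281), (23.53386116027832, 15.636452674865723), 47.5986213684082)
top back 148 dir deg -88.330574 pt [0.7046 0.0215] spread [-0.0199  0.0102] z 0.131
top front 80 dir deg -88.47994 pt [0.492  0.0699] spread [-0.0028  0.0089] z 0.1329
top right 31 dir deg -15.352854 pt [ 0.6008 -0.0559] spread [-0.008   0.0118] z 0.1316
top basket 0.68 [278.6, 171.6] [0.5991 0.106  0.054 ]
top guard_handle 0.91 [218.0, 157.6] [0.5938 0.287  0.178 ]
top guard_handle 0.75 [276.4, 176.1] [0.5488 0.0968 0.178 ]
top start_top 0.44 [218.7, 206.5] [0.4497 0.2797 0.113 ]
top washer 0.87 [279.3, 174.4] [ 0.6043  0.1088 -0.    ]
handle 161 [0.5895 0.2915 0.183 ] ((591.2108154296875, 292.49420166015625), (112.66989135742188, 15.57136344909668), 3.295006513595581)
green 0 [nan nan nan]
  return _methods._mean(a, axis=axis, dtype=dtype,
  ret = um.true_divide(
```

View pics/scene8.png

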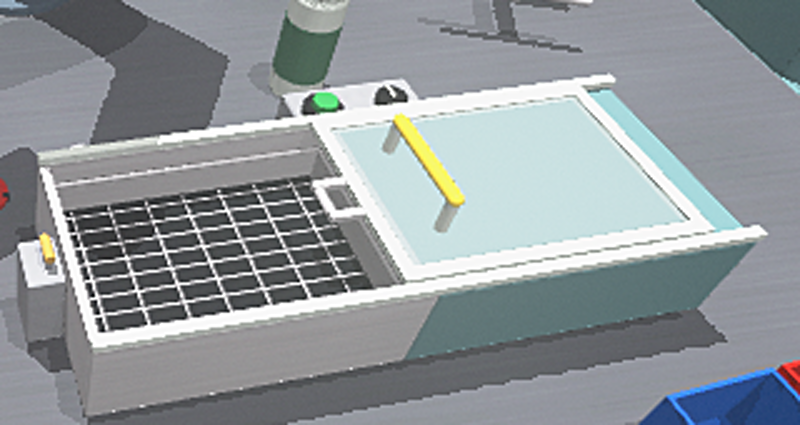

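View pics/top8.png

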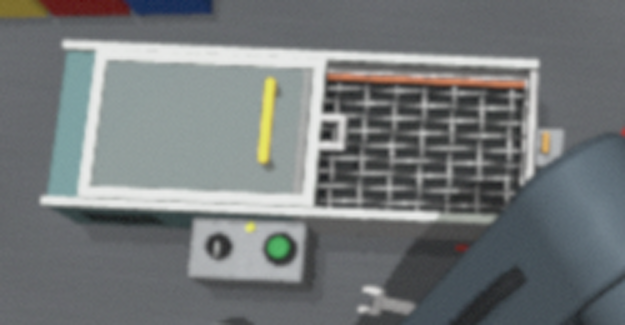

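Emit:
{"api": "send_rows", "payload": {
  "deltas": [
    {"tx": 0,"ty": -2,"tz": -3,"rx": 0,"ry": 0,"rz": 0},
    {"tx": 0,"ty": -5,"tz": -6,"rx": 0,"ry": 0,"rz": 0},
    {"tx": 0,"ty": -8,"tz": -9,"rx": 0,"ry": 0,"rz": 0},
    {"tx": 0,"ty": -11,"tz": -11,"rx": 0,"ry": 0,"rz": 0},
    {"tx": 0,"ty": -14,"tz": -13,"rx": 0,"ry": 0,"rz": 0}
  ]
}}

```text
time: 15.18
position: [0.4747, -0.3062, 0.3876]
tool_rot: [1.0, -0.0, 0.001, 0.0]
ft_force: [0.5, 0.7, -0.6]
grip_width: 0.0752
```

Emit:
{"api": "send_rows", "payload": {
  "deltas": [
    {"tx": 0,"ty": -3,"tz": -1,"rx": 0,"ry": 0,"rz": 0},
    {"tx": 0,"ty": -6,"tz": -2,"rx": 0,"ry": 0,"rz": 0},
    {"tx": 1,"ty": -9,"tz": -3,"rx": 0,"ry": 0,"rz": 0},
    {"tx": 1,"ty": -12,"tz": -4,"rx": 0,"ry": 0,"rz": 0},
    {"tx": 2,"ty": -15,"tz": -5,"rx": 0,"ry": 0,"rz": 0}
  ]
}}

```text
time: 15.6
position: [0.4936, -0.1557, 0.4367]
tool_rot: [1.0, -0.0, -0.001, -0.0]
ft_force: [0.6, 0.1, 0.5]
grip_width: 0.075
```

Emit:
{"api": "send_rows", "payload": {
  "deltas": [
    {"tx": 0,"ty": -3,"tz": -1,"rx": 0,"ry": 0,"rz": 0},
    {"tx": 0,"ty": -6,"tz": -2,"rx": 0,"ry": 0,"rz": 0},
    {"tx": 1,"ty": -9,"tz": -3,"rx": 0,"ry": 0,"rz": 0},
    {"tx": 1,"ty": -12,"tz": -4,"rx": 0,"ry": 0,"rz": 0},
    {"tx": 2,"ty": -14,"tz": -4,"rx": 0,"ry": 0,"rz": 0}
  ]
}}

```text
time: 16.02
position: [0.5143, -0.0148, 0.4787]
tool_rot: [1.0, 0.001, 0.002, 0.0]
ft_force: [-1.0, -0.4, 0.5]
grip_width: 0.0748
```

Emit:
{"api": "send_rows", "payload": {
  "deltas": [
    {"tx": 0,"ty": -3,"tz": 0,"rx": 0,"ry": 0,"rz": 0},
    {"tx": 0,"ty": -6,"tz": 0,"rx": 0,"ry": 0,"rz": 0},
    {"tx": 0,"ty": -8,"tz": 0,"rx": 0,"ry": 0,"rz": 0},
    {"tx": 0,"ty": -9,"tz": 0,"rx": 0,"ry": 0,"rz": 0},
    {"tx": 0,"ty": -9,"tz": 0,"rx": 0,"ry": 0,"rz": 0}
  ]
}}

```text
time: 16.43
position: [0.5145, 0.0743, 0.476]
tool_rot: [1.0, 0.001, -0.0, -0.0]
ft_force: [0.3, -0.2, -0.0]
grip_width: 0.075
```

Emit:
{"api": "send_rows", "payload": {
  "deltas": [
    {"tx": 0,"ty": 0,"tz": 0,"rx": 0,"ry": 0,"rz": 0},
    {"tx": 0,"ty": 0,"tz": 0,"rx": 0,"ry": 0,"rz": 0},
    {"tx": 0,"ty": 0,"tz": 0,"rx": 0,"ry": 0,"rz": 0},
    {"tx": 0,"ty": 0,"tz": 0,"rx": 0,"ry": 0,"rz": 0}
  ]
}}

```text
time: 16.77
position: [0.5149, 0.0715, 0.4761]
tool_rot: [1.0, -0.001, -0.0, 0.0]
ft_force: [0.7, 0.8, 1.4]
grip_width: 0.0752
```

```bash
python3 - <<'E'
from h import *
st()
c=cam('wrist','w9.png'); W=cloud(c); np.save('w9.npy',W)
for l,z in (('basket',.054),('guard_handle',.178),('start_top',.113),('washer',0)):
    for t in robot.tip_of(l,'wrist'): print(l,round(t['p'],2),np.round(t['xy']),np.round(ray(c,*t['xy'],z),4))
E
```

```text
t 16.77 p [0.5149 0.0715 0.4761] q [ 1.    -0.001 -0.     0.   ] j [-0.08  0.18  1.28 -0.    1.68  1.5 ] F [0.7 0.8 1.4] w 0.0752
basket 0.81 [296. 100.] [0.6094 0.1085 0.054 ]
basket 0.46 [211. 239.] [0.3321 0.2929 0.054 ]
guard_handle 0.71 [164. 108.] [0.5955 0.2919 0.178 ]
start_top 0.73 [206. 196.] [0.443  0.2711 0.113 ]
start_top 0.29 [569. 164.] [ 0.5002 -0.368   0.113 ]
washer 0.82 [294. 103.] [0.6039 0.1161 0.    ]
```

View pics/w9.png

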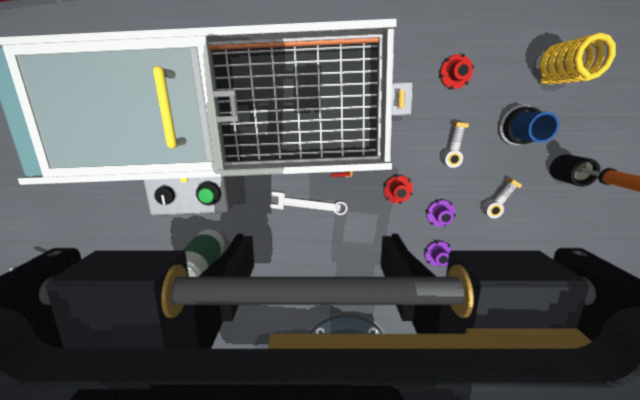

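```bash
python3 - <<'E'
from h import *
W=np.load('w9.npy'); q=W[np.isfinite(W[...,0])].reshape(-1,3)
q=q[(q[:,2]>.118)&(q[:,2]<.137)&(q[:,0]>.45)&(q[:,0]<.76)&(q[:,1]>-.09)]
def line(sel,ax):  # fit x = a+b*y robust
    F=[];B=[]
    for v in np.arange(*sel,.006):
        s=q[(q[:,1-ax]>=v)&(q[:,1-ax]<v+.006)]
        if len(s)<3: continue
        F.append((v+.003,np.percentile(s[:,ax],1)));B.append((v+.003,np.percentile(s[:,ax],99)))
    out=[]
    for A in (F,B):
        A=np.array(A); 
        for _ in range(4):
            k=np.polyfit(A[:,0],A[:,1],1); r=A[:,1]-np.polyval(k,A[:,0]); A=A[abs(r)<max(.0015,1.5*np.std(r))]
        out.append((k,len(A),np.std(r)))
    return out
f,b=line((-.04,.40),0); print('front',f,np.degrees(np.arctan(f[0][0])),'back',b,np.degrees(np.arctan(b[0][0])))
r,_=line((.51,.70),1); print('right',r,np.degrees(np.arctan(r[0][0])))
for y in (0,.1,.2): print(y, np.polyval(f[0],y),np.polyval(b[0],y))
# loop (striker): points z .125-.16 inside tub
p=W[np.isfinite(W[...,0])].reshape(-1,3); s=p[(p[:,0]>.54)&(p[:,0]<.68)&(p[:,1]>.12)&(p[:,1]<.235)&(p[:,2]>.09)]
print('loop',len(s),s.min(0),s.max(0)); 
for y in np.arange(.16,.24,.006):
    t=s[(s[:,1]>=y)&(s[:,1]<y+.006)]; print(round(y,3),len(t),np.round(np.percentile(t,[5,50,95],axis=0)[:,[0,2]].T.ravel(),3) if len(t) else '')
s=p[(p[:,0]>.5)&(p[:,0]<.7)&(p[:,1]>-.05)&(p[:,1]<.17)]; print('floor z',np.percentile(s[:,2],[5,25,50,75]))
s=p[(p[:,2]>.17)&(p[:,2]<.195)&(p[:,0]>.48)&(p[:,1]>.2)&(p[:,1]<.36)&(p[:,0]<.72)]; print('handle',len(s),cv2.minAreaRect((s[:,:2]*1000).astype(np.float32)),np.percentile(s[:,2],[5,50,98]))
s=p[(np.hypot(p[:,0]-.443,p[:,1]-.271)<.035)&(p[:,2]>.106)]; print('btn',len(s),cv2.minEnclosingCircle((s[:,:2]*1000).astype(np.float32)),np.percentile(s[:,2],[5,50,98]))
s=p[(abs(p[:,0]-.6)<.05)&(p[:,1]<-.06)&(p[:,1]>-.12)&(p[:,2]>.09)]; print('latch',len(s),s.min(0),s.max(0))
E
```

```text
front (array([-0.03910148,  0.49746859]), 61, np.float64(0.0006871170438613516)) -2.239209239188809 back (array([-0.03914403,  0.7176211 ]), 65, np.float64(0.000642145882452484)) -2.241643538002892
right (array([ 0.03949707, -0.07065541]), 27, np.float64(0.0004790108840281886)) 2.2618395947877548
0 0.4974685909370285 0.7176210990174248
0.1 0.49355844260080645 0.713706695525327
0.2 0.48964829426458445 0.709792292033229
loop 15945 [0.54000023 0.12000019 0.13278932] [0.67960348 0.23494281 0.5924059 ]
0.16 0 
0.166 0 
0.172 0 
0.178 0 
0.184 0 
0.19 0 
0.196 108 [0.579 0.598 0.62  0.135 0.139 0.142]
0.202 106 [0.579 0.601 0.62  0.138 0.14  0.142]
0.208 41 [0.577 0.615 0.622 0.14  0.141 0.143]
0.214 40 [0.577 0.599 0.621 0.139 0.141 0.142]
0.22 42 [0.576 0.583 0.62  0.14  0.141 0.143]
0.226 158 [0.544 0.58  0.619 0.134 0.14  0.143]
0.232 219 [0.551 0.625 0.672 0.135 0.141 0.143]
0.238 0 
floor z [0.05432704 0.55644637 0.56999511 0.5836648 ]
handle 874 ((595.6740112304688, 290.2969970703125), (111.55110168457031, 14.099120140075684), 2.425734281539917) [0.17742934 0.18393707 0.18659537]
btn 393 ((447.04766845703125, 271.0533142089844), 21.561368942260742) [0.10645127 0.10991139 0.11863374]
latch 427 [ 0.58511557 -0.08504493  0.10904365] [ 0.63667809 -0.06002208  0.13682518]
```

```bash
cat >> h.py <<'E'
C=np.array([.6033,.108]); WY=.0392
def wpt(x,y): return C+np.array([np.cos(WY)*x-np.sin(WY)*y,np.sin(WY)*x+np.cos(WY)*y])
YP=WY+np.pi/2
def fitc(w,n,x,y,r,z0,z1):
    m=(np.hypot(w[...,0]-x,w[...,1]-y)<r)&(w[...,2]>z0)&(w[...,2]<z1); q=w[m]
    if len(q)<5: print(n,len(q));return
    (cx,cy),rr=cv2.minEnclosingCircle((q[:,:2]*1000).astype(np.float32)); print(n,len(q),'circ',round(cx,1),round(cy,1),'r',round(rr,1),'zmed',np.round(np.median(q[:,2]),4))
E
python3 - <<'E'
from h import *
st()
P=Plan(yaw=0); P.go(.5615,-.3362,.22,0); P.go(z=.045,hold=3)
for n,p in (('tube',(0,55)),('pA',(48,-108)),('pB',(-48,-108)),('E1',(50,-1)),('E2',(-50,-1))): print(n,np.round(wpt(p[0]/1e3,p[1]/1e3),4))
E
```

```text
t 17.02 p [0.5148 0.0722 0.4762] q [ 1. -0. -0.  0.] j [-0.08  0.18  1.28 -0.    1.68  1.5 ] F [ 0.1  0.1 -0.1] w 0.075
#  -> [ 0.5615 -0.3362  0.22  ] yaw 0
[{tx: 0.4, ty: 3.1, tz: 2.0}, {tx: 0.7, ty: 6.3, tz: 3.9}, {tx: 1.1, ty: 9.4, tz: 5.9}, {tx: 1.4, ty: 12.6, tz: 7.9}, {tx: 1.8, ty: 15.7, tz: 9.9}]
[{tx: 0.4, ty: 3.2, tz: 1.9}, {tx: 0.7, ty: 6.3, tz: 3.9}, {tx: 1.1, ty: 9.4, tz: 5.9}, {tx: 1.4, ty: 12.6, tz: 7.8}, {tx: 1.8, ty: 15.7, tz: 9.8}]
[{tx: 0.4, ty: 3.2, tz: 2.0}, {tx: 0.7, ty: 6.3, tz: 3.9}, {tx: 1.07, ty: 9.44, tz: 5.92}]
#  -> [ 0.5615 -0.3362  0.045 ] yaw 0
[{tz: 3.5}, {tz: 7.0}, {tz: 10.5}, {tz: 14.0}, {tz: 17.5}]
[{tz: 0}, {tz: 0}, {tz: 0}]
tube [0.6011 0.163 ]
pA [0.6555 0.002 ]
pB [ 0.5596 -0.0018]
E1 [0.6533 0.109 ]
E2 [0.5534 0.105 ]
```

Emit:
{"api": "send_rows", "payload": {
  "deltas": [
    {"tx": 0.4,"ty": 3.1,"tz": 2,"rx": 0,"ry": 0,"rz": 0},
    {"tx": 0.7,"ty": 6.3,"tz": 3.9,"rx": 0,"ry": 0,"rz": 0},
    {"tx": 1.1,"ty": 9.4,"tz": 5.9,"rx": 0,"ry": 0,"rz": 0},
    {"tx": 1.4,"ty": 12.6,"tz": 7.9,"rx": 0,"ry": 0,"rz": 0},
    {"tx": 1.8,"ty": 15.7,"tz": 9.9,"rx": 0,"ry": 0,"rz": 0}
  ]
}}

```text
time: 17.43
position: [0.5326, -0.0858, 0.3765]
tool_rot: [1.0, 0.0, 0.0, 0.0]
ft_force: [1.1, 0.3, 0.6]
grip_width: 0.0752
```

Emit:
{"api": "send_rows", "payload": {
  "deltas": [
    {"tx": 0.4,"ty": 3.2,"tz": 1.9,"rx": 0,"ry": 0,"rz": 0},
    {"tx": 0.7,"ty": 6.3,"tz": 3.9,"rx": 0,"ry": 0,"rz": 0},
    {"tx": 1.1,"ty": 9.4,"tz": 5.9,"rx": 0,"ry": 0,"rz": 0},
    {"tx": 1.4,"ty": 12.6,"tz": 7.8,"rx": 0,"ry": 0,"rz": 0},
    {"tx": 1.8,"ty": 15.7,"tz": 9.8,"rx": 0,"ry": 0,"rz": 0}
  ]
}}

```text
time: 17.85
position: [0.5506, -0.2432, 0.2784]
tool_rot: [1.0, -0.0, 0.0, 0.0]
ft_force: [-0.2, -0.6, 0.6]
grip_width: 0.075
```

Emit:
{"api": "send_rows", "payload": {
  "deltas": [
    {"tx": 0.4,"ty": 3.2,"tz": 2,"rx": 0,"ry": 0,"rz": 0},
    {"tx": 0.7,"ty": 6.3,"tz": 3.9,"rx": 0,"ry": 0,"rz": 0},
    {"tx": 1,"ty": 8.7,"tz": 5.5,"rx": 0,"ry": 0,"rz": 0},
    {"tx": 1.07,"ty": 9.44,"tz": 5.92,"rx": 0,"ry": 0,"rz": 0},
    {"tx": 1.07,"ty": 9.44,"tz": 5.92,"rx": 0,"ry": 0,"rz": 0}
  ]
}}

```text
time: 18.27
position: [0.5605, -0.3374, 0.2178]
tool_rot: [1.0, -0.002, -0.001, -0.001]
ft_force: [0.1, 0.1, -0.0]
grip_width: 0.075
```

Emit:
{"api": "send_rows", "payload": {
  "deltas": [
    {"tx": 0,"ty": 0,"tz": 0,"rx": 0,"ry": 0,"rz": 0},
    {"tx": 0,"ty": 0,"tz": 0,"rx": 0,"ry": 0,"rz": 0},
    {"tx": 0,"ty": 0,"tz": 2,"rx": 0,"ry": 0,"rz": 0},
    {"tx": 0,"ty": 0,"tz": 4,"rx": 0,"ry": 0,"rz": 0},
    {"tx": 0,"ty": 0,"tz": 6,"rx": 0,"ry": 0,"rz": 0}
  ]
}}

```text
time: 18.68
position: [0.5625, -0.3344, 0.1618]
tool_rot: [1.0, 0.001, 0.002, 0.001]
ft_force: [0.7, -0.1, 0.2]
grip_width: 0.075
```

```bash
python3 - <<'E'
from h import *
st()
c=cam('wrist','w10.png'); w=cloud(c)
fitc(w,'tube top',.5617,-.336,.04,.07,.085)
st()
E
```

```text
t 18.68 p [ 0.5625 -0.3344  0.1618] q [1.    0.001 0.002 0.001] j [-0.71  0.63  1.41  0.    1.09  0.86] F [ 0.7 -0.1  0.2] w 0.075
tube top 1056 circ 561.3 -336.3 r 27.1 zmed 0.0763
t 18.73 p [ 0.56   -0.3325  0.1569] q [ 1.     0.001 -0.002 -0.002] j [-0.71  0.64  1.42  0.    1.09  0.86] F [-1.9  0.6 -3. ] w 0.0751
```

View pics/w10.png

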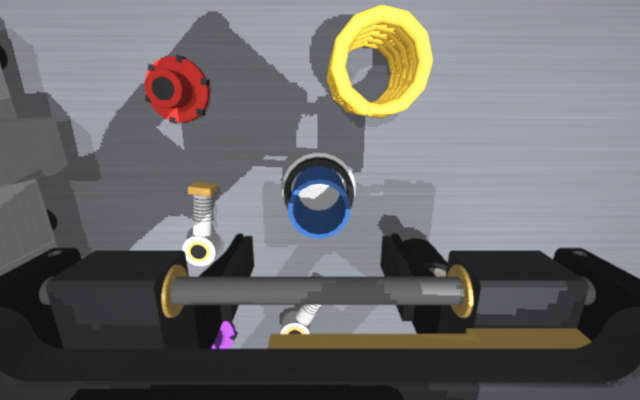

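Emit:
{"api": "send_rows", "payload": {
  "deltas": [
    {"tx": 0,"ty": 0,"tz": 3,"rx": 0,"ry": 0,"rz": 0},
    {"tx": 0,"ty": 0,"tz": 6,"rx": 0,"ry": 0,"rz": 0},
    {"tx": 0,"ty": 0,"tz": 9,"rx": 0,"ry": 0,"rz": 0},
    {"tx": 0,"ty": 0,"tz": 11,"rx": 0,"ry": 0,"rz": 0},
    {"tx": 0,"ty": 0,"tz": 11.5,"rx": 0,"ry": 0,"rz": 0}
  ]
}}

```text
time: 19.15
position: [0.5602, -0.3331, 0.043]
tool_rot: [1.0, 0.001, -0.002, -0.002]
ft_force: [-0.5, 1.2, 0.1]
grip_width: 0.075
```

Emit:
{"api": "send_rows", "payload": {
  "deltas": [
    {"tx": 0,"ty": 0,"tz": 0,"rx": 0,"ry": 0,"rz": 0},
    {"tx": 0,"ty": 0,"tz": 0,"rx": 0,"ry": 0,"rz": 0},
    {"tx": 0,"ty": 0,"tz": 0,"rx": 0,"ry": 0,"rz": 0},
    {"tx": 0,"ty": 0,"tz": 0,"rx": 0,"ry": 0,"rz": 0},
    {"tx": 0,"ty": 0,"tz": 0,"rx": 0,"ry": 0,"rz": 0}
  ],
  "claw": 4.6,
  "squeeze": 25
}}

```text
time: 19.57
position: [0.5625, -0.3364, 0.0471]
tool_rot: [1.0, -0.0, 0.001, 0.001]
ft_force: [0.5, 1.1, 3.9]
grip_width: 0.0528
```

Emit:
{"api": "send_rows", "payload": {
  "deltas": [
    {"tx": 0,"ty": 0,"tz": 0,"rx": 0,"ry": 0,"rz": 0},
    {"tx": 0,"ty": 0,"tz": 0,"rx": 0,"ry": 0,"rz": 0},
    {"tx": 0,"ty": 0,"tz": 0,"rx": 0,"ry": 0,"rz": 0},
    {"tx": 0,"ty": 0,"tz": 0,"rx": 0,"ry": 0,"rz": 0},
    {"tx": 0,"ty": 0,"tz": -1,"rx": 0,"ry": 0,"rz": 0}
  ]
}}

```text
time: 19.98
position: [0.5605, -0.3351, 0.0543]
tool_rot: [1.0, -0.0, -0.001, -0.001]
ft_force: [-0.1, 0.0, -4.9]
grip_width: 0.053
```

Emit:
{"api": "send_rows", "payload": {
  "deltas": [
    {"tx": 0,"ty": 0,"tz": -3,"rx": 0,"ry": 0,"rz": 0},
    {"tx": 0,"ty": 0,"tz": -6,"rx": 0,"ry": 0,"rz": 0},
    {"tx": 0,"ty": 0,"tz": -9,"rx": 0,"ry": 0,"rz": 0},
    {"tx": 0,"ty": 0,"tz": -12,"rx": 0,"ry": 0,"rz": 0},
    {"tx": 0,"ty": 0,"tz": -14,"rx": 0,"ry": 0,"rz": 0}
  ]
}}

```text
time: 20.4
position: [0.5617, -0.3362, 0.1983]
tool_rot: [1.0, -0.0, 0.001, 0.001]
ft_force: [1.4, -1.0, -3.5]
grip_width: 0.0528
```

```bash
python3 - <<'E'
from h import *
st()
P=Plan(pos=[.5615,-.3362,.195],yaw=0); x,y=wpt(0,.055); P.go(x,y,.21,YP,step=.034); P.go(z=.092,hold=2)
E
```

```text
t 20.4 p [ 0.5617 -0.3362  0.1983] q [ 1.    -0.     0.001  0.001] j [-0.71  0.59  1.38 -0.    1.17  0.86] F [ 1.4 -1.  -3.5] w 0.0528
#  -> [0.6011 0.163  0.21  ] yaw 1.61
[{tx: 0.3, ty: -3.3, tz: -0.1, rz: -0.11}, {tx: 0.5, ty: -6.7, tz: -0.2, rz: -0.21}, {tx: 0.8, ty: -10.0, tz: -0.3, rz: -0.32}, {tx: 1.1, ty: -13.3, tz: -0.4, rz: -0.43}, {tx: 1.3, ty: -16.6, tz: -0.5, rz: -0.54}]
[{tx: 2.0, ty: -2.7, tz: -0.1, rz: -0.1}, {tx: 3.9, ty: -5.5, tz: -0.2, rz: -0.21}, {tx: 5.9, ty: -8.2, tz: -0.3, rz: -0.32}, {tx: 7.8, ty: -10.9, tz: -0.4, rz: -0.43}, {tx: 9.7, ty: -13.6, tz: -0.5, rz: -0.53}]
[{tx: 3.1, ty: -1.4, tz: -0.1, rz: -0.11}, {tx: 6.1, ty: -2.7, tz: -0.2, rz: -0.22}, {tx: 9.2, ty: -4.1, tz: -0.3, rz: -0.33}, {tx: 12.2, ty: -5.5, tz: -0.4, rz: -0.43}, {tx: 15.26, ty: -6.83, tz: -0.5, rz: -0.54}]
#  -> [0.6011 0.163  0.092 ] yaw 1.61
[{tz: 2.9}, {tz: 5.9}, {tz: 8.9}, {tz: 11.8}, {tz: 11.8}]
[{tz: 0}]
```

Emit:
{"api": "send_rows", "payload": {
  "deltas": [
    {"tx": 0.3,"ty": -3.3,"tz": -0.1,"rx": 0,"ry": 0,"rz": -0.11},
    {"tx": 0.5,"ty": -6.7,"tz": -0.2,"rx": 0,"ry": 0,"rz": -0.21},
    {"tx": 0.8,"ty": -10,"tz": -0.3,"rx": 0,"ry": 0,"rz": -0.32},
    {"tx": 1.1,"ty": -13.3,"tz": -0.4,"rx": 0,"ry": 0,"rz": -0.43},
    {"tx": 1.3,"ty": -16.6,"tz": -0.5,"rx": 0,"ry": 0,"rz": -0.54}
  ]
}}

```text
time: 20.82
position: [0.5737, -0.1682, 0.2001]
tool_rot: [0.963, 0.269, -0.0, -0.0]
ft_force: [-0.4, 0.3, -2.0]
grip_width: 0.0528
```

Emit:
{"api": "send_rows", "payload": {
  "deltas": [
    {"tx": 2,"ty": -2.7,"tz": -0.1,"rx": 0,"ry": 0,"rz": -0.1},
    {"tx": 3.9,"ty": -5.5,"tz": -0.2,"rx": 0,"ry": 0,"rz": -0.21},
    {"tx": 5.9,"ty": -8.2,"tz": -0.3,"rx": 0,"ry": 0,"rz": -0.32},
    {"tx": 7.8,"ty": -10.9,"tz": -0.4,"rx": 0,"ry": 0,"rz": -0.43},
    {"tx": 9.7,"ty": -13.6,"tz": -0.5,"rx": 0,"ry": 0,"rz": -0.53}
  ]
}}

```text
time: 21.23
position: [0.5869, -0.0016, 0.2051]
tool_rot: [0.859, 0.512, -0.0, -0.0]
ft_force: [0.3, -0.9, -2.5]
grip_width: 0.0526
```

Emit:
{"api": "send_rows", "payload": {
  "deltas": [
    {"tx": 3.1,"ty": -1.4,"tz": -0.1,"rx": 0,"ry": 0,"rz": -0.11},
    {"tx": 6.1,"ty": -2.7,"tz": -0.2,"rx": 0,"ry": 0,"rz": -0.22},
    {"tx": 9.2,"ty": -4.1,"tz": -0.3,"rx": 0,"ry": 0,"rz": -0.33},
    {"tx": 12.2,"ty": -5.5,"tz": -0.4,"rx": 0,"ry": 0,"rz": -0.43},
    {"tx": 15.26,"ty": -6.83,"tz": -0.5,"rx": 0,"ry": 0,"rz": -0.54}
  ]
}}

```text
time: 21.65
position: [0.6, 0.1649, 0.21]
tool_rot: [0.691, 0.723, -0.001, -0.0]
ft_force: [0.6, -0.3, -2.1]
grip_width: 0.0528
```

Emit:
{"api": "send_rows", "payload": {
  "deltas": [
    {"tx": 0,"ty": 0,"tz": 0,"rx": 0,"ry": 0,"rz": 0},
    {"tx": 0,"ty": 0,"tz": 0,"rx": 0,"ry": 0,"rz": 0},
    {"tx": 0,"ty": 0,"tz": 0,"rx": 0,"ry": 0,"rz": 0}
  ]
}}

```text
time: 21.9
position: [0.6004, 0.1631, 0.2097]
tool_rot: [0.693, 0.721, -0.001, -0.0]
ft_force: [-0.2, 0.1, -2.5]
grip_width: 0.0527
```

```bash
python3 - <<'E'
from h import *
o=st(); print(yaw_of(o), o['position'][:2]-wpt(0,.055))
c=cam('wrist','w11.png');c=cam('scene','s11.png')
E
```

```text
t 21.9 p [0.6004 0.1631 0.2097] q [ 0.693  0.721 -0.001 -0.   ] j [ 0.09  0.54  1.45 -0.    1.15  0.05] F [-0.2  0.1 -2.5] w 0.0527
1.6097753258652787 [-0.00078535  0.00012674]
```

View pics/w11.png

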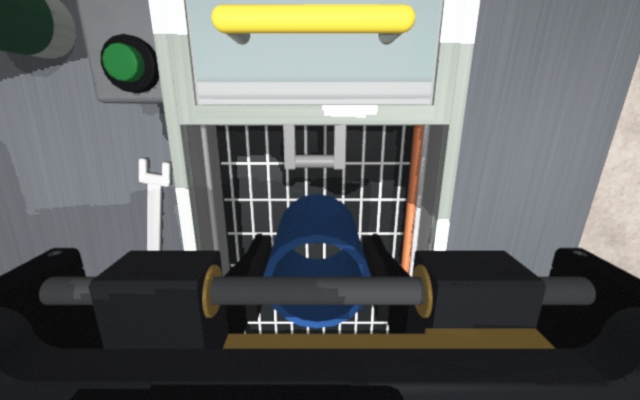

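View pics/s11.png

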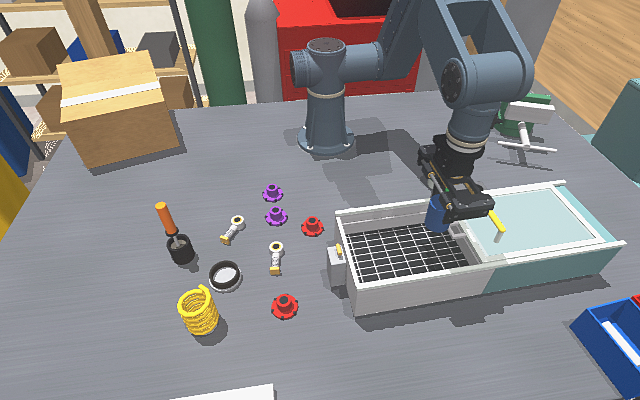

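Emit:
{"api": "send_rows", "payload": {
  "deltas": [
    {"tx": 0,"ty": 0,"tz": 2.5,"rx": 0,"ry": 0,"rz": 0},
    {"tx": 0,"ty": 0,"tz": 5,"rx": 0,"ry": 0,"rz": 0},
    {"tx": 0,"ty": 0,"tz": 8,"rx": 0,"ry": 0,"rz": 0},
    {"tx": 0,"ty": 0,"tz": 10.5,"rx": 0,"ry": 0,"rz": 0},
    {"tx": 0,"ty": 0,"tz": 11.5,"rx": 0,"ry": 0,"rz": 0}
  ]
}}

```text
time: 22.42
position: [0.5985, 0.1614, 0.0914]
tool_rot: [0.694, 0.72, -0.003, -0.002]
ft_force: [-1.6, 1.2, 14.2]
grip_width: 0.0528
```

Emit:
{"api": "send_rows", "payload": {
  "deltas": [
    {"tx": 0,"ty": 0,"tz": 0.2,"rx": 0,"ry": 0,"rz": 0},
    {"tx": 0,"ty": 0,"tz": 0.4,"rx": 0,"ry": 0,"rz": 0},
    {"tx": 0,"ty": 0,"tz": 0.4,"rx": 0,"ry": 0,"rz": 0},
    {"tx": 0,"ty": 0,"tz": 0.4,"rx": 0,"ry": 0,"rz": 0}
  ]
}}

```text
time: 22.75
position: [0.6021, 0.1631, 0.0921]
tool_rot: [0.693, 0.721, 0.001, 0.001]
ft_force: [0.2, -0.9, -2.4]
grip_width: 0.0527
```

Emit:
{"api": "send_rows", "payload": {
  "deltas": [
    {"tx": 0,"ty": 0,"tz": 0,"rx": 0,"ry": 0,"rz": 0},
    {"tx": 0,"ty": 0,"tz": 0,"rx": 0,"ry": 0,"rz": 0},
    {"tx": 0,"ty": 0,"tz": 0,"rx": 0,"ry": 0,"rz": 0},
    {"tx": 0,"ty": 0,"tz": 0,"rx": 0,"ry": 0,"rz": 0},
    {"tx": 0,"ty": 0,"tz": 0,"rx": 0,"ry": 0,"rz": 0}
  ],
  "claw": 6.8
}}

```text
time: 23.17
position: [0.6014, 0.1635, 0.0915]
tool_rot: [0.693, 0.721, 0.0, 0.0]
ft_force: [-0.1, -0.1, 0.2]
grip_width: 0.0674
```

Emit:
{"api": "send_rows", "payload": {
  "deltas": [
    {"tx": 0,"ty": 0,"tz": -1,"rx": 0,"ry": 0,"rz": 0},
    {"tx": 0,"ty": 0,"tz": -3,"rx": 0,"ry": 0,"rz": 0},
    {"tx": 0,"ty": 0,"tz": -6,"rx": 0,"ry": 0,"rz": 0},
    {"tx": 0,"ty": 0,"tz": -9,"rx": 0,"ry": 0,"rz": 0},
    {"tx": 0,"ty": 0,"tz": -12,"rx": 0,"ry": 0,"rz": 0}
  ]
}}

```text
time: 23.58
position: [0.6008, 0.1634, 0.2128]
tool_rot: [0.693, 0.721, -0.0, -0.0]
ft_force: [0.9, 0.3, -0.6]
grip_width: 0.0677
```

```bash
python3 - <<'E'
from h import *
o=st()
c=cam('wrist','w12.png');w=cloud(c)
fitc(w,'tube top',.601,.163,.045,.11,.128); print(wpt(0,.055))
# rim-free floor reading
P=Plan(pos=[.6007,.163,.211],yaw=1.61); P.go(.657,-.1965,.22,YP,step=.036)
E
```

```text
t 23.58 p [0.6008 0.1634 0.2128] q [ 0.693  0.721 -0.    -0.   ] j [0.09 0.54 1.45 0.   1.16 0.05] F [ 0.9  0.3 -0.6] w 0.0677
tube top 1143 circ 603.9 160.6 r 27.2 zmed 0.1202
[0.60114455 0.16295775]
#  -> [ 0.657  -0.1965  0.22  ] yaw 1.61
[{tx: -3.3, ty: 0.4, tz: -0.1}, {tx: -6.6, ty: 0.8, tz: -0.2}, {tx: -9.9, ty: 1.1, tz: -0.2}, {tx: -13.1, ty: 1.5, tz: -0.3}, {tx: -16.4, ty: 1.9, tz: -0.4}]
[{tx: -3.3, ty: 0.4, tz: -0.1}, {tx: -6.6, ty: 0.8, tz: -0.2}, {tx: -9.9, ty: 1.2, tz: -0.3}, {tx: -13.2, ty: 1.5, tz: -0.3}, {tx: -16.5, ty: 1.9, tz: -0.4}]
[{tx: -3.24, ty: 0.42, tz: -0.1}]
```

View pics/w12.png

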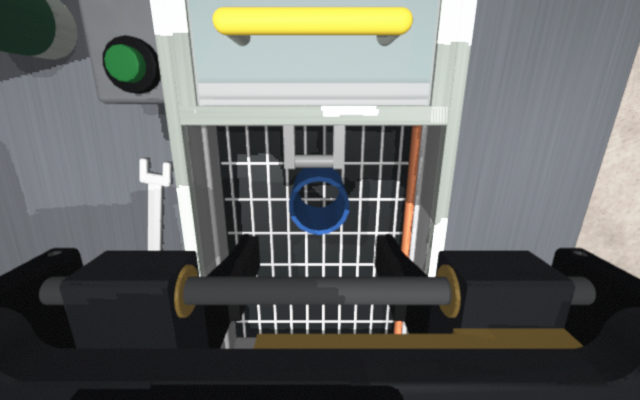

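Emit:
{"api": "send_rows", "payload": {
  "deltas": [
    {"tx": -3.3,"ty": 0.4,"tz": -0.1,"rx": 0,"ry": 0,"rz": 0},
    {"tx": -6.6,"ty": 0.8,"tz": -0.2,"rx": 0,"ry": 0,"rz": 0},
    {"tx": -9.9,"ty": 1.1,"tz": -0.2,"rx": 0,"ry": 0,"rz": 0},
    {"tx": -13.1,"ty": 1.5,"tz": -0.3,"rx": 0,"ry": 0,"rz": 0},
    {"tx": -16.4,"ty": 1.9,"tz": -0.4,"rx": 0,"ry": 0,"rz": 0}
  ]
}}

```text
time: 24.05
position: [0.6265, -0.0009, 0.2158]
tool_rot: [0.693, 0.721, 0.0, 0.0]
ft_force: [0.3, -0.4, 0.3]
grip_width: 0.068
```

Emit:
{"api": "send_rows", "payload": {
  "deltas": [
    {"tx": -3.3,"ty": 0.4,"tz": -0.1,"rx": 0,"ry": 0,"rz": 0},
    {"tx": -6.6,"ty": 0.8,"tz": -0.2,"rx": 0,"ry": 0,"rz": 0},
    {"tx": -9.9,"ty": 1.2,"tz": -0.3,"rx": 0,"ry": 0,"rz": 0},
    {"tx": -13.2,"ty": 1.5,"tz": -0.3,"rx": 0,"ry": 0,"rz": 0},
    {"tx": -16.5,"ty": 1.9,"tz": -0.4,"rx": 0,"ry": 0,"rz": 0}
  ]
}}

```text
time: 24.47
position: [0.6517, -0.1654, 0.2195]
tool_rot: [0.693, 0.721, 0.0, 0.0]
ft_force: [0.1, -0.8, 0.0]
grip_width: 0.068
```

Emit:
{"api": "send_rows", "payload": {
  "deltas": [
    {"tx": -2,"ty": 0.2,"tz": 0,"rx": 0,"ry": 0,"rz": 0},
    {"tx": -3.24,"ty": 0.42,"tz": 0,"rx": 0,"ry": 0,"rz": 0},
    {"tx": -3.24,"ty": 0.42,"tz": 0,"rx": 0,"ry": 0,"rz": 0},
    {"tx": -3.24,"ty": 0.42,"tz": 0,"rx": 0,"ry": 0,"rz": 0},
    {"tx": -3.24,"ty": 0.42,"tz": 0,"rx": 0,"ry": 0,"rz": 0}
  ]
}}

```text
time: 24.88
position: [0.657, -0.1943, 0.2189]
tool_rot: [0.693, 0.721, 0.0, -0.001]
ft_force: [0.4, 0.2, 0.3]
grip_width: 0.0683
```

Emit:
{"api": "send_rows", "payload": {
  "deltas": [
    {"tx": 0,"ty": 0,"tz": 0,"rx": 0,"ry": 0,"rz": 0},
    {"tx": 0,"ty": 0,"tz": 0,"rx": 0,"ry": 0,"rz": 0},
    {"tx": 0,"ty": 0,"tz": 0,"rx": 0,"ry": 0,"rz": 0},
    {"tx": 0,"ty": 0,"tz": 0,"rx": 0,"ry": 0,"rz": 0}
  ]
}}

```text
time: 25.22
position: [0.6574, -0.1951, 0.2191]
tool_rot: [0.693, 0.721, 0.0, -0.0]
ft_force: [0.3, -0.4, -0.5]
grip_width: 0.0683
```

```bash
python3 - <<'E'
from h import *
o=st()
c=cam('wrist','w13.png');w=cloud(c)
fitc(w,'hub',.657,-.196,.045,.031,.04);fitc(w,'fl',.657,-.196,.06,.005,.012)
c=cam('scene','s13.png')
E
```

```text
t 25.22 p [ 0.6574 -0.1951  0.2191] q [ 0.693  0.721  0.    -0.   ] j [-0.45  0.62  1.27  0.    1.26 -0.49] F [ 0.3 -0.4 -0.5] w 0.0683
hub 635 circ 660.6 -196.4 r 16.9 zmed 0.0345
fl 1187 circ 660.4 -196.2 r 32.6 zmed 0.0085
```

View pics/w13.png

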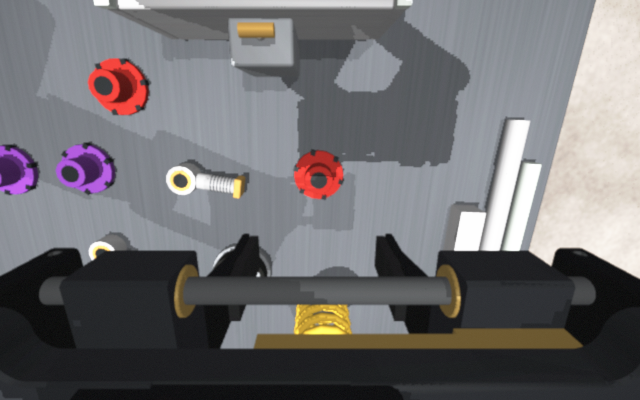

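View pics/s13.png

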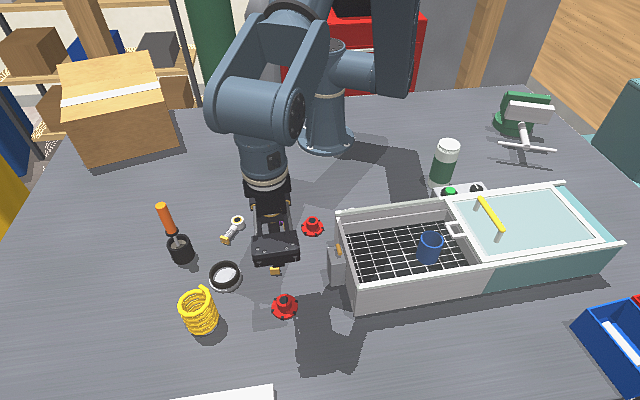

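Emit:
{"api": "send_rows", "payload": {
  "deltas": [
    {"tx": 0,"ty": 0.2,"tz": 3,"rx": 0,"ry": 0,"rz": 0},
    {"tx": 0,"ty": 0.2,"tz": 6.5,"rx": 0,"ry": 0,"rz": 0},
    {"tx": 0,"ty": 0.2,"tz": 10,"rx": 0,"ry": 0,"rz": 0},
    {"tx": 0,"ty": 0.2,"tz": 13,"rx": 0,"ry": 0,"rz": 0},
    {"tx": 0,"ty": 0.2,"tz": 16,"rx": 0,"ry": 0,"rz": 0}
  ]
}}

```text
time: 25.73
position: [0.6591, -0.1958, 0.0574]
tool_rot: [0.693, 0.721, -0.0, -0.0]
ft_force: [0.9, -0.2, -0.1]
grip_width: 0.0678
```

Emit:
{"api": "send_rows", "payload": {
  "deltas": [
    {"tx": 0,"ty": 0,"tz": 2,"rx": 0,"ry": 0,"rz": 0},
    {"tx": 0,"ty": 0,"tz": 3.5,"rx": 0,"ry": 0,"rz": 0},
    {"tx": 0,"ty": 0,"tz": 4.3,"rx": 0,"ry": 0,"rz": 0},
    {"tx": 0,"ty": 0,"tz": 4.7,"rx": 0,"ry": 0,"rz": 0},
    {"tx": 0,"ty": 0,"tz": 4.7,"rx": 0,"ry": 0,"rz": 0}
  ]
}}

```text
time: 26.15
position: [0.6595, -0.1961, 0.0118]
tool_rot: [0.693, 0.721, 0.0, 0.0]
ft_force: [-0.5, -0.9, 0.7]
grip_width: 0.0679
```

Emit:
{"api": "send_rows", "payload": {
  "deltas": [
    {"tx": 0,"ty": 0,"tz": 0,"rx": 0,"ry": 0,"rz": 0},
    {"tx": 0,"ty": 0,"tz": 0,"rx": 0,"ry": 0,"rz": 0},
    {"tx": 0,"ty": 0,"tz": 0,"rx": 0,"ry": 0,"rz": 0},
    {"tx": 0,"ty": 0,"tz": 0,"rx": 0,"ry": 0,"rz": 0},
    {"tx": 0,"ty": 0,"tz": 0,"rx": 0,"ry": 0,"rz": 0}
  ],
  "claw": 2.8,
  "squeeze": 25
}}

```text
time: 26.57
position: [0.6597, -0.1962, 0.0128]
tool_rot: [0.693, 0.721, 0.0, 0.001]
ft_force: [-0.0, -0.2, -0.6]
grip_width: 0.0425
```

Emit:
{"api": "send_rows", "payload": {
  "deltas": [
    {"tx": 0,"ty": 0,"tz": 0,"rx": 0,"ry": 0,"rz": 0},
    {"tx": 0,"ty": 0,"tz": 0,"rx": 0,"ry": 0,"rz": 0},
    {"tx": 0,"ty": 0,"tz": 0,"rx": 0,"ry": 0,"rz": 0},
    {"tx": 0,"ty": 0,"tz": 0,"rx": 0,"ry": 0,"rz": 0},
    {"tx": 0,"ty": 0,"tz": 0,"rx": 0,"ry": 0,"rz": 0}
  ]
}}

```text
time: 26.98
position: [0.6594, -0.1961, 0.0123]
tool_rot: [0.693, 0.721, -0.0, 0.0]
ft_force: [-0.6, 0.1, 2.8]
grip_width: 0.0335
```

```bash
python3 - <<'E'
from h import *
o=st()
P=Plan(yaw=1.61); P.go(z=.19); x,y=wpt(.048,-.106); P.go(x,y,.19,step=.034); P.go(z=.0685)
E
```

```text
t 26.98 p [ 0.6594 -0.1961  0.0123] q [ 0.693  0.721 -0.     0.   ] j [-0.45  0.87  1.39 -0.    0.88 -0.49] F [-0.6  0.1  2.8] w 0.0335
#  -> [ 0.6594 -0.1961  0.19  ] yaw 1.61
[{tz: -3.6}, {tz: -7.1}, {tz: -10.7}, {tz: -14.2}, {tz: -17.77}]
#  -> [0.6554 0.004  0.19  ] yaw 1.61
[{tx: 3.3, ty: 0.1}, {tx: 6.7, ty: 0.1}, {tx: 10.0, ty: 0.2}, {tx: 13.3, ty: 0.3}, {tx: 16.7, ty: 0.3}]
[{tx: 3.3, ty: 0.09}]
#  -> [0.6554 0.0039 0.0685] yaw 1.61
[{tz: 3.0}, {tz: 6.1}, {tz: 9.1}, {tz: 12.15}]
```

Emit:
{"api": "send_rows", "payload": {
  "deltas": [
    {"tx": 0,"ty": 0,"tz": -2,"rx": 0,"ry": 0,"rz": 0},
    {"tx": 0,"ty": 0,"tz": -5,"rx": 0,"ry": 0,"rz": 0},
    {"tx": 0,"ty": 0,"tz": -9,"rx": 0,"ry": 0,"rz": 0},
    {"tx": 0,"ty": 0,"tz": -13,"rx": 0,"ry": 0,"rz": 0},
    {"tx": 0,"ty": 0,"tz": -17,"rx": 0,"ry": 0,"rz": 0}
  ]
}}

```text
time: 27.4
position: [0.6586, -0.1956, 0.1824]
tool_rot: [0.693, 0.721, -0.0, -0.001]
ft_force: [1.1, 0.4, -1.5]
grip_width: 0.0334
```

Emit:
{"api": "send_rows", "payload": {
  "deltas": [
    {"tx": 3,"ty": 0.1,"tz": -0.8,"rx": 0,"ry": 0,"rz": 0},
    {"tx": 6.3,"ty": 0.1,"tz": -0.8,"rx": 0,"ry": 0,"rz": 0},
    {"tx": 10,"ty": 0.2,"tz": -0.8,"rx": 0,"ry": 0,"rz": 0},
    {"tx": 13.3,"ty": 0.3,"tz": -0.8,"rx": 0,"ry": 0,"rz": 0},
    {"tx": 16.7,"ty": 0.3,"tz": -0.8,"rx": 0,"ry": 0,"rz": 0}
  ]
}}

```text
time: 27.82
position: [0.6553, -0.0276, 0.1894]
tool_rot: [0.693, 0.721, -0.0, -0.0]
ft_force: [0.9, 0.1, -2.8]
grip_width: 0.0335
```

Emit:
{"api": "send_rows", "payload": {
  "deltas": [
    {"tx": 2.5,"ty": 0.1,"tz": 0,"rx": 0,"ry": 0,"rz": 0},
    {"tx": 3.3,"ty": 0.1,"tz": 0,"rx": 0,"ry": 0,"rz": 0},
    {"tx": 3.3,"ty": 0.1,"tz": 0,"rx": 0,"ry": 0,"rz": 0},
    {"tx": 3.3,"ty": 0.1,"tz": 0,"rx": 0,"ry": 0,"rz": 0},
    {"tx": 3.3,"ty": 0.1,"tz": 0,"rx": 0,"ry": 0,"rz": 0}
  ]
}}

```text
time: 28.23
position: [0.6557, 0.0025, 0.1896]
tool_rot: [0.694, 0.72, -0.0, 0.0]
ft_force: [0.2, 0.3, -1.3]
grip_width: 0.0335
```

```bash
python3 - <<'E'
from h import *
o=st(); print(wpt(.048,-.106))
cam('wrist','w14.png')
st()
E
```

```text
t 28.23 p [0.6557 0.0025 0.1896] q [ 0.694  0.72  -0.     0.   ] j [-0.17  0.6   1.38 -0.    1.15 -0.2 ] F [ 0.2  0.3 -1.3] w 0.0335
[0.65541726 0.00396255]
t 28.28 p [0.6558 0.0022 0.1897] q [ 0.694  0.72  -0.     0.   ] j [-0.17  0.6   1.38 -0.    1.15 -0.2 ] F [-0.1 -0.1 -1.6] w 0.0334
```

View pics/w14.png

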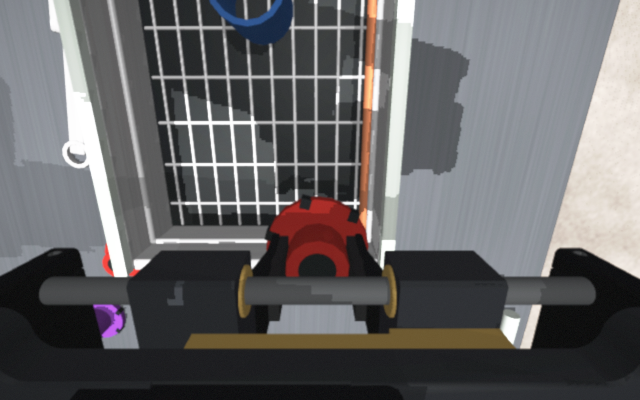

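Emit:
{"api": "send_rows", "payload": {
  "deltas": [
    {"tx": 0.3,"ty": 0,"tz": 3,"rx": 0,"ry": 0,"rz": 0},
    {"tx": 0.3,"ty": 0,"tz": 6,"rx": 0,"ry": 0,"rz": 0},
    {"tx": 0.3,"ty": 0,"tz": 9,"rx": 0,"ry": 0,"rz": 0},
    {"tx": 0.3,"ty": 0,"tz": 11,"rx": 0,"ry": 0,"rz": 0},
    {"tx": 0.3,"ty": 0,"tz": 11.6,"rx": 0,"ry": 0,"rz": 0}
  ]
}}

```text
time: 28.7
position: [0.6528, 0.0055, 0.0698]
tool_rot: [0.694, 0.72, -0.002, -0.003]
ft_force: [0.4, 0.2, -1.4]
grip_width: 0.0334
```

Emit:
{"api": "send_rows", "payload": {
  "deltas": [
    {"tx": 0,"ty": 0,"tz": 0.3,"rx": 0,"ry": 0,"rz": 0},
    {"tx": 0,"ty": 0,"tz": 0.5,"rx": 0,"ry": 0,"rz": 0},
    {"tx": 0,"ty": 0,"tz": 0.5,"rx": 0,"ry": 0,"rz": 0},
    {"tx": 0,"ty": 0,"tz": 0.5,"rx": 0,"ry": 0,"rz": 0}
  ]
}}

```text
time: 29.03
position: [0.6567, 0.0065, 0.0706]
tool_rot: [0.693, 0.721, 0.001, 0.001]
ft_force: [-0.7, -0.5, -1.4]
grip_width: 0.0336
```

Emit:
{"api": "send_rows", "payload": {
  "deltas": [
    {"tx": 0,"ty": 0,"tz": 0,"rx": 0,"ry": 0,"rz": 0},
    {"tx": 0,"ty": 0,"tz": 0,"rx": 0,"ry": 0,"rz": 0},
    {"tx": 0,"ty": 0,"tz": 0,"rx": 0,"ry": 0,"rz": 0},
    {"tx": 0,"ty": 0,"tz": 0,"rx": 0,"ry": 0,"rz": 0}
  ],
  "claw": 4.6
}}

```text
time: 29.37
position: [0.6559, 0.0071, 0.0697]
tool_rot: [0.693, 0.721, 0.0, 0.001]
ft_force: [-0.6, 0.2, -0.8]
grip_width: 0.045
```

Emit:
{"api": "send_rows", "payload": {
  "deltas": [
    {"tx": 0,"ty": 0,"tz": -1,"rx": 0,"ry": 0,"rz": 0},
    {"tx": 0,"ty": 0,"tz": -3,"rx": 0,"ry": 0,"rz": 0},
    {"tx": 0,"ty": 0,"tz": -6,"rx": 0,"ry": 0,"rz": 0},
    {"tx": 0,"ty": 0,"tz": -9,"rx": 0,"ry": 0,"rz": 0},
    {"tx": 0,"ty": 0,"tz": -13,"rx": 0,"ry": 0,"rz": 0}
  ]
}}

```text
time: 29.78
position: [0.6538, 0.0073, 0.1989]
tool_rot: [0.693, 0.721, -0.001, -0.002]
ft_force: [0.6, -0.8, -0.5]
grip_width: 0.0459
```

```bash
python3 - <<'E'
from h import *
o=st()
c=cam('wrist','w15.png');w=cloud(c); fitc(w,'hub',.656,.005,.04,.08,.095)
P=Plan(yaw=1.61);P.go(.4277,-.1025,.22,step=.036)
E
```

```text
t 29.78 p [0.6538 0.0073 0.1989] q [ 0.693  0.721 -0.001 -0.002] j [-0.16  0.59  1.38 -0.    1.18 -0.2 ] F [ 0.6 -0.8 -0.5] w 0.0459
hub 1017 circ 668.9 5.8 r 27.3 zmed 0.0886
#  -> [ 0.4277 -0.1025  0.22  ] yaw 1.61
[{tx: -1.2, ty: -3.0, tz: -0.1}, {tx: -2.5, ty: -5.9, tz: -0.3}, {tx: -3.7, ty: -8.9, tz: -0.4}, {tx: -5.0, ty: -11.8, tz: -0.5}, {tx: -6.2, ty: -14.8, tz: -0.7}]
[{tx: -1.3, ty: -2.9, tz: -0.1}, {tx: -2.5, ty: -5.9, tz: -0.2}, {tx: -3.8, ty: -8.81, tz: -0.34}]
```

View pics/w15.png

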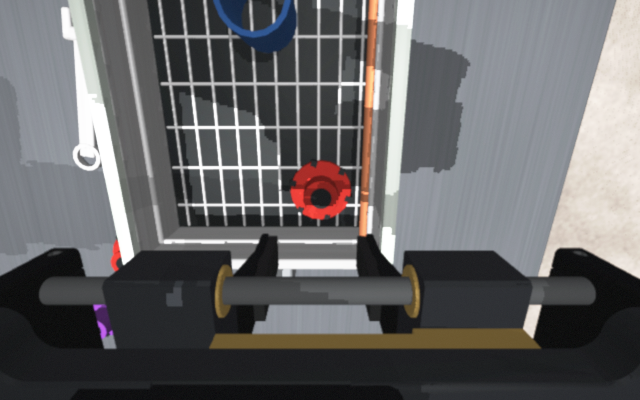

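Emit:
{"api": "send_rows", "payload": {
  "deltas": [
    {"tx": -1.2,"ty": -3,"tz": -1,"rx": 0,"ry": 0,"rz": 0},
    {"tx": -2.5,"ty": -5.9,"tz": -2,"rx": 0,"ry": 0,"rz": 0},
    {"tx": -3.7,"ty": -8.9,"tz": -2,"rx": 0,"ry": 0,"rz": 0},
    {"tx": -5,"ty": -11.8,"tz": -2,"rx": 0,"ry": 0,"rz": 0},
    {"tx": -6.2,"ty": -14.8,"tz": -2,"rx": 0,"ry": 0,"rz": 0}
  ],
  "claw": 6.4
}}

```text
time: 30.25
position: [0.509, -0.0612, 0.22]
tool_rot: [0.693, 0.721, 0.0, 0.001]
ft_force: [-0.1, -1.5, -0.0]
grip_width: 0.0632
```

Emit:
{"api": "send_rows", "payload": {
  "deltas": [
    {"tx": -1.3,"ty": -2.9,"tz": 0,"rx": 0,"ry": 0,"rz": 0},
    {"tx": -2.5,"ty": -5.9,"tz": 0,"rx": 0,"ry": 0,"rz": 0},
    {"tx": -3.5,"ty": -8.2,"tz": 0,"rx": 0,"ry": 0,"rz": 0},
    {"tx": -3.8,"ty": -8.8,"tz": 0,"rx": 0,"ry": 0,"rz": 0},
    {"tx": -3.8,"ty": -8.8,"tz": 0,"rx": 0,"ry": 0,"rz": 0}
  ]
}}

```text
time: 30.67
position: [0.4225, -0.1026, 0.2197]
tool_rot: [0.694, 0.72, 0.0, 0.0]
ft_force: [0.7, 0.1, 0.1]
grip_width: 0.0638
```

Emit:
{"api": "send_rows", "payload": {
  "deltas": [
    {"tx": 0,"ty": 0,"tz": 0,"rx": 0,"ry": 0,"rz": 0},
    {"tx": 0,"ty": 0,"tz": 0,"rx": 0,"ry": 0,"rz": 0},
    {"tx": 0,"ty": 0,"tz": 0,"rx": 0,"ry": 0,"rz": 0},
    {"tx": 0,"ty": 0,"tz": 0,"rx": 0,"ry": 0,"rz": 0}
  ]
}}

```text
time: 31.0
position: [0.4246, -0.1019, 0.2189]
tool_rot: [0.693, 0.721, 0.0, 0.0]
ft_force: [0.5, 0.3, 0.4]
grip_width: 0.0641
```

```bash
python3 - <<'E'
from h import *
o=st()
c=cam('wrist','w16.png');w=cloud(c); fitc(w,'hub',.4277,-.1025,.04,.031,.04); fitc(w,'fl',.4277,-.1025,.06,.005,.012)
E
```

```text
t 31.0 p [ 0.4246 -0.1019  0.2189] q [0.693 0.721 0.    0.   ] j [-0.49  0.28  1.89  0.    0.97 -0.53] F [0.5 0.3 0.4] w 0.0641
hub 631 circ 426.5 -101.9 r 16.8 zmed 0.0346
fl 1198 circ 426.7 -102.1 r 33.0 zmed 0.0085
```

View pics/w16.png

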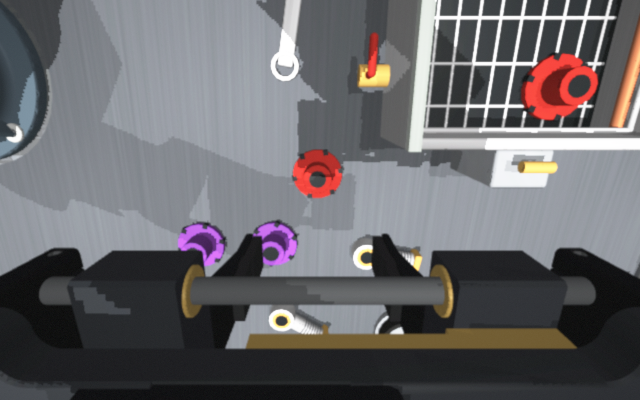

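Emit:
{"api": "send_rows", "payload": {
  "deltas": [
    {"tx": 0,"ty": 0.2,"tz": 3,"rx": 0,"ry": 0,"rz": 0},
    {"tx": 0,"ty": 0.2,"tz": 6.5,"rx": 0,"ry": 0,"rz": 0},
    {"tx": 0,"ty": 0.2,"tz": 10,"rx": 0,"ry": 0,"rz": 0},
    {"tx": 0,"ty": 0.2,"tz": 13,"rx": 0,"ry": 0,"rz": 0},
    {"tx": 0,"ty": 0.2,"tz": 16,"rx": 0,"ry": 0,"rz": 0}
  ]
}}

```text
time: 31.47
position: [0.426, -0.1018, 0.0574]
tool_rot: [0.693, 0.721, 0.0, 0.0]
ft_force: [0.5, -0.6, 1.0]
grip_width: 0.064
```

Emit:
{"api": "send_rows", "payload": {
  "deltas": [
    {"tx": 0,"ty": 0,"tz": 2,"rx": 0,"ry": 0,"rz": 0},
    {"tx": 0,"ty": 0,"tz": 3.5,"rx": 0,"ry": 0,"rz": 0},
    {"tx": 0,"ty": 0,"tz": 4.3,"rx": 0,"ry": 0,"rz": 0},
    {"tx": 0,"ty": 0,"tz": 4.7,"rx": 0,"ry": 0,"rz": 0},
    {"tx": 0,"ty": 0,"tz": 4.7,"rx": 0,"ry": 0,"rz": 0}
  ]
}}

```text
time: 31.88
position: [0.4257, -0.1019, 0.0114]
tool_rot: [0.693, 0.721, -0.0, -0.0]
ft_force: [-0.4, 0.4, -0.0]
grip_width: 0.064
```

Emit:
{"api": "send_rows", "payload": {
  "deltas": [
    {"tx": 0,"ty": 0,"tz": 0,"rx": 0,"ry": 0,"rz": 0},
    {"tx": 0,"ty": 0,"tz": 0,"rx": 0,"ry": 0,"rz": 0},
    {"tx": 0,"ty": 0,"tz": 0,"rx": 0,"ry": 0,"rz": 0},
    {"tx": 0,"ty": 0,"tz": 0,"rx": 0,"ry": 0,"rz": 0},
    {"tx": 0,"ty": 0,"tz": 0,"rx": 0,"ry": 0,"rz": 0}
  ],
  "claw": 2.8,
  "squeeze": 25
}}

```text
time: 32.3
position: [0.4259, -0.1022, 0.0126]
tool_rot: [0.693, 0.721, 0.0, 0.001]
ft_force: [-0.8, 0.1, 0.1]
grip_width: 0.0385
```

Emit:
{"api": "send_rows", "payload": {
  "deltas": [
    {"tx": 0,"ty": 0,"tz": 0,"rx": 0,"ry": 0,"rz": 0},
    {"tx": 0,"ty": 0,"tz": 0,"rx": 0,"ry": 0,"rz": 0},
    {"tx": 0,"ty": 0,"tz": 0,"rx": 0,"ry": 0,"rz": 0},
    {"tx": 0,"ty": 0,"tz": 0,"rx": 0,"ry": 0,"rz": 0},
    {"tx": 0,"ty": 0,"tz": 0,"rx": 0,"ry": 0,"rz": 0}
  ]
}}

```text
time: 32.72
position: [0.4256, -0.1021, 0.0124]
tool_rot: [0.693, 0.721, 0.0, 0.0]
ft_force: [-0.3, -0.2, 6.0]
grip_width: 0.0335
```

```bash
python3 - <<'E'
from h import *
o=st()
P=Plan(yaw=1.61); P.go(z=.19); x,y=wpt(-.042,-.103); P.go(x,y,.19,step=.034); P.go(z=.0685)
E
```

```text
t 32.72 p [ 0.4256 -0.1021  0.0124] q [0.693 0.721 0.    0.   ] j [-0.49  0.7   2.05 -0.    0.39 -0.53] F [-0.3 -0.2  6. ] w 0.0335
#  -> [ 0.4256 -0.1021  0.19  ] yaw 1.61
[{tz: -3.6}, {tz: -7.1}, {tz: -10.7}, {tz: -14.2}, {tz: -17.76}]
#  -> [0.5654 0.0034 0.19  ] yaw 1.61
[{tx: 1.7, ty: 2.4}, {tx: 3.3, ty: 4.8}, {tx: 5.0, ty: 7.2}, {tx: 6.7, ty: 9.6}, {tx: 8.3, ty: 12.0}]
[{tx: 1.7, ty: 2.38}]
#  -> [0.5653 0.0035 0.0685] yaw 1.61
[{tz: 3.0}, {tz: 6.1}, {tz: 9.1}, {tz: 12.15}]
```

Emit:
{"api": "send_rows", "payload": {
  "deltas": [
    {"tx": 0,"ty": 0,"tz": -2,"rx": 0,"ry": 0,"rz": 0},
    {"tx": 0,"ty": 0,"tz": -5,"rx": 0,"ry": 0,"rz": 0},
    {"tx": 0,"ty": 0,"tz": -9,"rx": 0,"ry": 0,"rz": 0},
    {"tx": 0,"ty": 0,"tz": -13,"rx": 0,"ry": 0,"rz": 0},
    {"tx": 0,"ty": 0,"tz": -17,"rx": 0,"ry": 0,"rz": 0}
  ]
}}

```text
time: 33.13
position: [0.4246, -0.1016, 0.1833]
tool_rot: [0.693, 0.721, -0.0, -0.001]
ft_force: [1.3, -0.3, -1.7]
grip_width: 0.0335
```

Emit:
{"api": "send_rows", "payload": {
  "deltas": [
    {"tx": 1.7,"ty": 2.4,"tz": -0.8,"rx": 0,"ry": 0,"rz": 0},
    {"tx": 3.3,"ty": 4.8,"tz": -0.8,"rx": 0,"ry": 0,"rz": 0},
    {"tx": 5,"ty": 7.2,"tz": -0.8,"rx": 0,"ry": 0,"rz": 0},
    {"tx": 6.7,"ty": 9.6,"tz": -0.8,"rx": 0,"ry": 0,"rz": 0},
    {"tx": 8.3,"ty": 12,"tz": -0.8,"rx": 0,"ry": 0,"rz": 0}
  ]
}}

```text
time: 33.55
position: [0.5425, -0.0132, 0.1898]
tool_rot: [0.693, 0.721, -0.0, -0.0]
ft_force: [0.2, -0.2, -0.7]
grip_width: 0.0335
```

Emit:
{"api": "send_rows", "payload": {
  "deltas": [
    {"tx": 1.2,"ty": 1.7,"tz": 0,"rx": 0,"ry": 0,"rz": 0},
    {"tx": 1.7,"ty": 2.4,"tz": 0,"rx": 0,"ry": 0,"rz": 0},
    {"tx": 1.7,"ty": 2.4,"tz": 0,"rx": 0,"ry": 0,"rz": 0},
    {"tx": 1.7,"ty": 2.4,"tz": 0,"rx": 0,"ry": 0,"rz": 0},
    {"tx": 1.7,"ty": 2.4,"tz": 0,"rx": 0,"ry": 0,"rz": 0}
  ]
}}

```text
time: 33.97
position: [0.5638, 0.003, 0.1894]
tool_rot: [0.693, 0.721, -0.001, -0.001]
ft_force: [0.2, 0.2, -1.9]
grip_width: 0.0336
```

```bash
python3 - <<'E'
from h import *
o=st(); print(wpt(-.042,-.103))
cam('wrist','w17.png')
st()
E
```

```text
t 33.97 p [0.5638 0.003  0.1894] q [ 0.693  0.721 -0.001 -0.001] j [-0.19  0.49  1.62 -0.    1.04 -0.23] F [ 0.2  0.2 -1.9] w 0.0336
[0.56536883 0.00343315]
t 34.02 p [0.5639 0.0028 0.1896] q [ 0.694  0.72  -0.001 -0.001] j [-0.19  0.49  1.62 -0.    1.04 -0.23] F [-0.4  0.4 -1.3] w 0.033
```

View pics/w17.png

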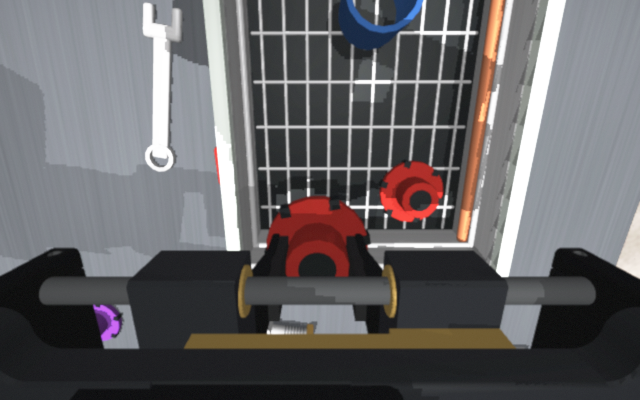

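Emit:
{"api": "send_rows", "payload": {
  "deltas": [
    {"tx": 0.3,"ty": 0,"tz": 3,"rx": 0,"ry": 0,"rz": 0},
    {"tx": 0.3,"ty": 0,"tz": 6,"rx": 0,"ry": 0,"rz": 0},
    {"tx": 0.3,"ty": 0,"tz": 9,"rx": 0,"ry": 0,"rz": 0},
    {"tx": 0.3,"ty": 0,"tz": 11,"rx": 0,"ry": 0,"rz": 0},
    {"tx": 0.3,"ty": 0,"tz": 11.6,"rx": 0,"ry": 0,"rz": 0}
  ]
}}

```text
time: 34.43
position: [0.562, 0.006, 0.071]
tool_rot: [0.694, 0.72, -0.002, -0.003]
ft_force: [-1.1, 1.0, -1.0]
grip_width: 0.0334
```

Emit:
{"api": "send_rows", "payload": {
  "deltas": [
    {"tx": 0,"ty": 0,"tz": 0.3,"rx": 0,"ry": 0,"rz": 0},
    {"tx": 0,"ty": 0,"tz": 0.5,"rx": 0,"ry": 0,"rz": 0},
    {"tx": 0,"ty": 0,"tz": 0.5,"rx": 0,"ry": 0,"rz": 0},
    {"tx": 0,"ty": 0,"tz": 0.5,"rx": 0,"ry": 0,"rz": 0}
  ]
}}

```text
time: 34.77
position: [0.5664, 0.0062, 0.0703]
tool_rot: [0.693, 0.721, 0.001, 0.001]
ft_force: [0.8, 0.5, -0.9]
grip_width: 0.0332
```

Emit:
{"api": "send_rows", "payload": {
  "deltas": [
    {"tx": 0,"ty": 0,"tz": 0,"rx": 0,"ry": 0,"rz": 0},
    {"tx": 0,"ty": 0,"tz": 0,"rx": 0,"ry": 0,"rz": 0},
    {"tx": 0,"ty": 0,"tz": 0,"rx": 0,"ry": 0,"rz": 0},
    {"tx": 0,"ty": 0,"tz": 0,"rx": 0,"ry": 0,"rz": 0}
  ],
  "claw": 4.6
}}

```text
time: 35.1
position: [0.5657, 0.0065, 0.0695]
tool_rot: [0.693, 0.721, 0.0, 0.0]
ft_force: [-0.6, -0.1, 0.0]
grip_width: 0.0449
```

Emit:
{"api": "send_rows", "payload": {
  "deltas": [
    {"tx": 0,"ty": 0,"tz": -1,"rx": 0,"ry": 0,"rz": 0},
    {"tx": 0,"ty": 0,"tz": -3,"rx": 0,"ry": 0,"rz": 0},
    {"tx": 0,"ty": 0,"tz": -6,"rx": 0,"ry": 0,"rz": 0},
    {"tx": 0,"ty": 0,"tz": -9,"rx": 0,"ry": 0,"rz": 0},
    {"tx": 0,"ty": 0,"tz": -13,"rx": 0,"ry": 0,"rz": 0}
  ]
}}

```text
time: 35.52
position: [0.5637, 0.0068, 0.1992]
tool_rot: [0.693, 0.721, -0.001, -0.002]
ft_force: [0.6, -0.4, 0.2]
grip_width: 0.0463
```

```bash
python3 - <<'E'
from h import *
o=st()
c=cam('wrist','w18.png')
# go to eyelet A hover, a bit behind so it's visible
P=Plan(yaw=1.61);P.go(.5375,-.2077,.24,-.03,step=.036)
E
```

```text
t 35.52 p [0.5637 0.0068 0.1992] q [ 0.693  0.721 -0.001 -0.002] j [-0.19  0.48  1.61 -0.    1.06 -0.23] F [ 0.6 -0.4  0.2] w 0.0463
#  -> [ 0.5375 -0.2077  0.24  ] yaw -0.03
[{tx: -1.4, ty: -0.3, tz: -0.2, rz: 0.11}, {tx: -2.8, ty: -0.5, tz: -0.4, rz: 0.22}, {tx: -4.2, ty: -0.8, tz: -0.6, rz: 0.33}, {tx: -5.7, ty: -1.1, tz: -0.8, rz: 0.44}, {tx: -7.1, ty: -1.3, tz: -1.1, rz: 0.55}]
[{tx: -1.4, ty: 0.5, tz: -0.2, rz: 0.11}, {tx: -2.7, ty: 1.0, tz: -0.4, rz: 0.22}, {tx: -4.0, ty: 1.5, tz: -0.6, rz: 0.32}, {tx: -5.4, ty: 2.0, tz: -0.8, rz: 0.43}, {tx: -6.7, ty: 2.5, tz: -1.0, rz: 0.54}]
[{tx: -0.9, ty: 1.2, tz: -0.2, rz: 0.11}, {tx: -1.8, ty: 2.3, tz: -0.4, rz: 0.22}, {tx: -2.7, ty: 3.4, tz: -0.6, rz: 0.33}, {tx: -3.6, ty: 4.5, tz: -0.9, rz: 0.44}, {tx: -4.49, ty: 5.68, tz: -1.06, rz: 0.55}]
```

View pics/w18.png

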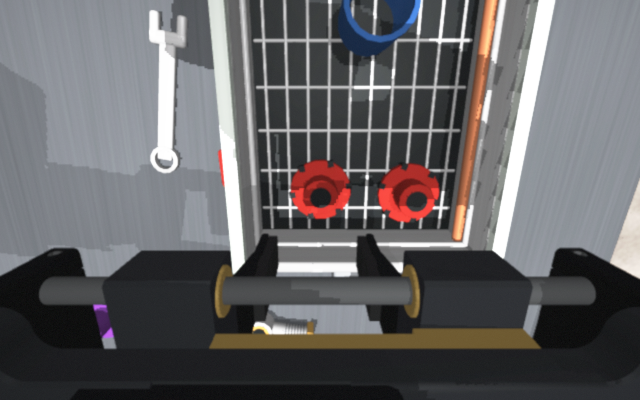

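Emit:
{"api": "send_rows", "payload": {
  "deltas": [
    {"tx": -1.4,"ty": -0.3,"tz": -0.2,"rx": 0,"ry": 0,"rz": 0.11},
    {"tx": -2.8,"ty": -0.5,"tz": -0.4,"rx": 0,"ry": 0,"rz": 0.22},
    {"tx": -4.2,"ty": -0.8,"tz": -0.6,"rx": 0,"ry": 0,"rz": 0.33},
    {"tx": -5.7,"ty": -1.1,"tz": -0.8,"rx": 0,"ry": 0,"rz": 0.44},
    {"tx": -7.1,"ty": -1.3,"tz": -1.1,"rx": 0,"ry": 0,"rz": 0.55}
  ],
  "claw": 5
}}

```text
time: 35.98
position: [0.5547, -0.0655, 0.2107]
tool_rot: [0.864, 0.503, 0.0, 0.0]
ft_force: [-1.1, 0.1, 0.3]
grip_width: 0.0501
```

Emit:
{"api": "send_rows", "payload": {
  "deltas": [
    {"tx": -1.4,"ty": 0.5,"tz": -0.2,"rx": 0,"ry": 0,"rz": 0.11},
    {"tx": -2.7,"ty": 1,"tz": -0.4,"rx": 0,"ry": 0,"rz": 0.22},
    {"tx": -4,"ty": 1.5,"tz": -0.6,"rx": 0,"ry": 0,"rz": 0.32},
    {"tx": -5.4,"ty": 2,"tz": -0.8,"rx": 0,"ry": 0,"rz": 0.43},
    {"tx": -6.7,"ty": 2.5,"tz": -1,"rx": 0,"ry": 0,"rz": 0.54}
  ]
}}

```text
time: 36.4
position: [0.544, -0.1363, 0.2207]
tool_rot: [0.967, 0.254, 0.0, 0.0]
ft_force: [-0.4, -0.1, -1.1]
grip_width: 0.0499
```

Emit:
{"api": "send_rows", "payload": {
  "deltas": [
    {"tx": -0.9,"ty": 1.2,"tz": -0.2,"rx": 0,"ry": 0,"rz": 0.11},
    {"tx": -1.8,"ty": 2.3,"tz": -0.4,"rx": 0,"ry": 0,"rz": 0.22},
    {"tx": -2.7,"ty": 3.4,"tz": -0.6,"rx": 0,"ry": 0,"rz": 0.33},
    {"tx": -3.6,"ty": 4.5,"tz": -0.9,"rx": 0,"ry": 0,"rz": 0.44},
    {"tx": -4.49,"ty": 5.68,"tz": -1.06,"rx": 0,"ry": 0,"rz": 0.55}
  ]
}}

```text
time: 36.82
position: [0.5333, -0.2078, 0.2315]
tool_rot: [1.0, -0.018, 0.0, 0.0]
ft_force: [-0.8, 0.4, -0.8]
grip_width: 0.0495
```

Emit:
{"api": "send_rows", "payload": {
  "deltas": [
    {"tx": 0,"ty": 0,"tz": 0,"rx": 0,"ry": 0,"rz": 0},
    {"tx": 0,"ty": 0,"tz": 0,"rx": 0,"ry": 0,"rz": 0},
    {"tx": 0,"ty": 0,"tz": 0,"rx": 0,"ry": 0,"rz": 0},
    {"tx": 0,"ty": 0,"tz": 0,"rx": 0,"ry": 0,"rz": 0},
    {"tx": 0,"ty": 0,"tz": 0,"rx": 0,"ry": 0,"rz": 0}
  ]
}}

```text
time: 37.23
position: [0.5334, -0.2062, 0.2305]
tool_rot: [1.0, -0.014, -0.0, -0.0]
ft_force: [0.4, 0.1, 0.0]
grip_width: 0.0505
```

```bash
cat >> h.py <<'E'
def eyelet(c,w,x,y,r=.075):
    m=(np.hypot(w[...,0]-x,w[...,1]-y)<r)&(w[...,2]>.012)&(w[...,2]<.03)
    nl,lab,stt,cen=cv2.connectedComponentsWithStats(m.astype(np.uint8))
    k=1+np.argmax(stt[1:,4]); m=lab==k; q=w[m][:,:2]
    (cx,cy),(a,b),an=cv2.minAreaRect((q*1000).astype(np.float32)); print('rect',round(cx,1),round(cy,1),round(a,1),round(b,1),round(an,2))
    cc=np.array([cx,cy])/1e3; t=np.radians(an if a>b else an+90); d=np.array([np.cos(t),np.sin(t)])
    # eye end has wider lateral extent -> nut direction opposite
    s=(q-cc)@d; l=(q-cc)@np.array([-d[1],d[0]])
    if np.ptp(l[s>.02])>np.ptp(l[s<-.02]): d=-d; s=-s; l=-l
    # refine axis: mid of lateral extent per bin on shank
    B=[]
    for v in np.arange(-.040,.042,.004):
        k=(s>=v)&(s<v+.004)
        if k.sum()>4: B.append((v+.002,(np.percentile(l[k],3)+np.percentile(l[k],97))/2))
    B=np.array(B); k=np.polyfit(B[:,0],B[:,1],1); yaw=np.arctan2(d[1],d[0])+np.arctan(k[0])*1
    yaw_rect=np.arctan2(d[1],d[0])
    n=np.array([-d[1],d[0]]); g=cc+.014*d+n*np.polyval(k,.014)
    print('nut yaw rect',round(yaw_rect,3),'refined',round(yaw,3),'grip pt',np.round(g,4),len(q)); return g,yaw
E
python3 - <<'E'
from h import *
o=st(); print(yaw_of(o))
c=cam('wrist','w19.png');w=cloud(c)
eyelet(c,w,.523,-.207); eyelet(c,w,.409,-.3235)
E
```

```text
t 37.23 p [ 0.5334 -0.2062  0.2305] q [ 1.    -0.014 -0.    -0.   ] j [-0.56  0.45  1.56  0.    1.14  1.03] F [0.4 0.1 0. ] w 0.0505
-0.028086196843820074
rect 523.8 -206.9 34.8 89.2 88.14
nut yaw rect -0.032 refined -0.111 grip pt [ 0.5377 -0.2107] 1333
rect 424.6 -329.1 24.2 57.1 56.72
nut yaw rect 2.561 refined 2.56 grip pt [ 0.4133 -0.3207] 550
```

View pics/w19.png

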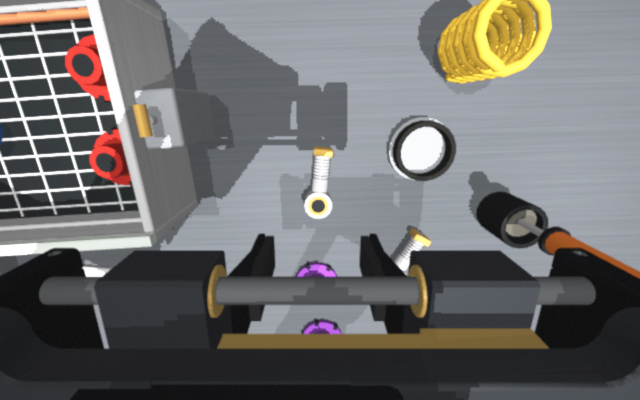

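```bash
python3 - <<'E'
from h import *
c=cam('wrist'); o=st()
a=c['color'][130:230,270:370,::-1]; cv2.imwrite('pics/w19z.png',cv2.resize(a,None,fx=6,fy=6,interpolation=cv2.INTER_CUBIC))
hsv=cv2.cvtColor(c['color'],cv2.COLOR_RGB2HSV)
sub=np.zeros(hsv.shape[:2],bool); sub[140:165,300:345]=1
g=(hsv[...,1]>110)&(hsv[...,0]>10)&(hsv[...,0]<30)&sub; v,u=np.nonzero(g); nu=np.array([u.mean(),v.mean()]); print('nut px',nu,len(u))
sub[:]=0; sub[190:225,300:340]=1; k=(hsv[...,2]<70)&sub; v,u=np.nonzero(k); ey=np.array([u.mean(),v.mean()]); print('hole',ey,len(u))
A=ray(c,*ey,.024);B=ray(c,*nu,.022); d=B-A; print(A,B,np.linalg.norm(d[:2]),np.arctan2(d[1],d[0])); e=d[:2]/np.linalg.norm(d[:2]); print('grip',A[:2]+e*.041)
E
```

```text
t 37.33 p [ 0.5335 -0.2064  0.2305] q [ 1.    -0.014 -0.    -0.   ] j [-0.56  0.45  1.56  0.    1.14  1.03] F [ 0.2 -0.3  0.3] w 0.0501
nut px [321.38135593 150.83898305] 118
hole [nan nan] 0
[nan nan nan] [ 0.56436824 -0.21285872  0.022     ] nan nan
grip [nan nan]<stdin>:7: RuntimeWarning: Mean of empty slice.
  ret = ret.dtype.type(ret / rcount)
```

View pics/w19z.png

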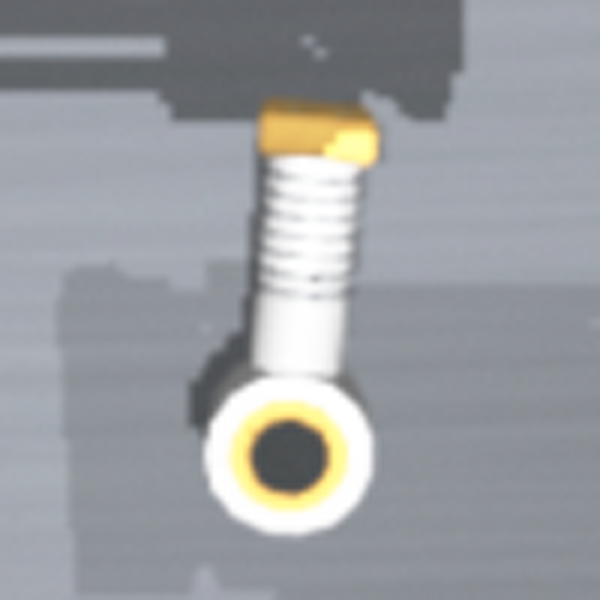

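Emit:
{"api": "send_rows", "payload": {
  "deltas": [
    {"tx": 0.48,"ty": 0.43,"tz": 3,"rx": 0,"ry": 0,"rz": 0.084},
    {"tx": 0.48,"ty": 0.43,"tz": 6.5,"rx": 0,"ry": 0,"rz": 0.084},
    {"tx": 0.48,"ty": 0.43,"tz": 10,"rx": 0,"ry": 0,"rz": 0.084},
    {"tx": 0.48,"ty": 0.43,"tz": 13.5,"rx": 0,"ry": 0,"rz": 0.084},
    {"tx": 0.48,"ty": 0.43,"tz": 16.5,"rx": 0,"ry": 0,"rz": 0.084}
  ]
}}

```text
time: 37.75
position: [0.5377, -0.2109, 0.0636]
tool_rot: [0.998, -0.057, -0.0, -0.0]
ft_force: [0.2, -0.6, -0.4]
grip_width: 0.0501
```

Emit:
{"api": "send_rows", "payload": {
  "deltas": [
    {"tx": 0,"ty": 0,"tz": 2.5,"rx": 0,"ry": 0,"rz": 0},
    {"tx": 0,"ty": 0,"tz": 4.2,"rx": 0,"ry": 0,"rz": 0},
    {"tx": 0,"ty": 0,"tz": 5.2,"rx": 0,"ry": 0,"rz": 0},
    {"tx": 0,"ty": 0,"tz": 5.7,"rx": 0,"ry": 0,"rz": 0},
    {"tx": 0,"ty": 0,"tz": 5.9,"rx": 0,"ry": 0,"rz": 0}
  ]
}}

```text
time: 38.17
position: [0.5382, -0.2115, 0.0061]
tool_rot: [0.998, -0.057, -0.0, -0.0]
ft_force: [-0.4, -0.5, -0.9]
grip_width: 0.05
```

Emit:
{"api": "send_rows", "payload": {
  "deltas": [
    {"tx": 0,"ty": 0,"tz": 0,"rx": 0,"ry": 0,"rz": 0},
    {"tx": 0,"ty": 0,"tz": 0,"rx": 0,"ry": 0,"rz": 0},
    {"tx": 0,"ty": 0,"tz": 0,"rx": 0,"ry": 0,"rz": 0},
    {"tx": 0,"ty": 0,"tz": 0,"rx": 0,"ry": 0,"rz": 0},
    {"tx": 0,"ty": 0,"tz": 0,"rx": 0,"ry": 0,"rz": 0}
  ],
  "claw": 1.4,
  "squeeze": 30
}}

```text
time: 38.58
position: [0.5385, -0.2119, 0.0074]
tool_rot: [0.998, -0.057, 0.001, 0.0]
ft_force: [-1.0, -0.4, 0.2]
grip_width: 0.0248
```

Emit:
{"api": "send_rows", "payload": {
  "deltas": [
    {"tx": 0,"ty": 0,"tz": 0,"rx": 0,"ry": 0,"rz": 0},
    {"tx": 0,"ty": 0,"tz": 0,"rx": 0,"ry": 0,"rz": 0},
    {"tx": 0,"ty": 0,"tz": 0,"rx": 0,"ry": 0,"rz": 0},
    {"tx": 0,"ty": 0,"tz": 0,"rx": 0,"ry": 0,"rz": 0},
    {"tx": 0,"ty": 0,"tz": 0,"rx": 0,"ry": 0,"rz": 0}
  ]
}}

```text
time: 39.0
position: [0.5384, -0.2118, 0.0071]
tool_rot: [0.998, -0.057, 0.0, 0.0]
ft_force: [-0.7, 0.0, 6.2]
grip_width: 0.0197
```

Emit:
{"api": "send_rows", "payload": {
  "deltas": [
    {"tx": 0,"ty": 0,"tz": -2,"rx": 0,"ry": 0,"rz": 0},
    {"tx": 0,"ty": 0,"tz": -5,"rx": 0,"ry": 0,"rz": 0},
    {"tx": 0,"ty": 0,"tz": -9,"rx": 0,"ry": 0,"rz": 0},
    {"tx": 0,"ty": 0,"tz": -13,"rx": 0,"ry": 0,"rz": 0},
    {"tx": 0,"ty": 0,"tz": -17,"rx": 0,"ry": 0,"rz": 0}
  ]
}}

```text
time: 39.42
position: [0.5372, -0.2112, 0.1773]
tool_rot: [0.998, -0.057, -0.001, -0.001]
ft_force: [0.6, -0.6, -1.0]
grip_width: 0.0194
```

```bash
python3 - <<'E'
from h import *
o=st();print(yaw_of(o))
cam('wrist','w20.png')
x,y=wpt(.050,0.0); P=Plan(pos=[.538,-.2107,.177],yaw=-.112);P.go(x,y,.20,YP,step=.036)
E
```

```text
t 39.42 p [ 0.5372 -0.2112  0.1773] q [ 0.998 -0.057 -0.001 -0.001] j [-0.57  0.52  1.6  -0.    1.02  1.12] F [ 0.6 -0.6 -1. ] w 0.0194
-0.11415121986538443
#  -> [0.6533 0.11   0.2   ] yaw 1.61
[{tx: 0.5, ty: -2.2, tz: -0.2, rz: -0.11}, {tx: 1.0, ty: -4.4, tz: -0.3, rz: -0.23}, {tx: 1.6, ty: -6.6, tz: -0.5, rz: -0.34}, {tx: 2.1, ty: -8.8, tz: -0.6, rz: -0.46}, {tx: 2.6, ty: -11.1, tz: -0.8, rz: -0.57}]
[{tx: 1.6, ty: -1.5, tz: -0.1, rz: -0.12}, {tx: 3.3, ty: -3.1, tz: -0.3, rz: -0.23}, {tx: 4.9, ty: -4.7, tz: -0.4, rz: -0.35}, {tx: 6.5, ty: -6.3, tz: -0.6, rz: -0.46}, {tx: 8.2, ty: -7.8, tz: -0.7, rz: -0.58}]
[{tx: 2.2, ty: -0.5, tz: -0.2, rz: -0.11}, {tx: 4.5, ty: -0.9, tz: -0.3, rz: -0.23}, {tx: 6.7, ty: -1.3, tz: -0.5, rz: -0.34}, {tx: 8.9, ty: -1.7, tz: -0.6, rz: -0.46}, {tx: 11.15, ty: -2.17, tz: -0.8, rz: -0.572}]
```

View pics/w20.png

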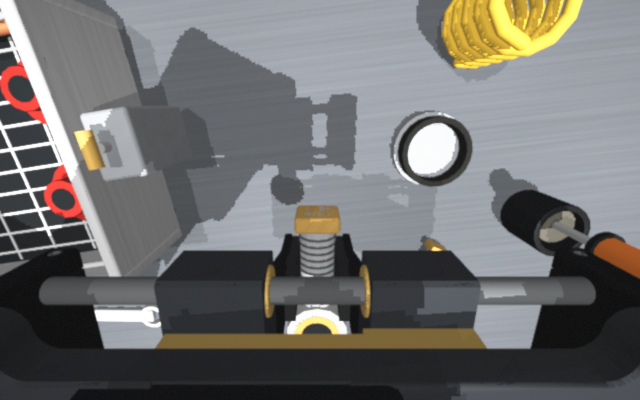

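Emit:
{"api": "send_rows", "payload": {
  "deltas": [
    {"tx": 0.5,"ty": -2.2,"tz": -0.2,"rx": 0,"ry": 0,"rz": -0.11},
    {"tx": 1,"ty": -4.4,"tz": -0.3,"rx": 0,"ry": 0,"rz": -0.23},
    {"tx": 1.6,"ty": -6.6,"tz": -0.5,"rx": 0,"ry": 0,"rz": -0.34},
    {"tx": 2.1,"ty": -8.8,"tz": -0.6,"rx": 0,"ry": 0,"rz": -0.46},
    {"tx": 2.6,"ty": -11.1,"tz": -0.8,"rx": 0,"ry": 0,"rz": -0.57}
  ]
}}

```text
time: 39.88
position: [0.5762, -0.1034, 0.1837]
tool_rot: [0.974, 0.229, -0.001, -0.0]
ft_force: [0.2, 0.3, -1.6]
grip_width: 0.0192
```

Emit:
{"api": "send_rows", "payload": {
  "deltas": [
    {"tx": 1.6,"ty": -1.5,"tz": -0.1,"rx": 0,"ry": 0,"rz": -0.12},
    {"tx": 3.3,"ty": -3.1,"tz": -0.3,"rx": 0,"ry": 0,"rz": -0.23},
    {"tx": 4.9,"ty": -4.7,"tz": -0.4,"rx": 0,"ry": 0,"rz": -0.35},
    {"tx": 6.5,"ty": -6.3,"tz": -0.6,"rx": 0,"ry": 0,"rz": -0.46},
    {"tx": 8.2,"ty": -7.8,"tz": -0.7,"rx": 0,"ry": 0,"rz": -0.58}
  ]
}}

```text
time: 40.3
position: [0.6154, 0.003, 0.1907]
tool_rot: [0.867, 0.498, -0.001, -0.001]
ft_force: [0.2, -0.1, -0.6]
grip_width: 0.0187
```

Emit:
{"api": "send_rows", "payload": {
  "deltas": [
    {"tx": 2.2,"ty": -0.5,"tz": -0.2,"rx": 0,"ry": 0,"rz": -0.11},
    {"tx": 4.5,"ty": -0.9,"tz": -0.3,"rx": 0,"ry": 0,"rz": -0.23},
    {"tx": 6.7,"ty": -1.3,"tz": -0.5,"rx": 0,"ry": 0,"rz": -0.34},
    {"tx": 8.9,"ty": -1.7,"tz": -0.6,"rx": 0,"ry": 0,"rz": -0.46},
    {"tx": 11.15,"ty": -2.17,"tz": -0.8,"rx": 0,"ry": 0,"rz": -0.572}
  ]
}}

```text
time: 40.72
position: [0.6537, 0.1097, 0.1982]
tool_rot: [0.692, 0.722, -0.001, -0.001]
ft_force: [0.6, 0.2, -1.0]
grip_width: 0.0194
```

Emit:
{"api": "send_rows", "payload": {
  "deltas": [
    {"tx": 0,"ty": 0,"tz": 0,"rx": 0,"ry": 0,"rz": 0},
    {"tx": 0,"ty": 0,"tz": 0,"rx": 0,"ry": 0,"rz": 0},
    {"tx": 0,"ty": 0,"tz": 0,"rx": 0,"ry": 0,"rz": 0},
    {"tx": 0,"ty": 0,"tz": 0,"rx": 0,"ry": 0,"rz": 0},
    {"tx": 0,"ty": 0,"tz": 0,"rx": 0,"ry": 0,"rz": 0}
  ]
}}

```text
time: 41.13
position: [0.6536, 0.1076, 0.1992]
tool_rot: [0.695, 0.719, -0.0, -0.0]
ft_force: [0.0, 0.3, -1.7]
grip_width: 0.0191
```

```bash
python3 - <<'E'
from h import *
o=st();print(yaw_of(o),wpt(.05,0))
cam('wrist','w21.png')
E
```

```text
t 41.13 p [0.6536 0.1076 0.1992] q [ 0.695  0.719 -0.    -0.   ] j [-0.01  0.6   1.35 -0.    1.18 -0.04] F [ 0.   0.3 -1.7] w 0.0191
1.605915257549559 [0.65326159 0.1099595 ]
```

View pics/w21.png

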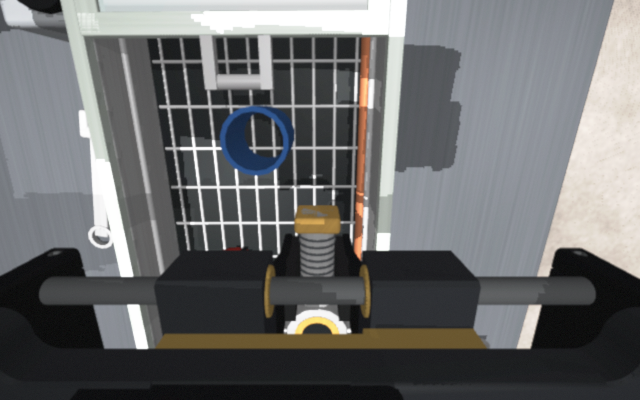

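Emit:
{"api": "send_rows", "payload": {
  "deltas": [
    {"tx": 0.2,"ty": 0,"tz": 3,"rx": 0,"ry": 0,"rz": 0},
    {"tx": 0.2,"ty": 0,"tz": 6.5,"rx": 0,"ry": 0,"rz": 0},
    {"tx": 0.2,"ty": 0,"tz": 9.5,"rx": 0,"ry": 0,"rz": 0},
    {"tx": 0.2,"ty": 0,"tz": 11.7,"rx": 0,"ry": 0,"rz": 0},
    {"tx": 0.2,"ty": 0,"tz": 12.7,"rx": 0,"ry": 0,"rz": 0}
  ]
}}

```text
time: 41.6
position: [0.6514, 0.1099, 0.0689]
tool_rot: [0.694, 0.72, -0.002, -0.002]
ft_force: [-0.5, -0.6, -1.0]
grip_width: 0.0189
```

Emit:
{"api": "send_rows", "payload": {
  "deltas": [
    {"tx": 0,"ty": 0,"tz": 0.3,"rx": 0,"ry": 0,"rz": 0},
    {"tx": 0,"ty": 0,"tz": 0.6,"rx": 0,"ry": 0,"rz": 0},
    {"tx": 0,"ty": 0,"tz": 0.8,"rx": 0,"ry": 0,"rz": 0},
    {"tx": 0,"ty": 0,"tz": 0.8,"rx": 0,"ry": 0,"rz": 0},
    {"tx": 0,"ty": 0,"tz": 0.8,"rx": 0,"ry": 0,"rz": 0}
  ]
}}

```text
time: 42.02
position: [0.655, 0.1107, 0.0661]
tool_rot: [0.694, 0.72, 0.001, 0.001]
ft_force: [-0.1, -0.1, -1.6]
grip_width: 0.0192
```

Emit:
{"api": "send_rows", "payload": {
  "deltas": [
    {"tx": 0,"ty": 0,"tz": 0,"rx": 0,"ry": 0,"rz": 0},
    {"tx": 0,"ty": 0,"tz": 0,"rx": 0,"ry": 0,"rz": 0},
    {"tx": 0,"ty": 0,"tz": 0,"rx": 0,"ry": 0,"rz": 0},
    {"tx": 0,"ty": 0,"tz": 0,"rx": 0,"ry": 0,"rz": 0}
  ],
  "claw": 3.2
}}

```text
time: 42.35
position: [0.6543, 0.1108, 0.0652]
tool_rot: [0.694, 0.72, 0.0, 0.0]
ft_force: [-0.7, 0.1, -0.1]
grip_width: 0.0308
```

Emit:
{"api": "send_rows", "payload": {
  "deltas": [
    {"tx": 0,"ty": 0,"tz": -1,"rx": 0,"ry": 0,"rz": 0},
    {"tx": 0,"ty": 0,"tz": -3,"rx": 0,"ry": 0,"rz": 0},
    {"tx": 0,"ty": 0,"tz": -6,"rx": 0,"ry": 0,"rz": 0},
    {"tx": 0,"ty": 0,"tz": -10,"rx": 0,"ry": 0,"rz": 0},
    {"tx": 0,"ty": 0,"tz": -14,"rx": 0,"ry": 0,"rz": 0}
  ]
}}

```text
time: 42.77
position: [0.6531, 0.1107, 0.2058]
tool_rot: [0.694, 0.72, -0.001, -0.001]
ft_force: [1.8, 0.2, 0.1]
grip_width: 0.032
```

```bash
python3 - <<'E'
from h import *
o=st();print(yaw_of(o))
cam('wrist','w22.png'); c=cam('scene','s22.png'); w=cloud(c)
a=c['color'][170:340,140:540,::-1]; cv2.imwrite('pics/s22z.png',cv2.resize(a,None,fx=2,fy=2,interpolation=cv2.INTER_CUBIC))
eyelet(c,w,.409,-.3235)
P=Plan(yaw=1.606);P.go(.37,-.29,.26,-.6,step=.038)
E
```

```text
t 42.77 p [0.6531 0.1107 0.2058] q [ 0.694  0.72  -0.001 -0.001] j [-0.    0.6   1.35  0.    1.2  -0.04] F [1.8 0.2 0.1] w 0.032
1.6077388429887027
rect 407.6 -322.9 34.8 90.5 58.18
nut yaw rect -0.555 refined -0.519 grip pt [ 0.4207 -0.3284] 269
#  -> [ 0.37 -0.29  0.26] yaw -0.6
[{tx: -2.0, ty: -1.5, tz: -0.2, rz: 0.11}, {tx: -3.9, ty: -3.0, tz: -0.5, rz: 0.22}, {tx: -5.9, ty: -4.5, tz: -0.7, rz: 0.33}, {tx: -7.8, ty: -6.1, tz: -0.9, rz: 0.44}, {tx: -9.8, ty: -7.6, tz: -1.2, rz: 0.55}]
[{tx: -2.4, ty: -0.3, tz: -0.2, rz: 0.11}, {tx: -4.9, ty: -0.5, tz: -0.4, rz: 0.22}, {tx: -7.3, ty: -0.8, tz: -0.6, rz: 0.33}, {tx: -9.8, ty: -1.1, tz: -0.9, rz: 0.44}, {tx: -12.2, ty: -1.4, tz: -1.1, rz: 0.55}]
[{tx: -2.3, ty: 1.1, tz: -0.2, rz: 0.11}, {tx: -4.5, ty: 2.2, tz: -0.5, rz: 0.22}, {tx: -6.7, ty: 3.2, tz: -0.7, rz: 0.33}, {tx: -9.0, ty: 4.3, tz: -0.9, rz: 0.44}, {tx: -11.2, ty: 5.3, tz: -1.2, rz: 0.55}]
[{tx: -1.3, ty: 2.1, tz: -0.2, rz: 0.11}, {tx: -2.7, ty: 4.2, tz: -0.4, rz: 0.23}, {tx: -4.1, ty: 6.2, tz: -0.7, rz: 0.34}, {tx: -5.4, ty: 8.3, tz: -0.9, rz: 0.45}, {tx: -6.78, ty: 10.35, tz: -1.11, rz: 0.556}]
```

View pics/w22.png

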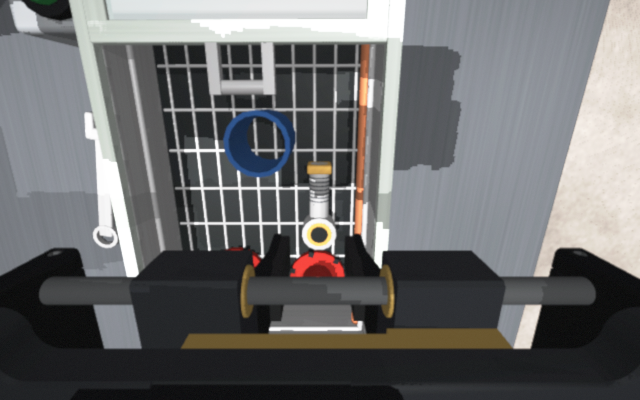

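View pics/s22z.png

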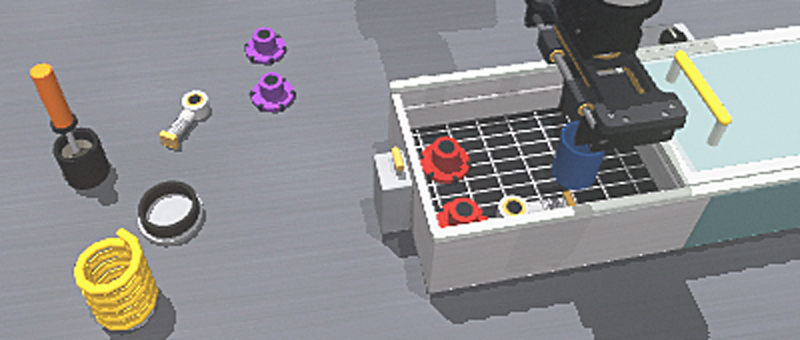

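```bash
python3 - <<'E'
from h import *
P=Plan(pos=[.6535,.1105,.2045],yaw=1.607);P.go(.418,-.327,.23,-.55,step=.04)
E
```

```text
#  -> [ 0.418 -0.327  0.23 ] yaw -0.55
[{tx: -2.3, ty: -1.3, tz: -0.1, rz: 0.11}, {tx: -4.5, ty: -2.6, tz: -0.3, rz: 0.23}, {tx: -6.8, ty: -4.0, tz: -0.4, rz: 0.34}, {tx: -9.0, ty: -5.3, tz: -0.5, rz: 0.45}, {tx: -11.3, ty: -6.6, tz: -0.7, rz: 0.57}]
[{tx: -2.6, ty: 0.1, tz: -0.1, rz: 0.11}, {tx: -5.2, ty: 0.2, tz: -0.2, rz: 0.22}, {tx: -7.8, ty: 0.3, tz: -0.4, rz: 0.34}, {tx: -10.4, ty: 0.4, tz: -0.5, rz: 0.45}, {tx: -13.1, ty: 0.5, tz: -0.6, rz: 0.57}]
[{tx: -2.1, ty: 1.5, tz: -0.2, rz: 0.11}, {tx: -4.2, ty: 3.0, tz: -0.3, rz: 0.22}, {tx: -6.4, ty: 4.5, tz: -0.4, rz: 0.34}, {tx: -8.5, ty: 6.0, tz: -0.6, rz: 0.45}, {tx: -10.7, ty: 7.5, tz: -0.7, rz: 0.56}]
[{tx: -1.0, ty: 2.4, tz: -0.1, rz: 0.12}, {tx: -2.0, ty: 4.8, tz: -0.3, rz: 0.23}, {tx: -3.1, ty: 7.2, tz: -0.4, rz: 0.34}, {tx: -4.08, ty: 9.59, tz: -0.55, rz: 0.457}]
```

Emit:
{"api": "send_rows", "payload": {
  "deltas": [
    {"tx": -2.3,"ty": -1.3,"tz": -0.1,"rx": 0,"ry": 0,"rz": 0.11},
    {"tx": -4.5,"ty": -2.6,"tz": -0.3,"rx": 0,"ry": 0,"rz": 0.23},
    {"tx": -6.8,"ty": -4,"tz": -0.4,"rx": 0,"ry": 0,"rz": 0.34},
    {"tx": -9,"ty": -5.3,"tz": -0.5,"rx": 0,"ry": 0,"rz": 0.45},
    {"tx": -11.3,"ty": -6.6,"tz": -0.7,"rx": 0,"ry": 0,"rz": 0.57}
  ],
  "claw": 5
}}

```text
time: 43.28
position: [0.5912, -0.0053, 0.2119]
tool_rot: [0.87, 0.494, 0.0, -0.0]
ft_force: [0.0, 0.1, -0.1]
grip_width: 0.0488
```

Emit:
{"api": "send_rows", "payload": {
  "deltas": [
    {"tx": -2.6,"ty": 0.1,"tz": -0.1,"rx": 0,"ry": 0,"rz": 0.11},
    {"tx": -5.2,"ty": 0.2,"tz": -0.2,"rx": 0,"ry": 0,"rz": 0.22},
    {"tx": -7.8,"ty": 0.3,"tz": -0.4,"rx": 0,"ry": 0,"rz": 0.34},
    {"tx": -10.4,"ty": 0.4,"tz": -0.5,"rx": 0,"ry": 0,"rz": 0.45},
    {"tx": -13.1,"ty": 0.5,"tz": -0.6,"rx": 0,"ry": 0,"rz": 0.57}
  ]
}}

```text
time: 43.7
position: [0.5293, -0.1209, 0.2181]
tool_rot: [0.973, 0.229, 0.0, 0.0]
ft_force: [0.4, -0.2, -0.6]
grip_width: 0.0497
```

Emit:
{"api": "send_rows", "payload": {
  "deltas": [
    {"tx": -2.1,"ty": 1.5,"tz": -0.2,"rx": 0,"ry": 0,"rz": 0.11},
    {"tx": -4.2,"ty": 3,"tz": -0.3,"rx": 0,"ry": 0,"rz": 0.22},
    {"tx": -6.4,"ty": 4.5,"tz": -0.4,"rx": 0,"ry": 0,"rz": 0.34},
    {"tx": -8.5,"ty": 6,"tz": -0.6,"rx": 0,"ry": 0,"rz": 0.45},
    {"tx": -10.7,"ty": 7.5,"tz": -0.7,"rx": 0,"ry": 0,"rz": 0.56}
  ]
}}

```text
time: 44.12
position: [0.4677, -0.2362, 0.2252]
tool_rot: [0.999, -0.049, 0.0, 0.0]
ft_force: [0.2, -0.4, -0.0]
grip_width: 0.0503
```

Emit:
{"api": "send_rows", "payload": {
  "deltas": [
    {"tx": -1,"ty": 2.4,"tz": -0.1,"rx": 0,"ry": 0,"rz": 0.12},
    {"tx": -2,"ty": 4.8,"tz": -0.3,"rx": 0,"ry": 0,"rz": 0.23},
    {"tx": -3.1,"ty": 7.2,"tz": -0.4,"rx": 0,"ry": 0,"rz": 0.34},
    {"tx": -4.08,"ty": 9.59,"tz": -0.55,"rx": 0,"ry": 0,"rz": 0.457},
    {"tx": -4.08,"ty": 9.59,"tz": -0.55,"rx": 0,"ry": 0,"rz": 0.457}
  ]
}}

```text
time: 44.53
position: [0.4175, -0.3314, 0.231]
tool_rot: [0.962, -0.275, 0.001, 0.002]
ft_force: [0.8, -0.0, -0.0]
grip_width: 0.0501
```

Emit:
{"api": "send_rows", "payload": {
  "deltas": [
    {"tx": 0,"ty": 0,"tz": 0,"rx": 0,"ry": 0,"rz": 0},
    {"tx": 0,"ty": 0,"tz": 0,"rx": 0,"ry": 0,"rz": 0},
    {"tx": 0,"ty": 0,"tz": 0,"rx": 0,"ry": 0,"rz": 0},
    {"tx": 0,"ty": 0,"tz": 0,"rx": 0,"ry": 0,"rz": 0},
    {"tx": 0,"ty": 0,"tz": 0,"rx": 0,"ry": 0,"rz": 0}
  ]
}}

```text
time: 44.95
position: [0.4192, -0.3259, 0.23]
tool_rot: [0.963, -0.27, -0.0, -0.0]
ft_force: [0.5, 0.5, -0.9]
grip_width: 0.0498
```

```bash
python3 - <<'E'
from h import *
o=st(); print(yaw_of(o))
c=cam('wrist','w23.png');w=cloud(c)
eyelet(c,w,.409,-.3235)
E
```

```text
t 44.95 p [ 0.4192 -0.3259  0.23  ] q [ 0.963 -0.27  -0.    -0.   ] j [-0.87  0.39  1.66  0.    1.09  1.25] F [ 0.5  0.5 -0.9] w 0.0498
-0.5472328212605719
rect 409.7 -322.4 34.5 88.9 59.73
nut yaw rect -0.528 refined -0.53 grip pt [ 0.4216 -0.3297] 1338
```

View pics/w23.png

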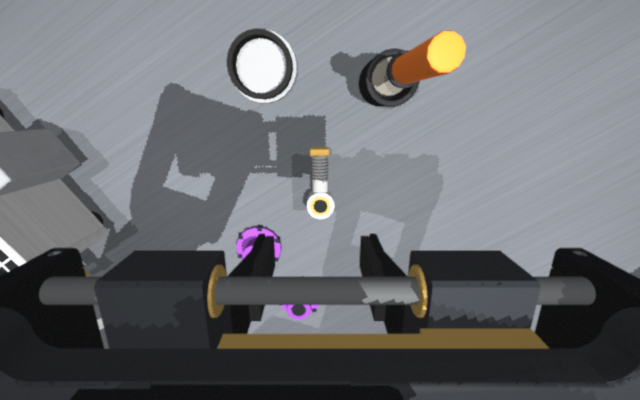

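Emit:
{"api": "send_rows", "payload": {
  "deltas": [
    {"tx": 0.4,"ty": 0.2,"tz": 3,"rx": 0,"ry": 0,"rz": -0.017},
    {"tx": 0.4,"ty": 0.2,"tz": 6.5,"rx": 0,"ry": 0,"rz": -0.017},
    {"tx": 0.4,"ty": 0.2,"tz": 10,"rx": 0,"ry": 0,"rz": -0.017},
    {"tx": 0.4,"ty": 0.2,"tz": 13.5,"rx": 0,"ry": 0,"rz": -0.017},
    {"tx": 0.4,"ty": 0.2,"tz": 16.5,"rx": 0,"ry": 0,"rz": -0.017}
  ]
}}

```text
time: 45.42
position: [0.4212, -0.3299, 0.0632]
tool_rot: [0.965, -0.262, -0.0, -0.0]
ft_force: [-0.4, 0.8, 0.2]
grip_width: 0.0497
```

Emit:
{"api": "send_rows", "payload": {
  "deltas": [
    {"tx": 0,"ty": 0,"tz": 2.5,"rx": 0,"ry": 0,"rz": 0},
    {"tx": 0,"ty": 0,"tz": 4.2,"rx": 0,"ry": 0,"rz": 0},
    {"tx": 0,"ty": 0,"tz": 5.2,"rx": 0,"ry": 0,"rz": 0},
    {"tx": 0,"ty": 0,"tz": 5.6,"rx": 0,"ry": 0,"rz": 0},
    {"tx": 0,"ty": 0,"tz": 5.8,"rx": 0,"ry": 0,"rz": 0}
  ]
}}

```text
time: 45.83
position: [0.4214, -0.3306, 0.0068]
tool_rot: [0.965, -0.263, -0.0, -0.0]
ft_force: [0.2, -0.5, 0.9]
grip_width: 0.05
```

Emit:
{"api": "send_rows", "payload": {
  "deltas": [
    {"tx": 0,"ty": 0,"tz": 0,"rx": 0,"ry": 0,"rz": 0},
    {"tx": 0,"ty": 0,"tz": 0,"rx": 0,"ry": 0,"rz": 0},
    {"tx": 0,"ty": 0,"tz": 0,"rx": 0,"ry": 0,"rz": 0},
    {"tx": 0,"ty": 0,"tz": 0,"rx": 0,"ry": 0,"rz": 0},
    {"tx": 0,"ty": 0,"tz": 0,"rx": 0,"ry": 0,"rz": 0}
  ],
  "claw": 1.4,
  "squeeze": 30
}}

```text
time: 46.25
position: [0.4215, -0.3311, 0.0078]
tool_rot: [0.965, -0.263, 0.001, 0.0]
ft_force: [-0.3, 0.4, 0.1]
grip_width: 0.0247
```

Emit:
{"api": "send_rows", "payload": {
  "deltas": [
    {"tx": 0,"ty": 0,"tz": 0,"rx": 0,"ry": 0,"rz": 0},
    {"tx": 0,"ty": 0,"tz": 0,"rx": 0,"ry": 0,"rz": 0},
    {"tx": 0,"ty": 0,"tz": 0,"rx": 0,"ry": 0,"rz": 0},
    {"tx": 0,"ty": 0,"tz": 0,"rx": 0,"ry": 0,"rz": 0},
    {"tx": 0,"ty": 0,"tz": 0,"rx": 0,"ry": 0,"rz": 0}
  ]
}}

```text
time: 46.67
position: [0.4214, -0.331, 0.0076]
tool_rot: [0.965, -0.263, 0.0, 0.0]
ft_force: [-0.4, 0.4, 5.7]
grip_width: 0.0193
```

Emit:
{"api": "send_rows", "payload": {
  "deltas": [
    {"tx": 0,"ty": 0,"tz": -2,"rx": 0,"ry": 0,"rz": 0},
    {"tx": 0,"ty": 0,"tz": -5,"rx": 0,"ry": 0,"rz": 0},
    {"tx": 0,"ty": 0,"tz": -9,"rx": 0,"ry": 0,"rz": 0},
    {"tx": 0,"ty": 0,"tz": -13,"rx": 0,"ry": 0,"rz": 0},
    {"tx": 0,"ty": 0,"tz": -17,"rx": 0,"ry": 0,"rz": 0}
  ]
}}

```text
time: 47.08
position: [0.4204, -0.3298, 0.1779]
tool_rot: [0.965, -0.263, -0.001, -0.001]
ft_force: [-0.6, -0.6, -1.7]
grip_width: 0.019
```

```bash
python3 - <<'E'
from h import *
o=st();print(yaw_of(o))
cam('wrist','w24.png')
x,y=wpt(-.050,0.0); P=Plan(pos=[.4218,-.3297,.177],yaw=-.53);P.go(x,y,.205,YP,step=.037)
E
```

```text
t 47.08 p [ 0.4204 -0.3298  0.1779] q [ 0.965 -0.263 -0.001 -0.001] j [-0.87  0.47  1.7   0.    0.97  1.23] F [-0.6 -0.6 -1.7] w 0.019
-0.5322854298206606
#  -> [0.5533 0.106  0.205 ] yaw 1.61
[{tx: -0.6, ty: -2.3, tz: -0.1, rz: -0.11}, {tx: -1.1, ty: -4.7, tz: -0.3, rz: -0.23}, {tx: -1.7, ty: -7.0, tz: -0.4, rz: -0.34}, {tx: -2.2, ty: -9.3, tz: -0.6, rz: -0.45}, {tx: -2.8, ty: -11.6, tz: -0.7, rz: -0.56}]
[{tx: 0.8, ty: -2.3, tz: -0.2, rz: -0.12}, {tx: 1.5, ty: -4.6, tz: -0.3, rz: -0.23}, {tx: 2.3, ty: -6.9, tz: -0.5, rz: -0.34}, {tx: 3.1, ty: -9.1, tz: -0.6, rz: -0.45}, {tx: 3.8, ty: -11.4, tz: -0.8, rz: -0.57}]
[{tx: 1.9, ty: -1.5, tz: -0.1, rz: -0.11}, {tx: 3.7, ty: -3.0, tz: -0.3, rz: -0.22}, {tx: 5.6, ty: -4.5, tz: -0.4, rz: -0.33}, {tx: 7.5, ty: -6.0, tz: -0.6, rz: -0.45}, {tx: 9.3, ty: -7.5, tz: -0.7, rz: -0.56}]
[{tx: 2.4, ty: -0.3, tz: -0.2, rz: -0.11}, {tx: 4.8, ty: -0.5, tz: -0.3, rz: -0.22}, {tx: 7.2, ty: -0.8, tz: -0.5, rz: -0.34}, {tx: 9.56, ty: -1.1, tz: -0.6, rz: -0.45}]
```

View pics/w24.png

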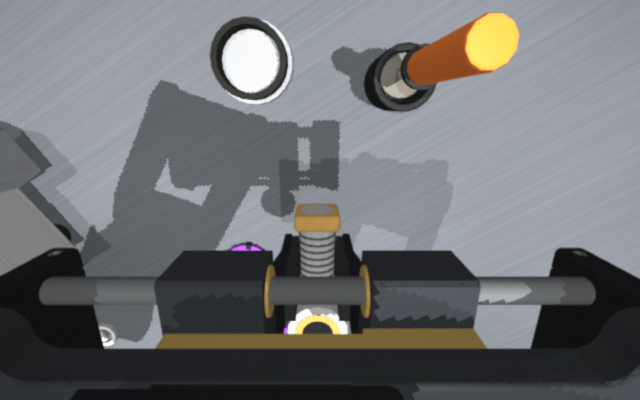

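Emit:
{"api": "send_rows", "payload": {
  "deltas": [
    {"tx": -0.6,"ty": -2.3,"tz": -0.1,"rx": 0,"ry": 0,"rz": -0.11},
    {"tx": -1.1,"ty": -4.7,"tz": -0.3,"rx": 0,"ry": 0,"rz": -0.23},
    {"tx": -1.7,"ty": -7,"tz": -0.4,"rx": 0,"ry": 0,"rz": -0.34},
    {"tx": -2.2,"ty": -9.3,"tz": -0.6,"rx": 0,"ry": 0,"rz": -0.45},
    {"tx": -2.8,"ty": -11.6,"tz": -0.7,"rx": 0,"ry": 0,"rz": -0.56}
  ]
}}

```text
time: 47.55
position: [0.4558, -0.2153, 0.1835]
tool_rot: [1.0, 0.016, -0.0, -0.0]
ft_force: [0.5, -0.4, -1.8]
grip_width: 0.019
```

Emit:
{"api": "send_rows", "payload": {
  "deltas": [
    {"tx": 0.8,"ty": -2.3,"tz": -0.2,"rx": 0,"ry": 0,"rz": -0.12},
    {"tx": 1.5,"ty": -4.6,"tz": -0.3,"rx": 0,"ry": 0,"rz": -0.23},
    {"tx": 2.3,"ty": -6.9,"tz": -0.5,"rx": 0,"ry": 0,"rz": -0.34},
    {"tx": 3.1,"ty": -9.1,"tz": -0.6,"rx": 0,"ry": 0,"rz": -0.45},
    {"tx": 3.8,"ty": -11.4,"tz": -0.8,"rx": 0,"ry": 0,"rz": -0.57}
  ]
}}

```text
time: 47.97
position: [0.4905, -0.1002, 0.1913]
tool_rot: [0.955, 0.297, -0.0, -0.0]
ft_force: [-0.6, -1.0, -2.2]
grip_width: 0.0193
```

Emit:
{"api": "send_rows", "payload": {
  "deltas": [
    {"tx": 1.9,"ty": -1.5,"tz": -0.1,"rx": 0,"ry": 0,"rz": -0.11},
    {"tx": 3.7,"ty": -3,"tz": -0.3,"rx": 0,"ry": 0,"rz": -0.22},
    {"tx": 5.6,"ty": -4.5,"tz": -0.4,"rx": 0,"ry": 0,"rz": -0.33},
    {"tx": 7.5,"ty": -6,"tz": -0.6,"rx": 0,"ry": 0,"rz": -0.45},
    {"tx": 9.3,"ty": -7.5,"tz": -0.7,"rx": 0,"ry": 0,"rz": -0.56}
  ]
}}

```text
time: 48.38
position: [0.5251, 0.0142, 0.1983]
tool_rot: [0.835, 0.55, -0.0, -0.0]
ft_force: [1.9, 0.4, -1.2]
grip_width: 0.0188
```

Emit:
{"api": "send_rows", "payload": {
  "deltas": [
    {"tx": 2.4,"ty": -0.3,"tz": -0.2,"rx": 0,"ry": 0,"rz": -0.11},
    {"tx": 4.8,"ty": -0.5,"tz": -0.3,"rx": 0,"ry": 0,"rz": -0.22},
    {"tx": 7.2,"ty": -0.8,"tz": -0.5,"rx": 0,"ry": 0,"rz": -0.34},
    {"tx": 9.56,"ty": -1.1,"tz": -0.6,"rx": 0,"ry": 0,"rz": -0.45},
    {"tx": 9.56,"ty": -1.1,"tz": -0.6,"rx": 0,"ry": 0,"rz": -0.45}
  ]
}}

```text
time: 48.8
position: [0.5543, 0.1086, 0.2044]
tool_rot: [0.692, 0.722, 0.001, -0.0]
ft_force: [0.6, -0.4, -2.1]
grip_width: 0.0188
```

Emit:
{"api": "send_rows", "payload": {
  "deltas": [
    {"tx": 0,"ty": 0,"tz": 0,"rx": 0,"ry": 0,"rz": 0},
    {"tx": 0,"ty": 0,"tz": 0,"rx": 0,"ry": 0,"rz": 0},
    {"tx": 0,"ty": 0,"tz": 0,"rx": 0,"ry": 0,"rz": 0},
    {"tx": 0,"ty": 0,"tz": 0,"rx": 0,"ry": 0,"rz": 0},
    {"tx": 0,"ty": 0,"tz": 0,"rx": 0,"ry": 0,"rz": 0}
  ]
}}

```text
time: 49.22
position: [0.5535, 0.1039, 0.2049]
tool_rot: [0.695, 0.719, -0.0, -0.0]
ft_force: [-0.2, -0.8, -0.7]
grip_width: 0.0194
```

```bash
python3 - <<'E'
from h import *
o=st();print(yaw_of(o),wpt(-.05,0))
cam('wrist','w25.png')
E
```

```text
t 49.22 p [0.5535 0.1039 0.2049] q [ 0.695  0.719 -0.    -0.   ] j [-0.01  0.47  1.61 -0.    1.07 -0.05] F [-0.2 -0.8 -0.7] w 0.0194
1.6060472340557261 [0.55333841 0.1060405 ]
```

View pics/w25.png

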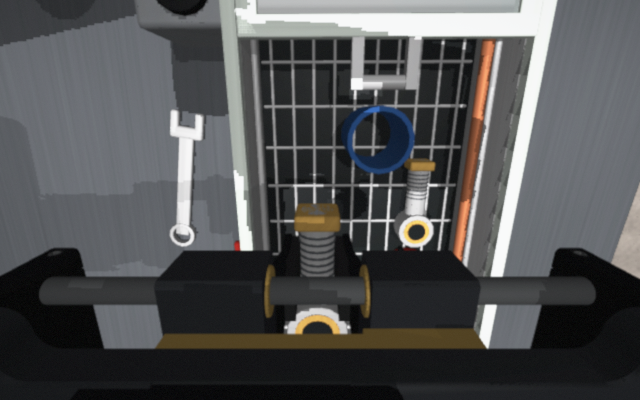

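Emit:
{"api": "send_rows", "payload": {
  "deltas": [
    {"tx": 0.2,"ty": 0,"tz": 3,"rx": 0,"ry": 0,"rz": 0},
    {"tx": 0.2,"ty": 0,"tz": 6.5,"rx": 0,"ry": 0,"rz": 0},
    {"tx": 0.2,"ty": 0,"tz": 9.9,"rx": 0,"ry": 0,"rz": 0},
    {"tx": 0.2,"ty": 0,"tz": 12.2,"rx": 0,"ry": 0,"rz": 0},
    {"tx": 0.2,"ty": 0,"tz": 13.2,"rx": 0,"ry": 0,"rz": 0}
  ]
}}

```text
time: 49.68
position: [0.5513, 0.1063, 0.0699]
tool_rot: [0.694, 0.72, -0.002, -0.002]
ft_force: [-0.2, -0.1, -1.5]
grip_width: 0.019
```

Emit:
{"api": "send_rows", "payload": {
  "deltas": [
    {"tx": 0,"ty": 0,"tz": 0.3,"rx": 0,"ry": 0,"rz": 0},
    {"tx": 0,"ty": 0,"tz": 0.6,"rx": 0,"ry": 0,"rz": 0},
    {"tx": 0,"ty": 0,"tz": 0.8,"rx": 0,"ry": 0,"rz": 0},
    {"tx": 0,"ty": 0,"tz": 0.8,"rx": 0,"ry": 0,"rz": 0},
    {"tx": 0,"ty": 0,"tz": 0.8,"rx": 0,"ry": 0,"rz": 0}
  ]
}}

```text
time: 50.1
position: [0.5546, 0.1068, 0.0664]
tool_rot: [0.694, 0.72, 0.001, 0.001]
ft_force: [-0.2, 0.1, -0.5]
grip_width: 0.0195
```

Emit:
{"api": "send_rows", "payload": {
  "deltas": [
    {"tx": 0,"ty": 0,"tz": 0,"rx": 0,"ry": 0,"rz": 0},
    {"tx": 0,"ty": 0,"tz": 0,"rx": 0,"ry": 0,"rz": 0},
    {"tx": 0,"ty": 0,"tz": 0,"rx": 0,"ry": 0,"rz": 0},
    {"tx": 0,"ty": 0,"tz": 0,"rx": 0,"ry": 0,"rz": 0}
  ],
  "claw": 3.2
}}

```text
time: 50.43
position: [0.554, 0.1068, 0.0656]
tool_rot: [0.694, 0.72, 0.0, 0.0]
ft_force: [0.4, -0.2, -1.0]
grip_width: 0.031
```

Emit:
{"api": "send_rows", "payload": {
  "deltas": [
    {"tx": 0,"ty": 0,"tz": -1,"rx": 0,"ry": 0,"rz": 0},
    {"tx": 0,"ty": 0,"tz": -3,"rx": 0,"ry": 0,"rz": 0},
    {"tx": 0,"ty": 0,"tz": -6,"rx": 0,"ry": 0,"rz": 0},
    {"tx": 0,"ty": 0,"tz": -10,"rx": 0,"ry": 0,"rz": 0},
    {"tx": 0,"ty": 0,"tz": -14,"rx": 0,"ry": 0,"rz": 0}
  ]
}}

```text
time: 50.85
position: [0.5527, 0.1068, 0.2065]
tool_rot: [0.694, 0.72, -0.001, -0.001]
ft_force: [1.0, 0.1, -0.1]
grip_width: 0.0318
```

Emit:
{"api": "send_rows", "payload": {
  "deltas": [
    {"tx": -3,"ty": 0,"tz": -3,"rx": 0,"ry": 0,"rz": 0},
    {"tx": -6,"ty": 0,"tz": -6,"rx": 0,"ry": 0,"rz": 0},
    {"tx": -8,"ty": 0,"tz": -9,"rx": 0,"ry": 0,"rz": 0},
    {"tx": -8,"ty": 0,"tz": -12,"rx": 0,"ry": 0,"rz": 0},
    {"tx": -8,"ty": 0,"tz": -15,"rx": 0,"ry": 0,"rz": 0}
  ]
}}

```text
time: 51.27
position: [0.5561, 0.0255, 0.3576]
tool_rot: [0.695, 0.719, 0.0, 0.0]
ft_force: [0.1, -0.3, -0.8]
grip_width: 0.032
```

```bash
python3 - <<'E'
from h import *
o=st();print(yaw_of(o))
cam('wrist','w26.png'); c=cam('scene','s26.png'); w=cloud(c)
E
```

```text
t 51.27 p [0.5561 0.0255 0.3576] q [0.695 0.719 0.    0.   ] j [-0.15  0.3   1.42 -0.    1.42 -0.19] F [ 0.1 -0.3 -0.8] w 0.032
1.6052972068609306
```

View pics/w26.png

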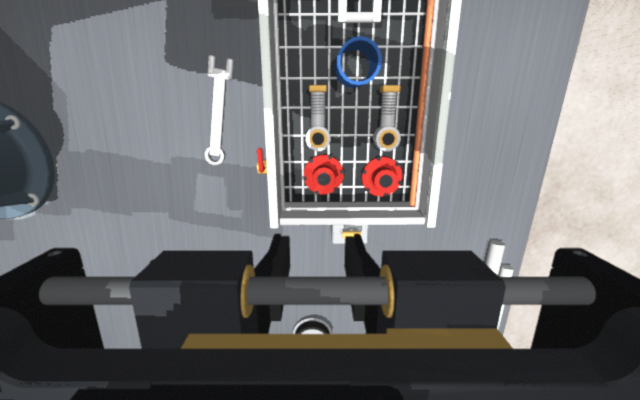

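View pics/s26.png

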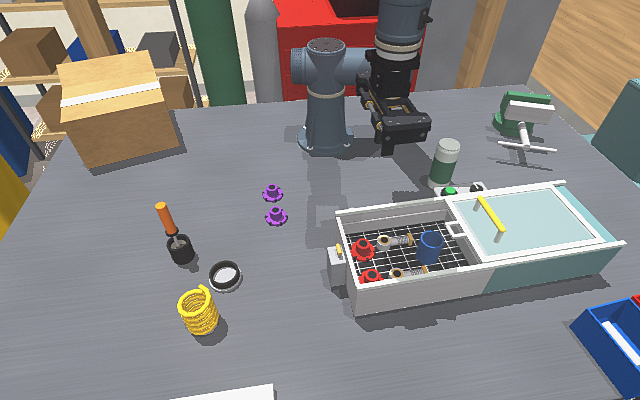

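```bash
python3 - <<'E'
from h import *
o=st(); P=Plan(yaw=1.606);P.go(.5957,.2903,.27,WY,step=.037)
E
```

```text
t 51.37 p [0.5593 0.026  0.3619] q [0.694 0.72  0.004 0.005] j [-0.15  0.3   1.41  0.    1.41 -0.19] F [ 0.5 -0.3 -0.7] w 0.032
#  -> [0.5957 0.2903 0.27  ] yaw 0.039
[{tx: 1.9, ty: 0.3, tz: 0.7, rz: 0.11}, {tx: 3.8, ty: 0.7, tz: 1.3, rz: 0.22}, {tx: 5.6, ty: 1.0, tz: 2.0, rz: 0.34}, {tx: 7.5, ty: 1.3, tz: 2.6, rz: 0.45}, {tx: 9.4, ty: 1.6, tz: 3.3, rz: 0.56}]
[{tx: 1.8, ty: -0.7, tz: 0.6, rz: 0.11}, {tx: 3.5, ty: -1.4, tz: 1.3, rz: 0.22}, {tx: 5.3, ty: -2.1, tz: 1.9, rz: 0.34}, {tx: 7.1, ty: -2.8, tz: 2.6, rz: 0.45}, {tx: 8.8, ty: -3.6, tz: 3.3, rz: 0.56}]
[{tx: 1.1, ty: -1.5, tz: 0.6, rz: 0.11}, {tx: 2.3, ty: -3.1, tz: 1.3, rz: 0.22}, {tx: 3.4, ty: -4.6, tz: 1.9, rz: 0.33}, {tx: 4.48, ty: -6.18, tz: 2.59, rz: 0.447}]
```

Emit:
{"api": "send_rows", "payload": {
  "deltas": [
    {"tx": 1.9,"ty": 0.3,"tz": 0.7,"rx": 0,"ry": 0,"rz": 0.11},
    {"tx": 3.8,"ty": 0.7,"tz": 1.3,"rx": 0,"ry": 0,"rz": 0.22},
    {"tx": 5.6,"ty": 1,"tz": 2,"rx": 0,"ry": 0,"rz": 0.34},
    {"tx": 7.5,"ty": 1.3,"tz": 2.6,"rx": 0,"ry": 0,"rz": 0.45},
    {"tx": 9.4,"ty": 1.6,"tz": 3.3,"rx": 0,"ry": 0,"rz": 0.56}
  ],
  "claw": 7
}}

```text
time: 51.78
position: [0.5684, 0.1223, 0.3217]
tool_rot: [0.867, 0.498, -0.0, -0.0]
ft_force: [-0.6, -0.1, 0.7]
grip_width: 0.0576
```

Emit:
{"api": "send_rows", "payload": {
  "deltas": [
    {"tx": 1.8,"ty": -0.7,"tz": 0.6,"rx": 0,"ry": 0,"rz": 0.11},
    {"tx": 3.5,"ty": -1.4,"tz": 1.3,"rx": 0,"ry": 0,"rz": 0.22},
    {"tx": 5.3,"ty": -2.1,"tz": 1.9,"rx": 0,"ry": 0,"rz": 0.34},
    {"tx": 7.1,"ty": -2.8,"tz": 2.6,"rx": 0,"ry": 0,"rz": 0.45},
    {"tx": 8.8,"ty": -3.6,"tz": 3.3,"rx": 0,"ry": 0,"rz": 0.56}
  ]
}}

```text
time: 52.2
position: [0.5814, 0.2166, 0.2885]
tool_rot: [0.971, 0.239, -0.0, -0.0]
ft_force: [-0.4, -1.0, -0.2]
grip_width: 0.0697
```

Emit:
{"api": "send_rows", "payload": {
  "deltas": [
    {"tx": 1.1,"ty": -1.5,"tz": 0.6,"rx": 0,"ry": 0,"rz": 0.11},
    {"tx": 2.3,"ty": -3.1,"tz": 1.3,"rx": 0,"ry": 0,"rz": 0.22},
    {"tx": 3.4,"ty": -4.6,"tz": 1.9,"rx": 0,"ry": 0,"rz": 0.33},
    {"tx": 4.48,"ty": -6.18,"tz": 2.59,"rx": 0,"ry": 0,"rz": 0.447},
    {"tx": 4.48,"ty": -6.18,"tz": 2.59,"rx": 0,"ry": 0,"rz": 0.447}
  ]
}}

```text
time: 52.62
position: [0.5909, 0.2942, 0.2611]
tool_rot: [1.0, 0.02, -0.002, -0.0]
ft_force: [-0.5, -0.1, -0.0]
grip_width: 0.0697
```

Emit:
{"api": "send_rows", "payload": {
  "deltas": [
    {"tx": 0,"ty": 0,"tz": 0,"rx": 0,"ry": 0,"rz": 0},
    {"tx": 0,"ty": 0,"tz": 0,"rx": 0,"ry": 0,"rz": 0},
    {"tx": 0,"ty": 0,"tz": 0,"rx": 0,"ry": 0,"rz": 0},
    {"tx": 0,"ty": 0,"tz": 0,"rx": 0,"ry": 0,"rz": 0},
    {"tx": 0,"ty": 0,"tz": 0,"rx": 0,"ry": 0,"rz": 0}
  ]
}}

```text
time: 53.03
position: [0.5927, 0.2903, 0.2637]
tool_rot: [1.0, 0.02, 0.0, 0.0]
ft_force: [0.6, 0.3, -0.1]
grip_width: 0.0699
```

```bash
python3 - <<'E'
from h import *
o=st();print(yaw_of(o))
c=cam('wrist','w27.png'); w=cloud(c); p=w[np.isfinite(w[...,0])].reshape(-1,3)
s=p[(p[:,2]>.172)&(p[:,2]<.192)&(abs(p[:,0]-.595)<.08)&(abs(p[:,1]-.29)<.03)]; print('handle',len(s),cv2.minAreaRect((s[:,:2]*1000).astype(np.float32)),np.percentile(s[:,2],[5,50,98]))
E
```

```text
t 53.03 p [0.5927 0.2903 0.2637] q [1.   0.02 0.   0.  ] j [ 0.29  0.54  1.29 -0.    1.31  1.82] F [ 0.6  0.3 -0.1] w 0.0699
0.040157113971023506
handle 2040 ((596.5363159179688, 290.744140625), (111.65713500976562, 13.803816795349121), 1.7838690280914307) [0.18057077 0.18433952 0.18629877]
```

View pics/w27.png

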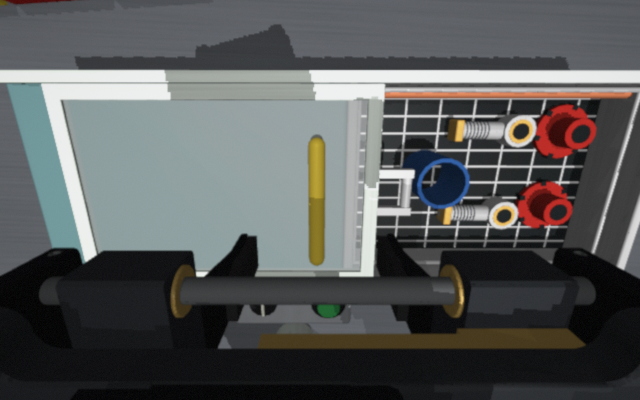

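Emit:
{"api": "send_rows", "payload": {
  "deltas": [
    {"tx": 0.3,"ty": 0,"tz": 0,"rx": 0,"ry": 0,"rz": 0},
    {"tx": 0.3,"ty": 0,"tz": 3,"rx": 0,"ry": 0,"rz": 0},
    {"tx": 0.3,"ty": 0,"tz": 6,"rx": 0,"ry": 0,"rz": 0},
    {"tx": 0.3,"ty": 0,"tz": 9,"rx": 0,"ry": 0,"rz": 0},
    {"tx": 0.3,"ty": 0,"tz": 9.9,"rx": 0,"ry": 0,"rz": 0}
  ],
  "claw": 4.5
}}

```text
time: 53.5
position: [0.5926, 0.2901, 0.1595]
tool_rot: [1.0, 0.02, -0.004, 0.001]
ft_force: [-0.9, -0.7, -0.2]
grip_width: 0.048
```

Emit:
{"api": "send_rows", "payload": {
  "deltas": [
    {"tx": 0,"ty": 0,"tz": 0,"rx": 0,"ry": 0,"rz": 0},
    {"tx": 0,"ty": 0,"tz": 0,"rx": 0,"ry": 0,"rz": 0},
    {"tx": 0,"ty": 0,"tz": 0,"rx": 0,"ry": 0,"rz": 0},
    {"tx": 0,"ty": 0,"tz": 0,"rx": 0,"ry": 0,"rz": 0},
    {"tx": 0,"ty": 0,"tz": 0,"rx": 0,"ry": 0,"rz": 0}
  ],
  "claw": 0.8,
  "squeeze": 20
}}

```text
time: 53.92
position: [0.5966, 0.2917, 0.1662]
tool_rot: [1.0, 0.02, 0.002, -0.001]
ft_force: [0.4, 0.8, -0.1]
grip_width: 0.0195
```

Emit:
{"api": "send_rows", "payload": {
  "deltas": [
    {"tx": 0,"ty": 0,"tz": 0,"rx": 0,"ry": 0,"rz": 0},
    {"tx": 0,"ty": 0,"tz": 0,"rx": 0,"ry": 0,"rz": 0},
    {"tx": 0,"ty": 0,"tz": 0,"rx": 0,"ry": 0,"rz": 0},
    {"tx": 0,"ty": 0,"tz": 0,"rx": 0,"ry": 0,"rz": 0},
    {"tx": 0,"ty": 0,"tz": 0,"rx": 0,"ry": 0,"rz": 0}
  ]
}}

```text
time: 54.33
position: [0.5963, 0.2915, 0.1657]
tool_rot: [1.0, 0.02, 0.001, -0.0]
ft_force: [-0.0, -0.4, 5.4]
grip_width: 0.0132
```

```bash
python3 - <<'E'
from h import *
o=st();print(yaw_of(o)); p=np.array(o['position'][:2])-C; print('washer y', -np.sin(WY)*p[0]+np.cos(WY)*p[1], np.cos(WY)*p[0]+np.sin(WY)*p[1])
E
```

```text
t 54.33 p [0.5963 0.2915 0.1657] q [ 1.     0.02   0.001 -0.   ] j [ 0.29  0.64  1.38 -0.    1.11  1.82] F [-0.  -0.4  5.4] w 0.0132
0.04084615589522937
washer y 0.18361821246053328 0.0001777217872744848
```

Emit:
{"api": "send_rows", "payload": {
  "deltas": [
    {"tx": 0,"ty": 1,"tz": 0,"rx": 0,"ry": 0,"rz": 0},
    {"tx": 0,"ty": 3,"tz": 0,"rx": 0,"ry": 0,"rz": 0},
    {"tx": 0,"ty": 5.5,"tz": 0,"rx": 0,"ry": 0,"rz": 0},
    {"tx": 0,"ty": 8,"tz": 0,"rx": 0,"ry": 0,"rz": 0},
    {"tx": 0,"ty": 10.5,"tz": 0,"rx": 0,"ry": 0,"rz": 0}
  ]
}}

```text
time: 54.75
position: [0.6004, 0.1868, 0.1657]
tool_rot: [1.0, 0.021, 0.001, -0.001]
ft_force: [-0.2, 2.8, 6.6]
grip_width: 0.0132
```

Emit:
{"api": "send_rows", "payload": {
  "deltas": [
    {"tx": 0,"ty": 2.5,"tz": 0,"rx": 0,"ry": 0,"rz": 0},
    {"tx": 0,"ty": 5,"tz": 0,"rx": 0,"ry": 0,"rz": 0},
    {"tx": 0,"ty": 7.5,"tz": 0,"rx": 0,"ry": 0,"rz": 0},
    {"tx": 0,"ty": 10,"tz": 0,"rx": 0,"ry": 0,"rz": 0},
    {"tx": 0,"ty": 12,"tz": 0,"rx": 0,"ry": 0,"rz": 0}
  ]
}}

```text
time: 55.17
position: [0.6052, 0.0654, 0.1656]
tool_rot: [1.0, 0.02, 0.001, -0.0]
ft_force: [-0.1, 2.2, 6.9]
grip_width: 0.0137
```

Emit:
{"api": "send_rows", "payload": {
  "deltas": [
    {"tx": 0,"ty": 1.2,"tz": 0,"rx": 0,"ry": 0,"rz": 0},
    {"tx": 0,"ty": 2,"tz": 0,"rx": 0,"ry": 0,"rz": 0},
    {"tx": 0,"ty": 2,"tz": 0,"rx": 0,"ry": 0,"rz": 0},
    {"tx": 0,"ty": 2,"tz": 0,"rx": 0,"ry": 0,"rz": 0}
  ]
}}

```text
time: 55.5
position: [0.606, 0.0449, 0.1656]
tool_rot: [1.0, 0.02, 0.001, 0.001]
ft_force: [-1.6, -1.6, 8.2]
grip_width: 0.0137
```

```bash
python3 - <<'E'
from h import *
o=st();print(yaw_of(o)); p=np.array(o['position'][:2])-C; print('washer y', -np.sin(WY)*p[0]+np.cos(WY)*p[1], np.cos(WY)*p[0]+np.sin(WY)*p[1])
cam('wrist','w28.png');cam('scene','s28.png')
E
```

```text
t 55.5 p [0.606  0.0449 0.1656] q [1.    0.02  0.001 0.001] j [-0.11  0.57  1.53 -0.    1.03  1.42] F [-1.6 -1.6  8.2] w 0.0137
0.0397029935492507
washer y -0.06314455658469545 0.00022988397579516533
```

View pics/w28.png

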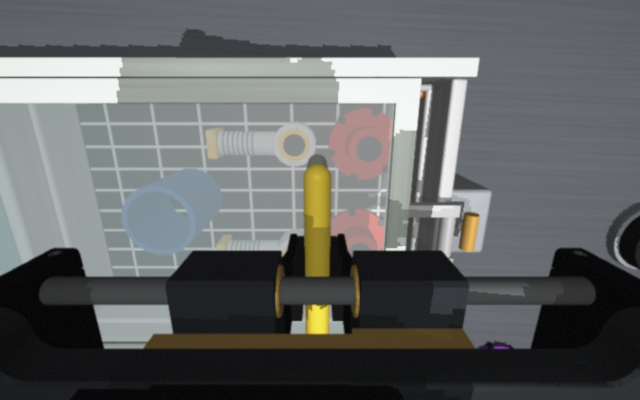

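View pics/s28.png

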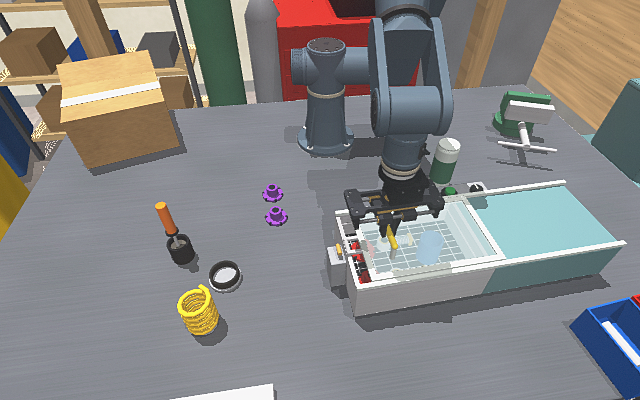

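Emit:
{"api": "send_rows", "payload": {
  "deltas": [
    {"tx": 0,"ty": 0.6,"tz": 0,"rx": 0,"ry": 0,"rz": 0},
    {"tx": 0,"ty": 1.2,"tz": 0,"rx": 0,"ry": 0,"rz": 0},
    {"tx": 0,"ty": 1.7,"tz": 0,"rx": 0,"ry": 0,"rz": 0},
    {"tx": 0,"ty": 2.1,"tz": 0,"rx": 0,"ry": 0,"rz": 0},
    {"tx": 0,"ty": 2.4,"tz": 0,"rx": 0,"ry": 0,"rz": 0}
  ]
}}

```text
time: 56.02
position: [0.6068, 0.023, 0.1657]
tool_rot: [1.0, 0.02, 0.001, -0.001]
ft_force: [-1.0, 0.0, 7.7]
grip_width: 0.0134
```

Emit:
{"api": "send_rows", "payload": {
  "deltas": [
    {"tx": 0,"ty": 0.1,"tz": 0,"rx": 0,"ry": 0,"rz": 0},
    {"tx": 0,"ty": 0.3,"tz": 0,"rx": 0,"ry": 0,"rz": 0},
    {"tx": 0,"ty": 0.3,"tz": 0,"rx": 0,"ry": 0,"rz": 0},
    {"tx": 0,"ty": 0.3,"tz": 0,"rx": 0,"ry": 0,"rz": 0}
  ]
}}

```text
time: 56.35
position: [0.607, 0.0182, 0.1656]
tool_rot: [1.0, 0.02, 0.001, 0.001]
ft_force: [-1.2, -1.9, 6.6]
grip_width: 0.0129
```

```bash
python3 - <<'E'
from h import *
o=st();p=np.array(o['position'][:2])-C; print('washer y', -np.sin(WY)*p[0]+np.cos(WY)*p[1], np.cos(WY)*p[0]+np.sin(WY)*p[1])
c=cam('wrist','w29.png')
E
```

```text
t 56.35 p [0.607  0.0182 0.1656] q [1.    0.02  0.001 0.001] j [-0.15  0.57  1.53 -0.    1.03  1.38] F [-1.2 -1.9  6.6] w 0.0129
washer y -0.08989753405026323 0.00020518060704502114
```

View pics/w29.png

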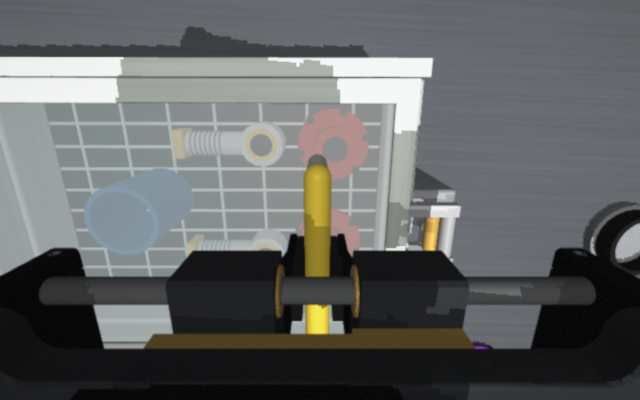

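Emit:
{"api": "send_rows", "payload": {
  "deltas": [
    {"tx": 0,"ty": 0.1,"tz": 0,"rx": 0,"ry": 0,"rz": 0},
    {"tx": 0,"ty": 0.2,"tz": 0,"rx": 0,"ry": 0,"rz": 0},
    {"tx": 0,"ty": 0.3,"tz": 0,"rx": 0,"ry": 0,"rz": 0},
    {"tx": 0,"ty": 0.3,"tz": 0,"rx": 0,"ry": 0,"rz": 0},
    {"tx": 0,"ty": 0.3,"tz": 0,"rx": 0,"ry": 0,"rz": 0}
  ]
}}

```text
time: 56.82
position: [0.6071, 0.017, 0.1656]
tool_rot: [1.0, 0.02, 0.001, -0.0]
ft_force: [-0.9, 1.5, 7.8]
grip_width: 0.0131
```

```bash
python3 - <<'E'
from h import *
o=st();p=np.array(o['position'][:2])-C; print('washer y', -np.sin(WY)*p[0]+np.cos(WY)*p[1], np.cos(WY)*p[0]+np.sin(WY)*p[1])
E
```

```text
t 56.82 p [0.6071 0.017  0.1656] q [ 1.     0.02   0.001 -0.   ] j [-0.16  0.57  1.53  0.    1.03  1.37] F [-0.9  1.5  7.8] w 0.0131
washer y -0.0910883081027132 0.0002052163258528814
```

Emit:
{"api": "send_rows", "payload": {
  "deltas": [
    {"tx": 0,"ty": -0.15,"tz": 0,"rx": 0,"ry": 0,"rz": 0},
    {"tx": 0,"ty": -0.15,"tz": 0,"rx": 0,"ry": 0,"rz": 0},
    {"tx": 0,"ty": -0.15,"tz": 0,"rx": 0,"ry": 0,"rz": 0},
    {"tx": 0,"ty": -0.15,"tz": 0,"rx": 0,"ry": 0,"rz": 0},
    {"tx": 0,"ty": -0.15,"tz": 0,"rx": 0,"ry": 0,"rz": 0}
  ],
  "claw": 4
}}

```text
time: 57.23
position: [0.6063, 0.018, 0.1637]
tool_rot: [1.0, 0.02, -0.0, -0.0]
ft_force: [0.6, -0.2, -0.4]
grip_width: 0.0365
```

Emit:
{"api": "send_rows", "payload": {
  "deltas": [
    {"tx": 0,"ty": 0,"tz": 0,"rx": 0,"ry": 0,"rz": 0},
    {"tx": 0,"ty": 0,"tz": -1,"rx": 0,"ry": 0,"rz": 0},
    {"tx": 0,"ty": 0,"tz": -4,"rx": 0,"ry": 0,"rz": 0},
    {"tx": 0,"ty": 0,"tz": -7,"rx": 0,"ry": 0,"rz": 0},
    {"tx": 0,"ty": 0,"tz": -10,"rx": 0,"ry": 0,"rz": 0}
  ]
}}

```text
time: 57.65
position: [0.6063, 0.0181, 0.2656]
tool_rot: [1.0, 0.02, -0.0, -0.0]
ft_force: [1.4, 0.4, 0.2]
grip_width: 0.0397
```

Emit:
{"api": "send_rows", "payload": {
  "deltas": [
    {"tx": -3,"ty": -1,"tz": -1,"rx": 0,"ry": 0,"rz": 0},
    {"tx": -6,"ty": -2,"tz": -2,"rx": 0,"ry": 0,"rz": 0},
    {"tx": -9,"ty": -4,"tz": -3,"rx": 0,"ry": 0,"rz": 0},
    {"tx": -11,"ty": -6,"tz": -4,"rx": 0,"ry": 0,"rz": 0},
    {"tx": -11,"ty": -6,"tz": -4,"rx": 0,"ry": 0,"rz": 0}
  ]
}}

```text
time: 58.07
position: [0.4903, 0.0763, 0.3067]
tool_rot: [1.0, 0.022, 0.0, -0.001]
ft_force: [0.4, -0.0, -0.1]
grip_width: 0.0401
```

Emit:
{"api": "send_rows", "payload": {
  "deltas": [
    {"tx": 0,"ty": 0,"tz": 0,"rx": 0,"ry": 0,"rz": 0},
    {"tx": 0,"ty": 0,"tz": 0,"rx": 0,"ry": 0,"rz": 0},
    {"tx": 0,"ty": 0,"tz": 0,"rx": 0,"ry": 0,"rz": 0},
    {"tx": 0,"ty": 0,"tz": 0,"rx": 0,"ry": 0,"rz": 0}
  ]
}}

```text
time: 58.4
position: [0.4951, 0.0728, 0.3037]
tool_rot: [1.0, 0.02, -0.0, 0.0]
ft_force: [-0.0, -0.2, -0.1]
grip_width: 0.0398
```

```bash
python3 - <<'E'
from h import *
o=st()
c=cam('wrist','w30.png'); w=cloud(c); p=w[np.isfinite(w[...,0])].reshape(-1,3)
s=p[(p[:,2]>.172)&(p[:,2]<.192)&(abs(p[:,0]-.607)<.08)&(abs(p[:,1]-.018)<.04)]; r=cv2.minAreaRect((s[:,:2]*1000).astype(np.float32)); q=np.array(r[0])/1e3-C; print('handle',len(s),r,'washer y',-np.sin(WY)*q[0]+np.cos(WY)*q[1])
hsv=cv2.cvtColor(c['color'],cv2.COLOR_RGB2HSV); g=(hsv[...,0]>50)&(hsv[...,0]<75)&(hsv[...,1]>130)&(abs(w[...,0]-.44)<.05)&(abs(w[...,1]-.272)<.05)&(w[...,2]>.1)
s=w[g]; print('btn',len(s), np.median(s,0) if len(s) else '', cv2.minEnclosingCircle((s[:,:2]*1000).astype(np.float32)) if len(s) else '')
E
```

```text
t 58.4 p [0.4951 0.0728 0.3037] q [ 1.    0.02 -0.    0.  ] j [-0.08  0.26  1.63 -0.    1.25  1.45] F [-0.  -0.2 -0.1] w 0.0398
handle 2222 ((606.3013916015625, 17.16347885131836), (111.89540100097656, 14.471774101257324), 2.51001238822937) washer y -0.09088436299031263
btn 460 [0.44764687 0.26828208 0.11688857] ((444.006103515625, 271.9987487792969), 17.015544891357422)
```

View pics/w30.png

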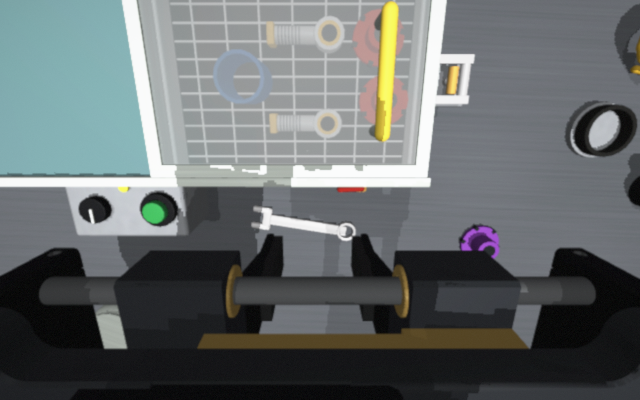

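Emit:
{"api": "send_rows", "payload": {
  "deltas": [
    {"tx": -0.8,"ty": -3,"tz": 1,"rx": 0,"ry": 0,"rz": 0},
    {"tx": -1.5,"ty": -6.5,"tz": 3,"rx": 0,"ry": 0,"rz": 0},
    {"tx": -2.3,"ty": -10,"tz": 4,"rx": 0,"ry": 0,"rz": 0},
    {"tx": -3,"ty": -13.5,"tz": 5.5,"rx": 0,"ry": 0,"rz": 0},
    {"tx": -3.6,"ty": -17,"tz": 7,"rx": 0,"ry": 0,"rz": 0}
  ],
  "claw": 0
}}

```text
time: 58.87
position: [0.4514, 0.2429, 0.2332]
tool_rot: [1.0, 0.02, -0.0, 0.0]
ft_force: [0.4, -0.2, -0.6]
grip_width: 0.0147
```

Emit:
{"api": "send_rows", "payload": {
  "deltas": [
    {"tx": -0.4,"ty": -2,"tz": 1,"rx": 0,"ry": 0,"rz": 0},
    {"tx": -0.6,"ty": -3,"tz": 2,"rx": 0,"ry": 0,"rz": 0},
    {"tx": -0.6,"ty": -3,"tz": 2,"rx": 0,"ry": 0,"rz": 0},
    {"tx": -0.6,"ty": -3,"tz": 2,"rx": 0,"ry": 0,"rz": 0},
    {"tx": -0.6,"ty": -3,"tz": 2,"rx": 0,"ry": 0,"rz": 0}
  ]
}}

```text
time: 59.28
position: [0.4451, 0.2706, 0.2144]
tool_rot: [1.0, 0.02, 0.0, 0.0]
ft_force: [-0.2, -0.3, -0.3]
grip_width: 0.0005
```

Emit:
{"api": "send_rows", "payload": {
  "deltas": [
    {"tx": 0,"ty": 0,"tz": 0,"rx": 0,"ry": 0,"rz": 0},
    {"tx": 0,"ty": 0,"tz": 0,"rx": 0,"ry": 0,"rz": 0},
    {"tx": 0,"ty": 0,"tz": 0,"rx": 0,"ry": 0,"rz": 0}
  ]
}}

```text
time: 59.53
position: [0.4449, 0.2708, 0.2148]
tool_rot: [1.0, 0.02, 0.001, -0.0]
ft_force: [-1.7, -0.1, 0.2]
grip_width: 0.0007
```

```bash
python3 - <<'E'
from h import *
o=st()
c=cam('wrist','w31.png'); w=cloud(c)
hsv=cv2.cvtColor(c['color'],cv2.COLOR_RGB2HSV); g=(hsv[...,0]>50)&(hsv[...,0]<75)&(hsv[...,1]>130)&(abs(w[...,0]-.44)<.05)&(abs(w[...,1]-.272)<.05)&(w[...,2]>.108)
s=w[g]; print('btn',len(s), np.median(s,0) if len(s) else '', cv2.minEnclosingCircle((s[:,:2]*1000).astype(np.float32)) if len(s) else '', np.percentile(s[:,2],[5,50,95]))
for t in robot.tip_of('start_top','wrist'): print(t['p'],t['xy'],ray(c,*t['xy'],.113))
E
```

```text
t 59.53 p [0.4449 0.2708 0.2148] q [ 1.     0.02   0.001 -0.   ] j [ 0.33  0.4   1.7  -0.    1.04  1.86] F [-1.7 -0.1  0.2] w 0.0007
btn 752 [0.44782624 0.27074703 0.1172341 ] ((453.5367736816406, 284.0565185546875), 30.666597366333008) [0.11272667 0.1172341  0.11858898]
0.89 [316.5, 202.0] [0.44466651 0.27074095 0.113     ]
```

View pics/w31.png

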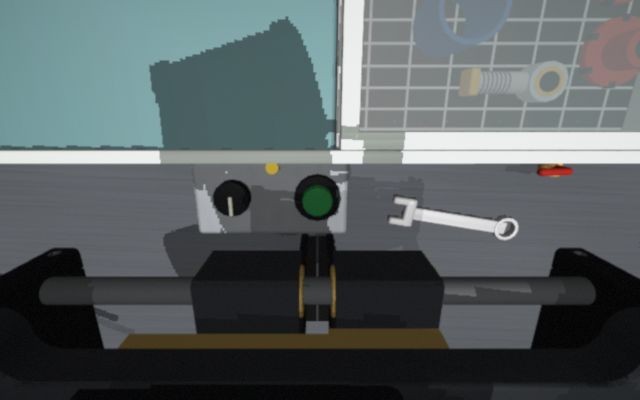

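Emit:
{"api": "send_rows", "payload": {
  "deltas": [
    {"tx": 0.14,"ty": 0,"tz": 2.5,"rx": 0,"ry": 0,"rz": 0},
    {"tx": 0.14,"ty": 0,"tz": 5,"rx": 0,"ry": 0,"rz": 0},
    {"tx": 0.14,"ty": 0,"tz": 7.5,"rx": 0,"ry": 0,"rz": 0},
    {"tx": 0.14,"ty": 0,"tz": 8.7,"rx": 0,"ry": 0,"rz": 0},
    {"tx": 0.14,"ty": 0,"tz": 8.9,"rx": 0,"ry": 0,"rz": 0}
  ]
}}

```text
time: 60.05
position: [0.4439, 0.2708, 0.1229]
tool_rot: [1.0, 0.02, -0.003, 0.001]
ft_force: [-0.4, 0.8, 0.7]
grip_width: 0.0009
```

Emit:
{"api": "send_rows", "payload": {
  "deltas": [
    {"tx": 0,"ty": 0,"tz": 0,"rx": 0,"ry": 0,"rz": 0},
    {"tx": 0,"ty": 0,"tz": 0,"rx": 0,"ry": 0,"rz": 0},
    {"tx": 0,"ty": 0,"tz": 0.3,"rx": 0,"ry": 0,"rz": 0},
    {"tx": 0,"ty": 0,"tz": 0.6,"rx": 0,"ry": 0,"rz": 0},
    {"tx": 0,"ty": 0,"tz": 0.9,"rx": 0,"ry": 0,"rz": 0}
  ]
}}

```text
time: 60.47
position: [0.4461, 0.2719, 0.1168]
tool_rot: [1.0, 0.02, 0.001, -0.0]
ft_force: [1.4, 0.0, 0.5]
grip_width: 0.0005
```

Emit:
{"api": "send_rows", "payload": {
  "deltas": [
    {"tx": 0,"ty": 0,"tz": 0.1,"rx": 0,"ry": 0,"rz": 0},
    {"tx": 0,"ty": 0,"tz": 0.2,"rx": 0,"ry": 0,"rz": 0},
    {"tx": 0,"ty": 0,"tz": 0.2,"rx": 0,"ry": 0,"rz": 0},
    {"tx": 0,"ty": 0,"tz": 0.2,"rx": 0,"ry": 0,"rz": 0}
  ]
}}

```text
time: 60.8
position: [0.4461, 0.2719, 0.1146]
tool_rot: [1.0, 0.02, 0.001, -0.0]
ft_force: [0.8, 0.1, 2.8]
grip_width: 0.0006
```

```bash
python3 - <<'E'
from h import *
o=st(); cam('wrist','w32.png')
E
```

```text
t 60.8 p [0.4461 0.2719 0.1146] q [ 1.     0.02   0.001 -0.   ] j [0.33 0.55 1.79 0.   0.8  1.86] F [0.8 0.1 2.8] w 0.0006
```

View pics/w32.png

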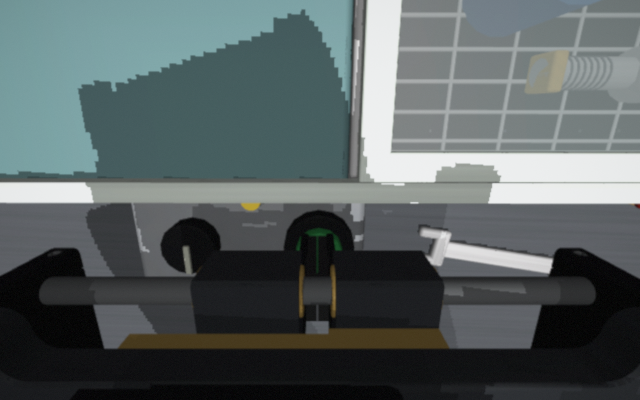

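Emit:
{"api": "send_rows", "payload": {
  "deltas": [
    {"tx": 0,"ty": 0,"tz": 0.2,"rx": 0,"ry": 0,"rz": 0},
    {"tx": 0,"ty": 0,"tz": 0.4,"rx": 0,"ry": 0,"rz": 0},
    {"tx": 0,"ty": 0,"tz": 0.55,"rx": 0,"ry": 0,"rz": 0},
    {"tx": 0,"ty": 0,"tz": 0.7,"rx": 0,"ry": 0,"rz": 0},
    {"tx": 0,"ty": 0,"tz": 0.7,"rx": 0,"ry": 0,"rz": 0}
  ]
}}

```text
time: 61.27
position: [0.4463, 0.272, 0.1109]
tool_rot: [1.0, 0.021, 0.001, -0.0]
ft_force: [-3.9, -2.1, 30.2]
grip_width: 0.0004
```

Emit:
{"api": "send_rows", "payload": {
  "deltas": [
    {"tx": 0,"ty": 0,"tz": 0.1,"rx": 0,"ry": 0,"rz": 0},
    {"tx": 0,"ty": 0,"tz": 0.1,"rx": 0,"ry": 0,"rz": 0},
    {"tx": 0,"ty": 0,"tz": 0.1,"rx": 0,"ry": 0,"rz": 0}
  ]
}}

```text
time: 61.52
position: [0.4463, 0.272, 0.1108]
tool_rot: [1.0, 0.021, 0.002, -0.0]
ft_force: [-6.1, -2.5, 37.6]
grip_width: 0.0005
```

```bash
python3 - <<'E'
from h import *
o=st()
E
```

```text
t 61.52 p [0.4463 0.272  0.1108] q [ 1.     0.021  0.002 -0.   ] j [ 0.33  0.56  1.79 -0.    0.79  1.86] F [-6.1 -2.5 37.6] w 0.0005
```

Emit:
{"api": "send_rows", "payload": {
  "deltas": [
    {"tx": 0,"ty": 0,"tz": -0.5,"rx": 0,"ry": 0,"rz": 0},
    {"tx": 0,"ty": 0,"tz": -2,"rx": 0,"ry": 0,"rz": 0},
    {"tx": 0,"ty": 0,"tz": -5,"rx": 0,"ry": 0,"rz": 0},
    {"tx": 0,"ty": 0,"tz": -8.5,"rx": 0,"ry": 0,"rz": 0},
    {"tx": 0,"ty": 0,"tz": -12,"rx": 0,"ry": 0,"rz": 0}
  ]
}}

```text
time: 61.93
position: [0.4438, 0.271, 0.2261]
tool_rot: [1.0, 0.02, -0.002, 0.001]
ft_force: [0.9, 0.5, 1.0]
grip_width: 0.0004
```

Emit:
{"api": "send_rows", "payload": {
  "deltas": [
    {"tx": 0,"ty": 3,"tz": -2,"rx": 0,"ry": 0,"rz": 0},
    {"tx": 0,"ty": 6,"tz": -4,"rx": 0,"ry": 0,"rz": 0},
    {"tx": 0,"ty": 9,"tz": -6,"rx": 0,"ry": 0,"rz": 0},
    {"tx": 0,"ty": 12,"tz": -8,"rx": 0,"ry": 0,"rz": 0},
    {"tx": 0,"ty": 15,"tz": -10,"rx": 0,"ry": 0,"rz": 0}
  ]
}}

```text
time: 62.35
position: [0.4503, 0.1206, 0.3262]
tool_rot: [1.0, 0.021, -0.001, 0.0]
ft_force: [1.1, 0.1, -0.2]
grip_width: 0.0007
```

Emit:
{"api": "send_rows", "payload": {
  "deltas": [
    {"tx": -2,"ty": 2,"tz": -2,"rx": 0,"ry": 0,"rz": 0},
    {"tx": -3,"ty": 4,"tz": -4,"rx": 0,"ry": 0,"rz": 0},
    {"tx": -4,"ty": 6,"tz": -6,"rx": 0,"ry": 0,"rz": 0},
    {"tx": -4,"ty": 6,"tz": -6,"rx": 0,"ry": 0,"rz": 0},
    {"tx": -4,"ty": 6,"tz": -6,"rx": 0,"ry": 0,"rz": 0}
  ]
}}

```text
time: 62.77
position: [0.4138, 0.0597, 0.3863]
tool_rot: [1.0, 0.019, 0.0, -0.0]
ft_force: [0.1, -0.5, -0.1]
grip_width: 0.0004
```

```bash
python3 - <<'E'
from h import *
o=st()
c=cam('wrist','w33.png'); w=cloud(c);p=w[np.isfinite(w[...,0])].reshape(-1,3)
s=p[(p[:,2]>.172)&(p[:,2]<.192)&(abs(p[:,0]-.607)<.08)&(abs(p[:,1]-.018)<.05)]; r=cv2.minAreaRect((s[:,:2]*1000).astype(np.float32)); q=np.array(r[0])/1e3-C; print('handle',len(s),r,'washer y',-np.sin(WY)*q[0]+np.cos(WY)*q[1])
hsv=cv2.cvtColor(c['color'],cv2.COLOR_RGB2HSV); g=(hsv[...,0]>50)&(hsv[...,0]<75)&(hsv[...,1]>130)&(abs(w[...,0]-.44)<.03)&(abs(w[...,1]-.272)<.03)&(w[...,2]>.1)
print('btn z',np.percentile(w[g][:,2],[5,50,95]) if g.sum() else g.sum())
cam('scene','s33.png')
E
```

```text
t 62.77 p [0.4138 0.0597 0.3863] q [ 1.     0.019  0.    -0.   ] j [-0.13  0.05  1.66  0.    1.42  1.41] F [ 0.1 -0.5 -0.1] w 0.0004
handle 751 ((577.6621704101562, 15.988576889038086), (55.761085510253906, 14.004096984863281), 2.623910903930664) washer y -0.09093599239477473
btn z [0.10863385 0.11700143 0.11862149]
```

View pics/w33.png

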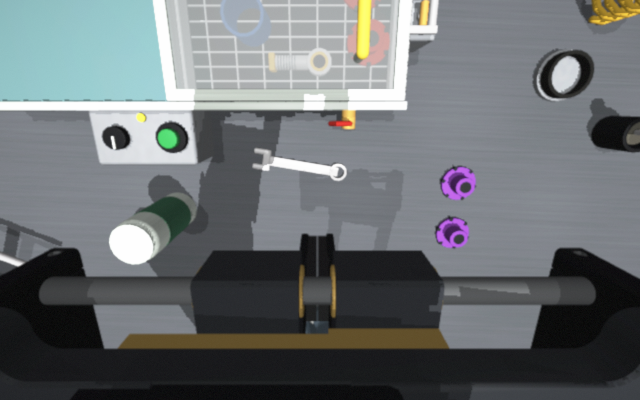

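View pics/s33.png

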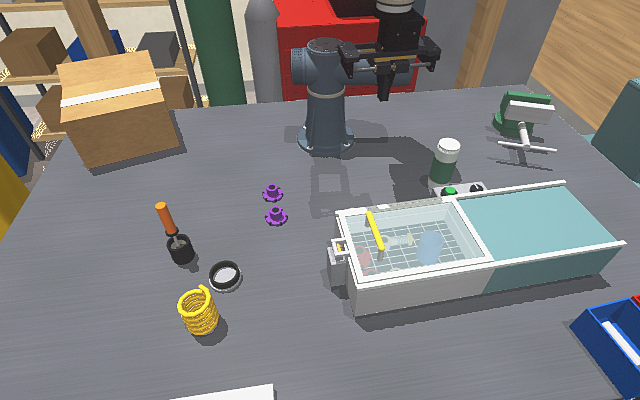

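```bash
python3 -c "
from rig import robot
print(robot.hand_in())"
```

```text
the job is handed in; nothing more can be done
None
```

The job is done and handed in at about 63 s of robot time. No verdict was reported.

- **Scrubbing:** I brushed the tube's bore with three full strokes, foot to mouth. Strokes two and three touched the holder's floor. By the arm's readings, the first stopped about 1–3 mm above it. The brush then went back in its pot, where the last pictures show it standing upright.
- **Loading:** The bench had two eyelets and two red perches, and I saw no third eyelet in any view. The tube is standing on end in the basket, with the eyelets and perches lying side by side around it.
- **Guard:** I pushed it to its stop before pressing the button. Its handle measured at y = -91 mm in the washer's frame (-90 mm is shut), with the latch roller behind the striker. That measured the same after the button press. I did not pull on the guard to test the latch.
- **Start button:** It went down about 6 mm and stopped there, with a push of about 38 N. It then sprang back to its starting height.
- **Bystanders:** The purple look-alikes, spring, can and wrench looked to be in their places in the last pictures.

Two readings disagreed slightly. The wrist camera was about 3 mm off the arm's own position in one orientation, which did not affect any grasp. The button's top read 117 mm high, against the stated "about 113 mm".

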